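# Refill the spring cap magazine and nest the empty pans

## Robot

A 6-joint arm with a two-finger parallel gripper is mounted at the origin on a cart in front of the work surface, level with it; the furniture and walls round the work are solid. World frame = base frame: x ahead of the robot, y to its left, z up, the work surface at z = 0. Lengths are in m, angles in rad, forces in N, time in s.
With the tool pointing down it reaches from about 0.325 to 1 m from the base axis. Payload 5.1 kg.
Tool frame: the origin (TCP) lies between the finger pads; the fingertips stand r.tips_ahead ahead of it and the grasp point (between the pads) lies 5 mm behind it (r.tips_ahead is the distance from the TCP to the fingertips, in m); z points along the fingers, y is the direction in which the jaws open and shut (so a half turn about z gives the same grasp; the last joint's range is limited). The gripper opens to 85 mm and grips with 20 to 120 N. Pads are 22 mm wide; open, the fingers measure 114 mm over their backs; the gripper's body (76 mm by 85 mm) begins 54 mm behind the grasp point. The pads swing forward as they close: fully open they stand 13 mm farther back than shut.
Start: joints at [1.245, 0.124, 1.65, -0, 1.367, -0.083], TCP at [0.156, 0.631, 0.245] pointing down, gripper open.
Joint ranges: [-2.61, 2.61], [-1.02, 2.33], [0.03, 2.71], [-1.35, 4.49], [0.32, 2.68], [-2.91, 2.91]. Speed limits (rad/s): [2.57, 2.57, 3.14, 3.14, 3.14, 3.14].

## Interface

Orientations are given as a rotation vector (axis times angle).
In Python, from workcell import r, optics, workorder gives the robot as it stands.
- The arm moves only by the tool carry_out, never from a script. Its argument "series" is a list that holds one entry, the list of rows, each a list of 7 numbers: the shift along the world's x, y, z in cm, then the turn, a rotation vector about the world's x, y, z in rad, then the closure, from -1 (fully open) to 1 (shut), so that 0 is half open. A call has 1 to 20 rows; each row shifts and turns the pose as measured when the row begins; what a row does not reach is not made up. A row lasts 1/8 s, in which the tool goes at most 62.5 mm and 10.7 degrees, less where a joint would pass 70% of its speed; a pose out of reach is approached as far as the arm can. A call is refused whole if a number of a shift passes 6.25 or a number of a turn 0.188, either way. A call with a gripper value outside its range is refused whole. The fingers move at their own pace and stop on an object; "force" is the grip in N (left out, the last holds). Time passes only in rows, so rows that do not move let the fingers close. It gives the time, the measured TCP pose, the force and the opening at its end, in the units of the state.
- r.get_obs(): the state, without advancing time (a new reading comes with each control period).
- optics.camera(name): name is "scene" or "top" or "wrist"; returns the picture (480x640x3 uint8, red, green, blue); there is no depth.
- optics.calibration(name): a dict with "vertical_fov" (degrees; the focal length in pixels is half the picture's height over the tangent of half this angle, whatever the lens; pixels are square), "cx", "cy" (the principal point, pixels), "R" (3x3) and "t" (3): a world point X has camera coordinates R X + t; the wrist camera has in their place "mount" (4x4, takes a point from camera to tool coordinates, whose origin is the TCP and whose axes are the flange's). Camera axes: x right, y down, z forward; pixel columns grow to the right and rows downward; lengths in m; the calibration is good to about 2 mm. A picture is of the moment at which its call begins: read the wrist's pose just before it. calibration takes no time and is no camera call.
- workorder.finish_job(): hands the job in, once; it reports no verdict.
The state is a dict: "time_s": time; "joint_pos": joint angles; "joint_vel": joint speeds; "joint_torque": joint torques, N m; "tool_pos": TCP position; "orientation": TCP orientation; "force": force on the tool from outside, world axes, zero at the start; "ft_torque": the same for the moment, N m; "opening": finger opening in m.
Only numpy, scipy, OpenCV 4.12 (cv2) and the standard library are available. Lean on these libraries where they do the work, as an engineer would, in place of code of your own. Each camera call takes 0.05 s, during which the arm holds its last target.

## Task

Load every loose gold cap, from the two handled pans and from the table, into the upright spring magazine: press each one down, closed side up, until the two catches have snapped over it. When all of them are loaded, nest the empty pans one inside the other on the table, fully home and level, with the handles turned well apart so that they clear each other. Leave the two jars behind the work where they stand.

Things in the scene. Friction and masses are not known exactly. Their poses are not given: they have to be found in the camera images.
- cap_1: loose gold-coloured screw cap, 47 mm diameter, 19 mm high, about 20 g, closed side up; origin at the centre of its underside, z up. May be absent (then None). Starts lying in pan_a
- cap_2: loose gold-coloured screw cap, 47 mm diameter, 19 mm high, about 20 g, closed side up; origin at the centre of its underside, z up. May be absent (then None). Starts lying in pan_a
- cap_3: loose gold-coloured screw cap, 47 mm diameter, 19 mm high, about 20 g, closed side up; origin at the centre of its underside, z up. May be absent (then None). Starts lying in pan_b
- cap_4: loose gold-coloured screw cap, 47 mm diameter, 19 mm high, about 20 g, closed side up; origin at the centre of its underside, z up. May be absent (then None). Starts lying in pan_b
- cap_5: loose gold-coloured screw cap, 47 mm diameter, 19 mm high, about 20 g, closed side up; origin at the centre of its underside, z up. May be absent (then None). Starts lying on the table
- cap_6: loose gold-coloured screw cap, 47 mm diameter, 19 mm high, about 20 g, closed side up; origin at the centre of its underside, z up. May be absent (then None). Starts lying on the table
- cap_7: loose gold-coloured screw cap, 47 mm diameter, 19 mm high, about 20 g, closed side up; origin at the centre of its underside, z up. May be absent (then None). Starts lying on the table
- pan_a: shallow round steel pan with one straight black handle, loose, about 120 g. Origin: centre of its underside, z up. Inner floor 3 mm up, 63 mm radius; 3 mm wall flares from outer radius 66 mm to 85 mm at the rim, 30 mm up. Set into the other pan (alike) it centres itself on the taper, underside 5 to 12 mm above the other's; handles lying over one another would collide and tilt it.
- pan_a_grip (a point): middle of pan_a's handle, 118 mm from the pan's centre along the pan's -x and 33.5 mm above its underside; the handle runs along that -x from 84 to 154 mm out, 14 mm wide, 9 mm thick (29 to 38 mm up). Axes as the pan's
- pan_b: shallow round steel pan with one straight black handle, loose, about 120 g. Origin: centre of its underside, z up. Inner floor 3 mm up, 63 mm radius; 3 mm wall flares from outer radius 66 mm to 85 mm at the rim, 30 mm up. Set into the other pan (alike) it centres itself on the taper, underside 5 to 12 mm above the other's; handles lying over one another would collide and tilt it.
- pan_b_grip (a point): middle of pan_b's handle, 118 mm from the pan's centre along the pan's -x and 33.5 mm above its underside; the handle runs along that -x from 84 to 154 mm out, 14 mm wide, 9 mm thick (29 to 38 mm up). Axes as the pan's
- magazine: upright cap magazine, fixed: base 105 x 82 x 10 mm, four steel rods 8 mm thick at x = +-24, y = +-16.5 mm round a channel 50 mm across for the caps; rod tops taper from 158 to 164 mm up. Open at +y and -y (39 mm clear between rods): fingers closing along y can hold a cap there while pressing. Origin: centre of the underside, z up; yaw and yaw + pi are alike.
- catches (a point): point on the channel's axis, 147 mm above the magazine's underside, level with the flat undersides of the two inward spring catches (12 mm wide noses, 20 mm from the axis, ramps on top) at the magazine's +x and -x; their blocks reach 44 mm out, 130 to 162 mm up. Pressing the top of a cap below this level, with some 5 to 15 N, snaps them over it; go 2 to 4 mm below to be sure.
- rest (a point): where the underside of a cap set down between the rods rests on the catches' ramps before it is pressed: on the axis, about 153 mm above the magazine's underside. Once caught, the newest cap's underside is 128 mm up; each further one pushes the stack down 19 mm; six fit.
- follower (a joint): how far the follower plate is pushed down, m: 0 at the top (plate's top 146 mm above the magazine's underside), 0.119 at the bottom; about 0.018 with one cap caught, plus 0.019 for each further one. Spring: about 3 N at the top, 8 N at the bottom.
- brown_jar: bystander: dark jar with an orange cap, 68 x 68 x 118 mm, standing behind the work; origin at the centre of its underside
- orange_jar: bystander: light brown jar with an orange cap, 68 x 68 x 118 mm, standing behind the work; origin at the centre of its underside

How it is judged:
By the outcome, as a careful person would: the job done as asked, in the order asked, and still so for the second after the job is handed in, with the robot touching nothing.
Of cap_1, cap_2, cap_3, cap_4, cap_5, cap_6, cap_7 only 4 to 6 are there at a start; the rules pass over those that are not, and their reading is None.
At some moment in a run one of cap_5, cap_6, cap_7 may be knocked a few centimetres aside while the robot is not near it.
It also fails if it takes over 208 s, if anything falls off the work surface, if the arm or the gripper's body presses on something with over 40 N, if the wrist force passes 120 N, or if a joint passes its speed limit or range.

## Working session

There is one attempt and no reset: what is moved stays moved. The work goes in short steps, Python scripts to look and compute and a tool call to move; the robot and the scene stay as the last step left them, time stands still between calls to the robot, and variables do not carry over. Pictures are saved under pics/ and viewed, and the job is handed in when it is done.

Besides the shell and the picture viewer there is one more tool, called after "Request:" by a JSON object that holds its "api" and its "payload". carry_out: Moves the arm, as the interface text tells. Its arguments: {"type":"object","properties":{"series":{"type":"array"},"force":{"type":"number"}},"required":["series"]}

```bash
ls; mkdir -p pics
python3 - <<'E'
from workcell import r, optics, workorder
import cv2
o=r.get_obs()
for k,v in o.items(): print(k,v)
print(r.tips_ahead)
for n in ["scene","top","wrist"]:
    im=optics.camera(n); cv2.imwrite(f"pics/{n}0.png",im[:,:,::-1]); print(n,optics.calibration(n))
E
```

```text
pics
time_s 0.0
joint_pos [ 1.24539113e+00  1.24487362e-01  1.65166013e+00 -2.63869598e-05
  1.36751139e+00 -8.26079170e-02]
joint_vel [ 0.00089652 -0.00017762 -0.00056189  0.00255086 -0.00128441 -0.00099839]
joint_torque [-9.36286142e-05 -4.23615396e+01 -3.65452087e+01 -5.45768060e-06
  6.83492646e-03  7.13591447e-06]
tool_pos [0.15612601 0.63037388 0.24407267]
orientation [-0.38039281 -3.11808026  0.00318615]
force [ 0.42705568 -0.67400913  0.09650959]
ft_torque [-0.00563626  0.01488571  0.03066193]
opening 0.08555376612417218
0.014
scene {'vertical_fov': 45.30005944192876, 'cx': 316.4413378174479, 'cy': 239.03029069938543, 'R': array([[ 0.69764836, -0.71622815,  0.01743546],
       [-0.54165582, -0.54322092, -0.64149825],
       [ 0.46893041,  0.43809618, -0.76692634]]), 't': array([-0.30764202,  0.42798526,  0.94454083])}
top {'vertical_fov': 45.827085279387916, 'cx': 326.7527165051349, 'cy': 236.7265786322011, 'R': array([[-0.02525129, -0.99966658,  0.00539409],
       [-0.97964996,  0.02367021, -0.19931302],
       [ 0.19911888, -0.01031723, -0.97992103]]), 't': array([0.11859722, 0.57130275, 1.08522937])}
wrist {'vertical_fov': 69.63086647067814, 'cx': 321.615251867901, 'cy': 243.0640610768243, 'mount': array([[ 8.57014514e-04, -9.58752711e-01, -2.84240222e-01,
         7.30366231e-02],
       [ 9.99999625e-01,  8.57282750e-04,  1.23459062e-04,
         9.04241958e-05],
       [ 1.25307529e-04, -2.84240221e-01,  9.58753087e-01,
        -1.29153581e-01],
       [ 0.00000000e+00,  0.00000000e+00,  0.00000000e+00,
         1.00000000e+00]])}
```

View pics/scene0.png

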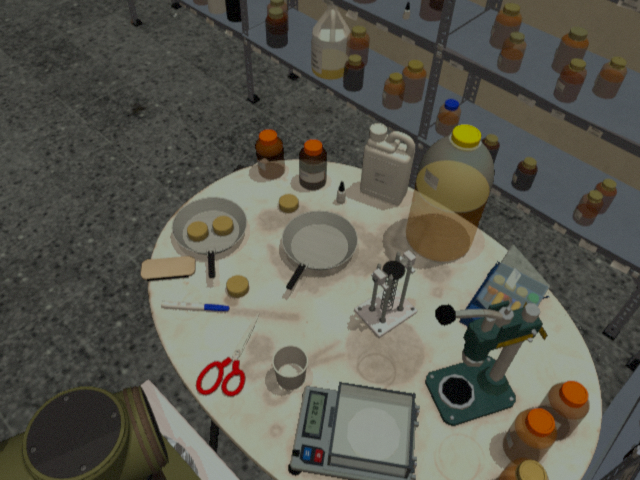

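View pics/top0.png

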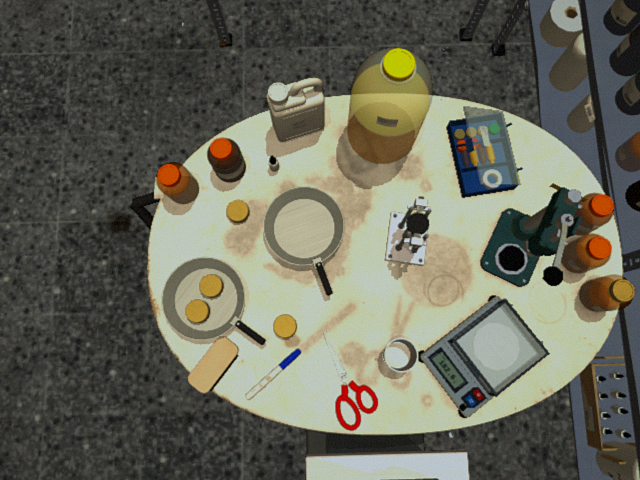

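View pics/wrist0.png

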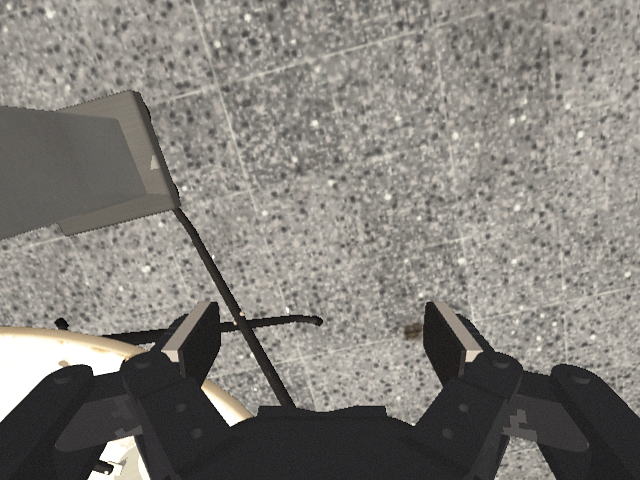

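```bash
cat > h.py <<'E'
from workcell import r, optics, workorder
import cv2, numpy as np
from scipy.spatial.transform import Rotation as Ro
def cam(name):
    c=optics.calibration(name); f=240/np.tan(np.radians(c['vertical_fov'])/2)
    K=np.array([[f,0,c['cx']],[0,f,c['cy']],[0,0,1]])
    if 'R' in c: return K,np.array(c['R']),np.array(c['t'])
    o=r.get_obs(); T=np.eye(4); T[:3,:3]=Ro.from_rotvec(o['orientation']).as_matrix(); T[:3,3]=o['tool_pos']
    W=np.linalg.inv(T@c['mount']); return K,W[:3,:3],W[:3,3]
def proj(C,X):
    K,R,t=C; X=np.atleast_2d(X); p=(X@R.T+t)@K.T; return p[:,:2]/p[:,2:]
def ray(C,uv):
    K,R,t=C; uv=np.atleast_2d(uv); d=np.c_[uv,np.ones(len(uv))]@np.linalg.inv(K).T@R; return -R.T@t,d
def onz(C,uv,z):
    c,d=ray(C,uv); return c+d*((z-c[2])/d[:,2])[:,None]
def snap(name,fn):
    C=cam(name); im=optics.camera(name)[:,:,::-1].copy(); cv2.imwrite(f"pics/{fn}.png",im); return C,im
def caps(im,lo=(14,80,80),hi=(28,255,255),amin=150):
    m=cv2.inRange(cv2.cvtColor(im,cv2.COLOR_BGR2HSV),lo,hi)
    n,l,s,c=cv2.connectedComponentsWithStats(m)
    return [(c[i].round(1),s[i]) for i in range(1,n) if s[i][4]>amin]
def st():
    o=r.get_obs(); M=Ro.from_rotvec(o['orientation']).as_matrix()
    print('t',round(o['time_s'],2),'p',o['tool_pos'].round(4),'F',o['force'].round(1),'op',round(o['opening'],4),'jaw yaw',round(float(np.arctan2(M[1,1],M[0,1])),4),'tilt',M[:,2].round(3),'j',o['joint_pos'].round(2))
E
python3 - <<'E'
from h import *
for n in ["top","scene"]:
    im=cv2.imread(f"pics/{n}0.png"); C=cam(n)
    for c,s in caps(im): print(n,c,s,onz(C,c,.012).round(3)[0])
im=cv2.imread("pics/top0.png"); 
a=cv2.resize(im[180:290,360:460],None,fx=6,fy=5.4,interpolation=cv2.INTER_CUBIC)
cv2.imwrite("pics/c1.png",cv2.resize(im[190:280,370:460],None,fx=6.6,fy=6.6,interpolation=cv2.INTER_CUBIC))
im=cv2.imread("pics/scene0.png"); cv2.imwrite("pics/c2.png",cv2.resize(im[240:340,345:425],None,fx=6,fy=6,interpolation=cv2.INTER_CUBIC))
C=cam("top")
for n,p in dict(panL=(203,300),panLh=(251,332),panR=(303,229),panRh=(323,278)).items(): print(n,onz(C,p,.03).round(3))
for n,p,z in [('brown',(172,176),.118),('or',(221,148),.118),('cup',(398,352),.06),('jug',(296,120),.1),('scale',(422,355),.03),('eraser',(214,363),.02),('drop',(273,163),.05)]: print(n,onz(C,p,z).round(3))
E
```

```text
top [395.4  72.3] [382  49  34  33 165] [ 0.953 -0.058  0.012]
top [384.6 116. ] [ 342   63   88  103 5878] [ 0.85  -0.029  0.012]
top [177.9 184.5] [155 165  43  40 457] [0.704 0.418 0.012]
top [237.  210.4] [226 200  24  22 396] [0.645 0.292 0.012]
top [589.4 252.5] [576 230  35  42 396] [ 0.536 -0.443  0.012]
top [210.4 285.2] [199 274  25  24 428] [0.487 0.346 0.012]
top [614.6 290.2] [578 275  57  36 835] [ 0.457 -0.486  0.012]
top [152.9 302.8] [148 280  11  46 151] [0.454 0.462 0.012]
top [196.4 310.7] [185 299  24  24 441] [0.436 0.373 0.012]
top [286.4 329.6] [274 314  26  33 590] [0.393 0.191 0.012]
top [212.5 364.5] [ 188  336   50   58 1474] [0.328 0.339 0.012]
top [599.7 387.3] [591 363  34  75 245] [ 0.264 -0.432  0.012]
scene [510.5  17.7] [498   9  25  17 170] [1.765 0.381 0.012]
scene [575.5  41.7] [562  32  28  17 196] [1.788 0.154 0.012]
scene [415.1  69.1] [403  59  24  20 303] [1.297 0.42  0.012]
scene [329.9  73.2] [313  67  31  13 249] [1.098 0.585 0.012]
scene [463.6 142.9] [451 127  30  24 253] [1.121 0.122 0.012]
scene [445.1 210.6] [ 406  160   84  102 5932
[... 260 characters left out ...]
35 0.012]
scene [237.1 284.4] [226 275  23  19 336] [0.403 0.196 0.012]
scene [566.7 405.8] [548 383  41  48 536] [ 0.65  -0.434  0.012]
scene [575.4 392.5] [564 382  23  22 313] [ 0.685 -0.433  0.012]
scene [137.8 428. ] [132 407  14  35 152] [0.078 0.085 0.012]
scene [534.5 442.1] [ 510  409   47   71 1590] [ 0.549 -0.427  0.012]
scene [509.9 471.3] [499 462  21  18 215] [ 0.475 -0.423  0.012]
panL [[0.456 0.356 0.03 ]]
panLh [[0.39 0.26 0.03]]
panR [[0.597 0.153 0.03 ]]
panRh [[0.494 0.114 0.03 ]]
brown [[0.689 0.403 0.118]]
or [[0.744 0.308 0.118]]
cup [[ 0.343 -0.027  0.06 ]]
jug [[0.807 0.161 0.1  ]]
scale [[ 0.336 -0.078  0.03 ]]
eraser [[0.331 0.334 0.02 ]]
drop [[0.735 0.212 0.05 ]]
```

View pics/c1.png

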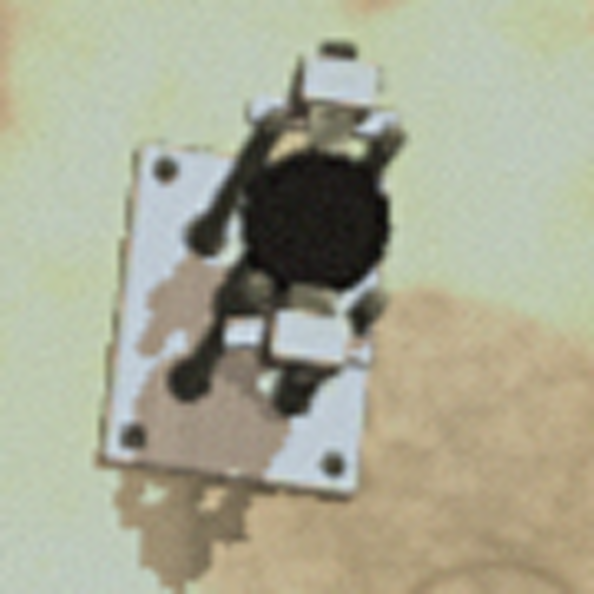

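View pics/c2.png

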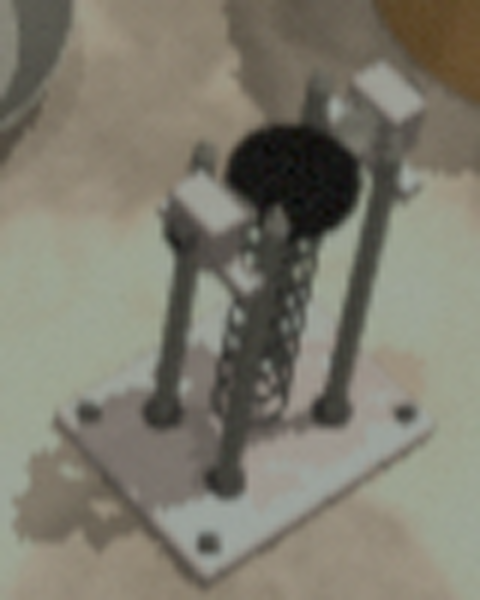

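```bash
cat > mag.py <<'E'
from h import *
from scipy.optimize import least_squares
T=cam("top");S=cam("scene")
t=lambda x,y:np.array([x/6.6+370-.4,y/6.6+190-.4]); s=lambda x,y:np.array([x/6+345-.4,y/6+240-.4])
obs=[(T,t(140,147),(.0525,.041,.010)),(T,t(102,458),(-.0525,.041,.010)),(T,t(354,490),(-.0525,-.041,.010)),
(S,s(57,416),(-.0525,.041,.010)),(S,s(206,578),(-.0525,-.041,.010)),(S,s(433,424),(.0525,-.041,.010)),
(T,t(316,220),(0,0,.146)),(S,s(293,185),(0,0,.146))]
def X(p,l): c,s_=np.cos(p[2]),np.sin(p[2]); return np.array([p[0]+c*l[0]-s_*l[1],p[1]+s_*l[0]+c*l[1],l[2]])
f=lambda p:np.concatenate([proj(C,X(p,l))[0]-uv for C,uv,l in obs])
q=least_squares(f,[.56,-.03,0],x_scale=[.01,.01,.1],loss='soft_l1'); print(q.x.round(4)); print(f(q.x).reshape(-1,2).round(1))
E
python3 mag.py
python3 -c "
from h import *
for n in ['top','scene']:
  im=cv2.imread(f'pics/{n}0.png')
  if n=='top': cv2.imwrite('pics/c3.png',cv2.resize(im[180:350,150:350],None,fx=3.5,fy=3.5,interpolation=cv2.INTER_CUBIC))
  else: cv2.imwrite('pics/c4.png',cv2.resize(im[180:320,140:370],None,fx=3.4,fy=3.4,interpolation=cv2.INTER_CUBIC))
"
```

```text
[ 0.5776 -0.0646 -0.1611]
[[-0.3 -0.9]
 [-0.2  0.5]
 [ 0.8  1. ]
 [-1.  -0.8]
 [ 0.2  0.5]
 [ 1.3 -0.1]
 [ 0.2  0.3]
 [ 0.1 -1.2]]
```

View pics/c3.png

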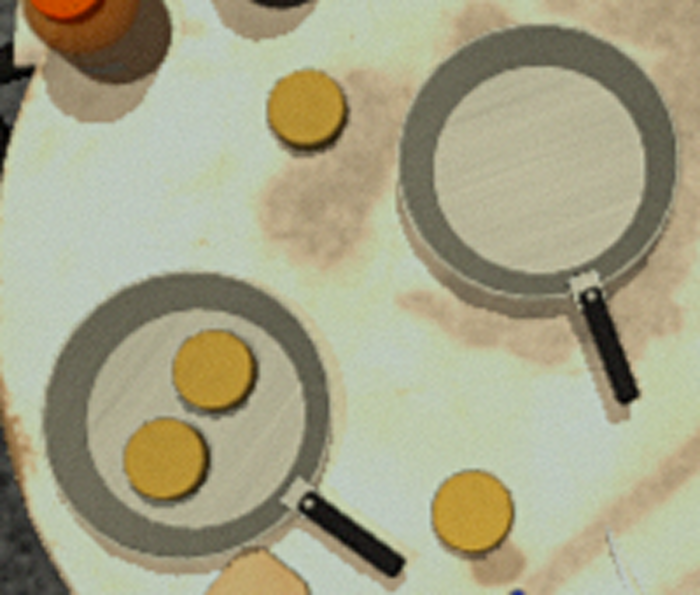

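View pics/c4.png

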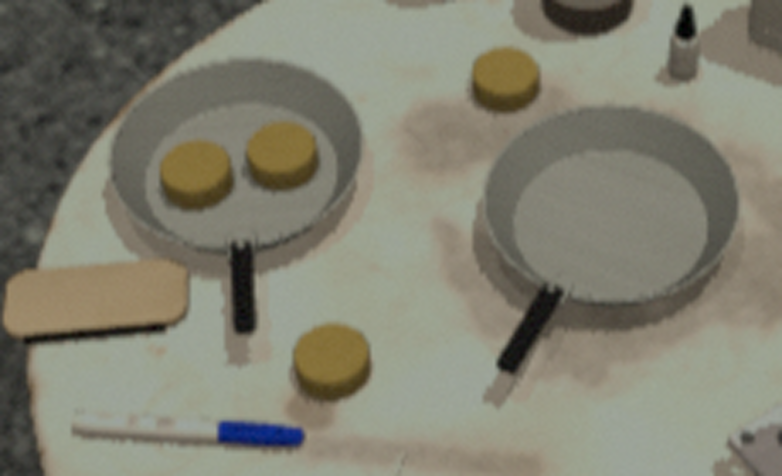

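Request:
{"api": "carry_out", "payload": {"series": [[[2.6, -4.8, 0, 0, 0, 0.02, -0.4], [2.6, -4.8, 0, 0, 0, 0.02, -0.4], [2.6, -4.8, 0, 0, 0, 0.02, -0.4], [2.6, -4.8, 0, 0, 0, 0.02, -0.4], [2.6, -4.8, 0, 0, 0, 0, -0.4], [2.6, -4.8, 0, 0, 0, 0, -0.4], [2.6, -4.8, 0, 0, 0, 0, -0.4], [2.6, -4.8, 0, 0, 0, 0, -0.4], [2.6, -4.8, 0, 0, 0, 0, -0.4]]], "force": 60}}

```text
time_s: 1.27
tool_pos: [0.3922, 0.1864, 0.2408]
orientation: [0.238, 3.132, -0.007]
force: [0.8, 0.6, 0.1]
opening: 0.0595
```

Run:
```python
from h import *
st()
C,im=snap("wrist","w1"); st()
for c,s in caps(im): print(c,s,onz(C,c,.019).round(4)[0])
```

```text
t 1.27 p [0.3922 0.1864 0.2408] F [0.8 0.6 0.1] op 0.0595 jaw yaw 1.4191 tilt [ 0.    -0.004 -1.   ] j [ 0.32 -0.38  2.11 -0.    1.41 -1.1 ]
t 1.32 p [0.3946 0.1815 0.2408] F [ 2.  -2.4 -0.5] op 0.0598 jaw yaw 1.4133 tilt [ 0.002 -0.009 -1.   ] j [ 0.31 -0.38  2.11 -0.01  1.41 -1.1 ]
[468.8 125.4] [ 418   65  101  122 6166] [0.3273 0.3386 0.019 ]
[331.6 217.7] [ 311  182   45   62 1808] [0.3973 0.1953 0.019 ]
[583.8 229.3] [576 193  17  77 327] [0.4489 0.454  0.019 ]
[505.9 228.9] [ 482  206   48   46 1630] [0.4363 0.3737 0.019 ]
[480.3 277.5] [ 458  255   45   44 1461] [0.4874 0.3462 0.019 ]
```

View pics/w1.png

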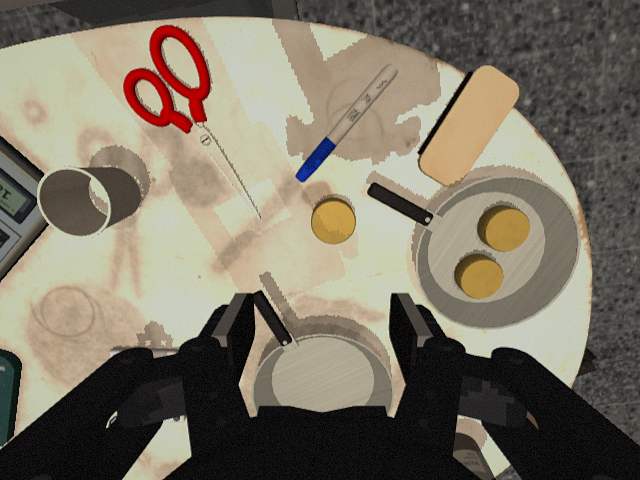

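```bash
cat >> h.py <<'E'
TH=np.linspace(0,2*np.pi,60)
def sil(C,xy,z0,rad=.0235,h=.019):
    P=np.r_[[[xy[0]+rad*np.cos(a),xy[1]+rad*np.sin(a),z] for z in (z0,z0+h) for a in TH]]
    return cv2.convexHull(proj(C,P).astype(np.float32))
def capfit(C,im,xy,z0,smin=110,dbg=None):
    m=cv2.inRange(cv2.cvtColor(im,cv2.COLOR_BGR2HSV),(14,smin,60),(30,255,255))
    w=np.zeros_like(m); cv2.fillPoly(w,[sil(C,xy,z0,.03).astype(int)],255); m=cv2.morphologyEx(m&w,cv2.MORPH_OPEN,np.ones((3,3)))
    xy=np.array(xy,float)
    # max IoU via Nelder-Mead
    from scipy.optimize import minimize
    def cost(p):
        k=np.zeros_like(m); cv2.fillPoly(k,[(sil(C,p,z0)*16).round().astype(int)],255,shift=4)
        return -(m&k).astype(bool).sum()/max(1,(m|k).astype(bool).sum())
    M=cv2.moments(m,True); c=np.array([M['m10'],M['m01']])/max(M['m00'],1)
    xy=onz(C,c,z0+.012)[0][:2]
    q=minimize(cost,xy,method='Nelder-Mead',options=dict(initial_simplex=[xy,xy+[.004,0],xy+[0,.004]],xatol=1e-4,fatol=1e-4))
    return q.x.round(4),round(-q.fun,3)
E
python3 - <<'E'
from h import *
st()
C,im=snap("wrist","w1b")
print(capfit(C,im,(.397,.195),0),capfit(C,im,(.436,.373),.003),capfit(C,im,(.487,.346),.003))
for n in ["top","scene"]:
    D,im=snap(n,n+"1")
    print(n,capfit(D,im,(.397,.195),0),capfit(D,im,(.436,.373),.003),capfit(D,im,(.487,.346),.003),capfit(D,im,(.645,.292),0))
E
```

```text
t 1.32 p [0.3946 0.1815 0.2408] F [ 2.  -2.4 -0.5] op 0.0598 jaw yaw 1.4133 tilt [ 0.002 -0.009 -1.   ] j [ 0.31 -0.38  2.11 -0.01  1.41 -1.1 ]
(array([0.4025, 0.1969]), np.float64(0.93)) (array([0.4361, 0.3731]), np.float64(0.909)) (array([0.4884, 0.3467]), np.float64(0.911))
top (array([0.4049, 0.1994]), np.float64(0.75)) (array([0.4352, 0.3693]), np.float64(0.894)) (array([0.4864, 0.344 ]), np.float64(0.863)) (array([0.6448, 0.2916]), np.float64(0.853))
scene (array([0.4013, 0.1968]), np.float64(0.802)) (array([0.4364, 0.3724]), np.float64(0.795)) (array([0.4893, 0.3446]), np.float64(0.635)) (array([0.644 , 0.2905]), np.float64(0.78))
```

Request:
{"api": "carry_out", "payload": {"series": [[[0.8, 1.5, -4.5, 0, 0, 0, -0.4], [0, 0, -4.5, 0, 0, 0, -0.4], [0, 0, -4.5, 0, 0, 0, -0.4], [0, 0, -3, 0, 0, 0, -0.4], [0, 0, 0, 0, 0, 0, -0.4]]]}}

```text
time_s: 2.1
tool_pos: [0.3963, 0.2099, 0.0724]
orientation: [0.224, 3.132, -0.002]
force: [0.1, 0.1, 0.0]
opening: 0.0599
```

Run:
```python
from h import *
st()
C,im=snap("wrist","w2")
print(capfit(C,im,(.4025,.197),0)); st()
```

```text
t 2.1 p [0.3963 0.2099 0.0724] F [0.1 0.1 0. ] op 0.0599 jaw yaw 1.4278 tilt [ 0.001 -0.001 -1.   ] j [ 0.37 -0.15  2.23 -0.    1.06 -1.06]
(array([0.4026, 0.1961]), np.float64(0.944))
t 2.15 p [0.3976 0.2103 0.0741] F [-0.6  0.1  0.1] op 0.0593 jaw yaw 1.4276 tilt [ 0.004 -0.    -1.   ] j [ 0.37 -0.16  2.23 -0.    1.06 -1.06]
```

View pics/w2.png

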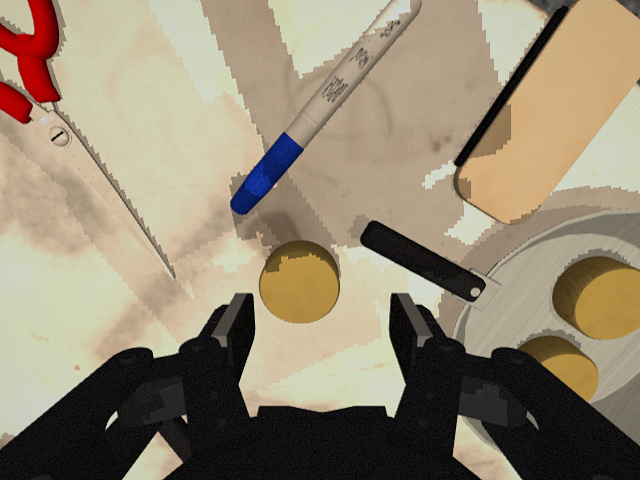

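Request:
{"api": "carry_out", "payload": {"series": [[[0.5, -1.4, -1.5, 0, 0, 0, -0.4], [0, 0, 0, 0, 0, 0, -0.4], [0, 0, 0, 0, 0, 0, -0.4]]]}}

```text
time_s: 2.52
tool_pos: [0.4054, 0.1972, 0.0621]
orientation: [0.221, 3.123, 0.005]
force: [0.1, 0.2, 0.4]
opening: 0.0596
```

Run:
```python
from h import *
st()
C,im=snap("wrist","w3")
print(capfit(C,im,(.4025,.197),0)); st()
```

```text
t 2.52 p [0.4054 0.1972 0.0621] F [0.1 0.2 0.4] op 0.0596 jaw yaw 1.4293 tilt [ 0.011  0.002 -1.   ] j [ 0.33 -0.14  2.24 -0.    1.03 -1.09]
(array([0.4022, 0.196 ]), np.float64(0.947))
t 2.58 p [0.4053 0.1971 0.062 ] F [-0.9  1.1  0.1] op 0.0594 jaw yaw 1.4294 tilt [ 0.011  0.002 -1.   ] j [ 0.33 -0.14  2.24 -0.    1.03 -1.09]
```

Request:
{"api": "carry_out", "payload": {"series": [[[-0.3, -0.1, -2.4, 0, 0.011, 0, -0.4], [0, 0, -2, 0, 0, 0, -0.4], [0, 0, -0.4, 0, 0, 0, -0.4], [0, 0, 0, 0, 0, 0, -0.4]]]}}

```text
time_s: 3.08
tool_pos: [0.4051, 0.1968, 0.0164]
orientation: [0.223, 3.128, 0.008]
force: [0.5, 0.2, 0.7]
opening: 0.0598
```

Run:
```python
from h import *
st()
```

```text
t 3.08 p [0.4051 0.1968 0.0164] F [0.5 0.2 0.7] op 0.0598 jaw yaw 1.4285 tilt [ 0.006  0.005 -1.   ] j [ 0.33 -0.05  2.26  0.    0.93 -1.1 ]
```

Request:
{"api": "carry_out", "payload": {"series": [[[-0.3, -0.1, -0.2, -0.005, 0.006, 0, -0.4], [0, 0, 0, 0, 0, 0, -0.4], [0, 0, 0, 0, 0, 0, 1], [0, 0, 0, 0, 0, 0, 1], [0, 0, 0, 0, 0, 0, 1], [0, 0, 0, 0, 0, 0, 1]]], "force": 60}}

```text
time_s: 3.82
tool_pos: [0.4039, 0.1966, 0.0172]
orientation: [0.223, 3.13, 0.002]
force: [-0.1, 0.3, -0.6]
opening: 0.0439
```

Run:
```python
from h import *
st();C,im=snap("wrist","w4"); print(capfit(C,im,(.4025,.197),0))
```

```text
t 3.83 p [0.4039 0.1966 0.0172] F [-0.1  0.3 -0.6] op 0.0439 jaw yaw 1.4286 tilt [ 0.004  0.001 -1.   ] j [ 0.33 -0.06  2.26 -0.    0.94 -1.09]
(array([0.4028, 0.1969]), np.float64(0.945))
```

View pics/w4.png

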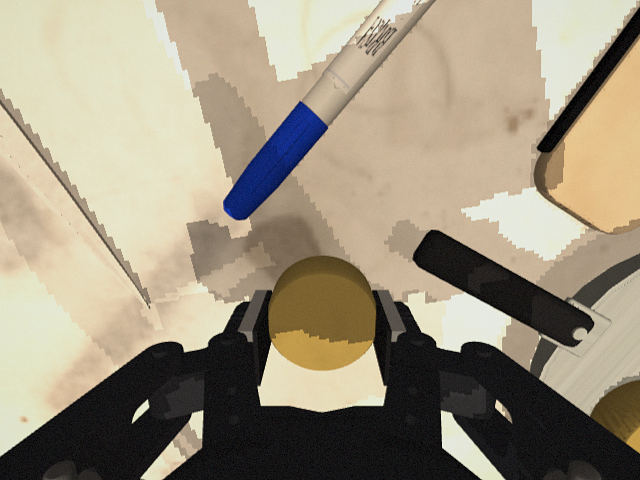

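Request:
{"api": "carry_out", "payload": {"series": [[[0, 0, 3, 0, 0, 0, 1], [0, 0, 4.5, 0, 0, 0, 1], [1, -1, 5, 0, 0, 0, 1], [3, -3, 4, 0, 0, 0, 1], [4, -4, 3, 0, 0, 0, 1], [4, -4.5, 2, 0, 0, 0, 1], [4, -4.5, 2, 0, 0, 0, 1], [3, -4, 1, 0, 0, 0, 1], [2, -3, 0, 0, 0, 0, 1], [0, 0, 0, 0, 0, 0, 1], [0, 0, 0, 0, 0, 0, 1]]]}}

```text
time_s: 5.25
tool_pos: [0.6105, -0.0478, 0.2644]
orientation: [-0.22, -3.134, 0.002]
force: [0.5, -0.1, 0.5]
opening: 0.0437
```

Run:
```python
from h import *
st();C,im=snap("wrist","w5"); st()
```

```text
t 5.25 p [ 0.6105 -0.0478  0.2644] F [ 0.5 -0.1  0.5] op 0.0437 jaw yaw 1.4309 tilt [-0.    -0.001 -1.   ] j [-0.17  0.03  1.72 -0.    1.39 -1.6 ]
t 5.3 p [ 0.6104 -0.0476  0.2643] F [-0.9  0.  -0.4] op 0.0438 jaw yaw 1.4313 tilt [-0.001 -0.002 -1.   ] j [-0.16  0.03  1.72 -0.    1.39 -1.6 ]
```

View pics/w5.png

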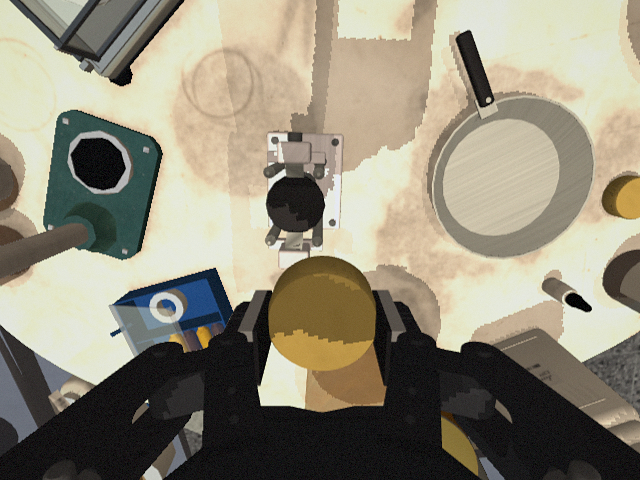

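Run:
```python
import cv2
im=cv2.imread("pics/w5.png"); cv2.imwrite("pics/c5.png",cv2.resize(im[120:270,240:360],None,fx=5,fy=4*1.25,interpolation=cv2.INTER_CUBIC)[:600])
```

```text
(no output)
```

View pics/c5.png

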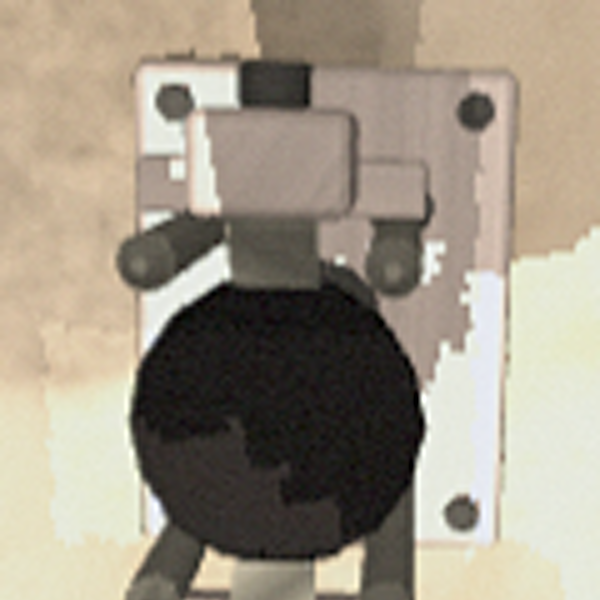

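```bash
cat > mag2.py <<'E'
from h import *
from scipy.optimize import least_squares
W=cam("wrist")
w=lambda x,y:np.array([x/5+240-.4,y/5+120-.4])
obs=[(W,w(144,260),(-.024,-.0165,.164)),(W,w(397,262),(-.024,.0165,.164)),(W,w(278,421),(0,0,.146)),
(W,w(272,111),(-.044,0,.162)),(W,w(138,66),(-.0525,-.041,.010)),(W,w(517,70),(-.0525,.041,.010)),(W,w(497,543),(.0525,.041,.010)),(W,w(160,583),(.024,-.0165,.164)),(W,w(387,587),(.024,.0165,.164))]
def X(p,l): c,s_=np.cos(p[2]),np.sin(p[2]); return np.array([p[0]+c*l[0]-s_*l[1],p[1]+s_*l[0]+c*l[1],l[2]+(p[3] if len(p)>3 else 0)])
f=lambda p:np.concatenate([proj(C,X(p,l))[0]-uv for C,uv,l in obs])
for x0 in ([.56,-.06,-.16],[.56,-.06,-.16,0]):
  q=least_squares(f,x0,x_scale=[.01,.01,.1,.01][:len(x0)],loss='soft_l1'); print(q.x.round(4)); print(f(q.x).reshape(-1,2).round(1).tolist())
o=r.get_obs(); Cc=capfit(W,cv2.imread("pics/w5.png"),o['tool_pos'][:2],o['tool_pos'][2]-.0172); print('cap',Cc,o['tool_pos'])
E
python3 mag2.py
```

```text
[ 0.5785 -0.0622 -0.16  ]
[[-0.1, -0.3], [-0.2, 0.4], [0.4, -0.3], [-0.2, -1.9], [-0.8, -1.7], [0.9, -0.8], [1.2, 0.8], [-1.7, 5.6], [0.5, 5.8]]
[ 0.5794 -0.0632 -0.1573 -0.0136]
[[1.6, -0.4], [-1.3, 0.1], [0.7, -2.1], [-0.0, -0.2], [0.2, -0.3], [-0.8, 0.4], [0.0, -1.2], [-0.0, 1.8], [-0.3, 1.8]]
cap (array([ 0.6104, -0.047 ]), np.float64(0.894)) [ 0.61035468 -0.04762811  0.26431142]
```

```bash
sed -i 's/,(W,w(160,583).*\]$/]/' mag2.py; python3 mag2.py; python3 -c "
import cv2
im=cv2.imread('pics/w5.png'); cv2.imwrite('pics/c6.png',cv2.resize(im[200:265,250:340],None,fx=8,fy=8,interpolation=cv2.INTER_CUBIC))"
```

```text
[ 0.5788 -0.0624 -0.1632]
[[-0.1, 0.2], [-0.3, 1.1], [0.2, 0.2], [-0.2, -1.2], [-0.8, -1.5], [0.9, -0.3], [0.9, 1.3]]
[ 0.5793 -0.0628 -0.1607 -0.0065]
[[0.6, 0.3], [-0.9, 1.0], [0.4, -0.6], [-0.2, -0.4], [-0.3, -0.7], [-0.0, 0.2], [0.4, 0.2]]
cap (array([ 0.6104, -0.047 ]), np.float64(0.894)) [ 0.61035468 -0.04762811  0.26431142]
```

View pics/c6.png

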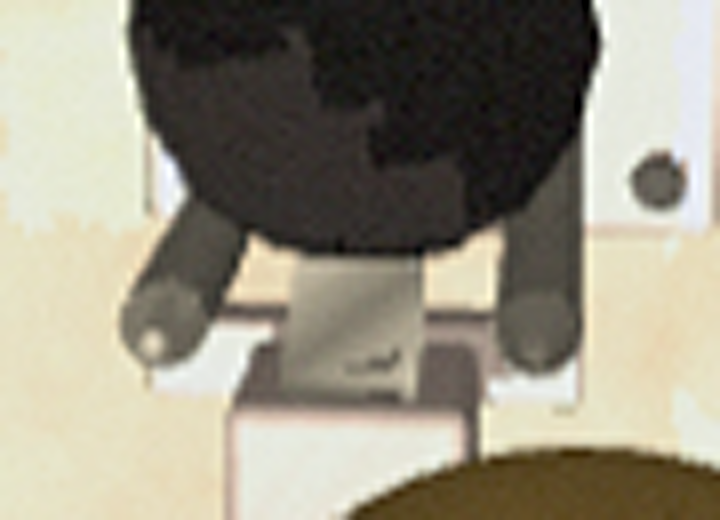

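```bash
sed -i 's/(.0525,.041,.010))\]$/(.0525,.041,.010)),(W,np.array([269,242]),(.024,-.0165,.164)),(W,np.array([317.1,243.4]),(.024,.0165,.164))]/' mag2.py; python3 mag2.py; python3 -c "
from h import *
C=cam('wrist')
for uv in [(144/5+239.6,260/5+119.6),(397/5+239.6,262/5+119.6),(269,242),(317.1,243.4)]: print(onz(C,uv,.163).round(4))
print('disc',onz(C,(278/5+239.6,421/5+119.6),.146))"
```

```text
[ 0.5788 -0.0624 -0.1658]
[[-0.2, 0.1], [-0.3, 1.1], [0.1, 0.1], [-0.2, -1.3], [-0.8, -1.6], [0.9, -0.2], [0.7, 1.3], [0.4, 0.1], [-0.1, 0.0]]
[ 0.5792 -0.0627 -0.1642 -0.0028]
[[0.1, 0.4], [-0.6, 1.3], [0.1, 0.0], [-0.2, -0.6], [-0.6, -1.1], [0.5, 0.2], [0.5, 1.0], [0.8, -0.4], [-0.3, -0.6]]
cap (array([ 0.6104, -0.047 ]), np.float64(0.894)) [ 0.61035468 -0.04762811  0.26431142]
[[ 0.5524 -0.0748  0.163 ]]
[[ 0.5572 -0.0419  0.163 ]]
[[ 0.5999 -0.0831  0.163 ]]
[[ 0.6055 -0.0501  0.163 ]]
disc [[ 0.578672   -0.06250737  0.146     ]]
```

Request:
{"api": "carry_out", "payload": {"series": [[[-3.1, -1.5, -2, 0, 0, -0.025, 1], [0, 0, -2, 0, 0, 0, 1], [0, 0, 0, 0, 0, 0, 1], [0, 0, 0, 0, 0, 0, 1]]]}}

```text
time_s: 5.8
tool_pos: [0.5783, -0.059, 0.2237]
orientation: [0.251, 3.13, -0.001]
force: [-0.3, -0.2, 0.0]
opening: 0.0441
```

```bash
python3 -c "
from h import *
st()"
```

```text
t 5.8 p [ 0.5783 -0.059   0.2237] F [-0.3 -0.2  0. ] op 0.0441 jaw yaw 1.411 tilt [ 0.001 -0.001 -1.   ] j [-0.19 -0.01  1.83 -0.    1.32 -1.6 ]
```

Request:
{"api": "carry_out", "payload": {"series": [[[0.1, -0.4, -1.8, 0, 0, -0.005, 1], [0, 0, -0.8, 0, 0, 0, 1], [0, 0, 0, 0, 0, 0, 1], [0, 0, 0, 0, 0, 0, 1]]]}}

```text
time_s: 6.3
tool_pos: [0.5807, -0.0628, 0.1968]
orientation: [0.257, 3.128, -0.002]
force: [0.1, -0.1, -1.0]
opening: 0.044
```

```bash
python3 -c "
from h import *
st(); C,im=snap('wrist','w6'); D,im=snap('scene','s2');cv2.imwrite('pics/c7.png',cv2.resize(im[200:340,330:430],None,fx=4.2,fy=4.2,interpolation=cv2.INTER_CUBIC))"
```

```text
t 6.3 p [ 0.5807 -0.0628  0.1968] F [ 0.1 -0.1 -1. ] op 0.044 jaw yaw 1.4067 tilt [ 0.003 -0.001 -1.   ] j [-0.2   0.01  1.85 -0.    1.28 -1.61]
```

View pics/w6.png

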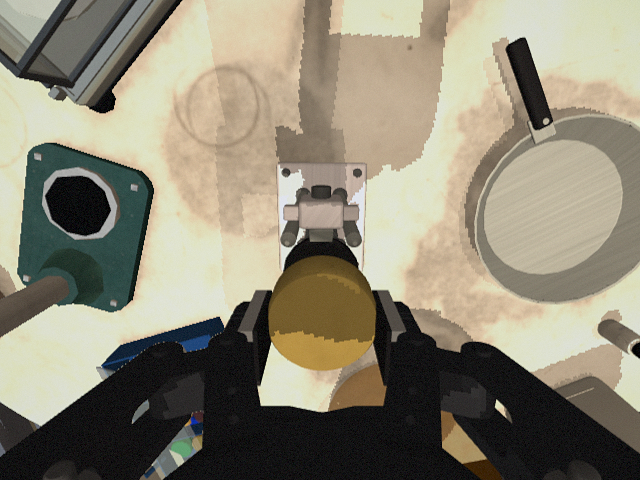

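View pics/c7.png

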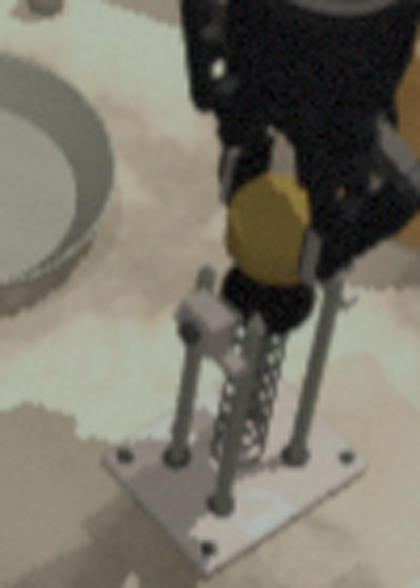

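```bash
python3 -c "
from h import *
C=cam('wrist');im=cv2.imread('pics/w6.png')
o=r.get_obs();print(capfit(C,im,o['tool_pos'][:2],o['tool_pos'][2]-.0172))
cv2.imwrite('pics/c8.png',cv2.resize(im[180:270,270:370],None,fx=6,fy=6,interpolation=cv2.INTER_CUBIC))
for l in [(-.024,-.0165),(-.024,.0165)]:
  c,s=np.cos(-.165),np.sin(-.165); print(proj(C,[.5788+c*l[0]-s*l[1],-.0624+s*l[0]+c*l[1],.164]))"
```

```text
(array([ 0.5801, -0.0627]), np.float64(0.935))
[[287.82515179 240.77130299]]
[[355.30940102 240.90106617]]
```

View pics/c8.png

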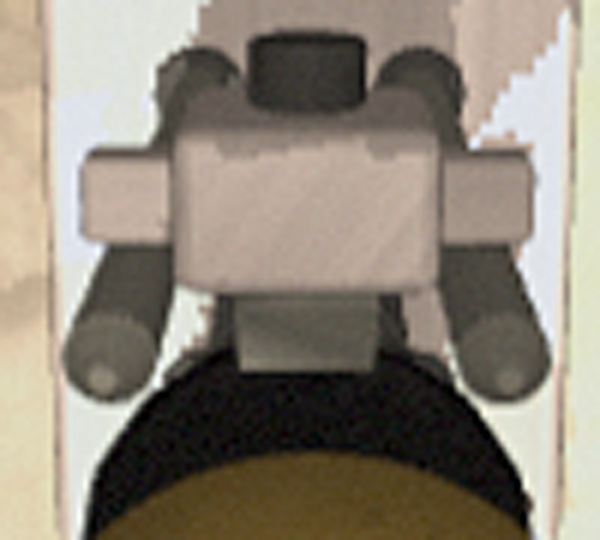

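Request:
{"api": "carry_out", "payload": {"series": [[[-0.05, 0.05, -1.2, 0, 0.002, 0, 1], [0, 0, -0.8, 0, 0, 0, 1], [0, 0, -0.3, 0, 0, 0, 1], [0, 0, 0, 0, 0, 0, 1]]], "force": 90}}

```text
time_s: 6.9
tool_pos: [0.5801, -0.0623, 0.1725]
orientation: [0.257, 3.13, -0.002]
force: [0.1, -0.9, -0.8]
opening: 0.0431
```

```bash
python3 -c "
from h import *
st(); C,im=snap('wrist','w7'); D,im=snap('scene','s3');cv2.imwrite('pics/c9.png',cv2.resize(im[200:340,330:430],None,fx=4.2,fy=4.2,interpolation=cv2.INTER_CUBIC))"
```

```text
t 6.9 p [ 0.5801 -0.0623  0.1725] F [ 0.1 -0.9 -0.8] op 0.0431 jaw yaw 1.4066 tilt [ 0.001 -0.001 -1.   ] j [-0.2   0.03  1.87 -0.    1.24 -1.6 ]
```

View pics/c9.png

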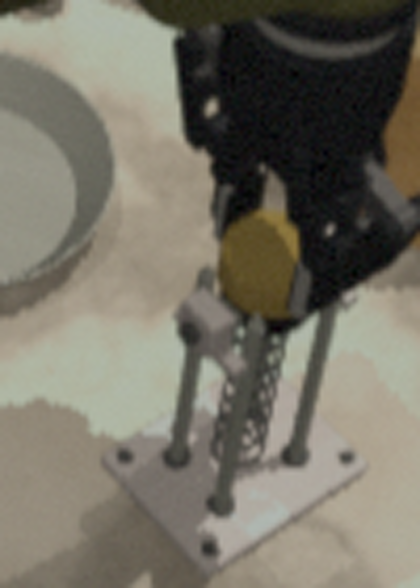

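View pics/w7.png

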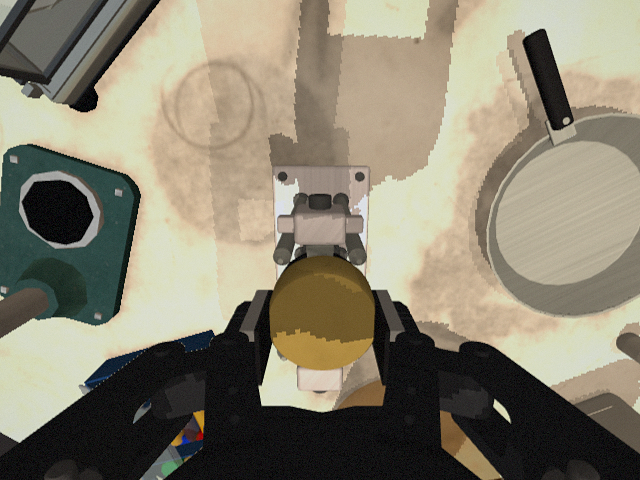

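Request:
{"api": "carry_out", "payload": {"series": [[[-0.05, 0, -0.5, 0, 0, 0, 1], [0, 0, -0.5, 0, 0, 0, 1], [0, 0, 0, 0, 0, 0, 1]]]}}

```text
time_s: 7.38
tool_pos: [0.5806, -0.0625, 0.1638]
orientation: [0.257, 3.127, -0.003]
force: [-0.5, -0.1, -1.3]
opening: 0.0428
```

```bash
python3 -c "
from h import *
st()"
```

```text
t 7.38 p [ 0.5806 -0.0625  0.1638] F [-0.5 -0.1 -1.3] op 0.0428 jaw yaw 1.4066 tilt [ 0.004 -0.002 -1.   ] j [-0.2   0.04  1.88 -0.    1.22 -1.6 ]
```

Request:
{"api": "carry_out", "payload": {"series": [[[-0.05, 0, -0.5, 0, 0.002, 0, 1], [0, 0, -0.5, 0, 0, 0, 1], [0, 0, -0.3, 0, 0, 0, 1]]]}}

```text
time_s: 7.75
tool_pos: [0.5809, -0.0626, 0.1516]
orientation: [0.257, 3.127, -0.003]
force: [-1.1, -0.6, 4.4]
opening: 0.0434
```

```bash
python3 -c "
from h import *
st(); C,im=snap('wrist','w8'); D,im=snap('scene','s4');cv2.imwrite('pics/c10.png',cv2.resize(im[200:340,330:430],None,fx=4.2,fy=4.2,interpolation=cv2.INTER_CUBIC))"
```

```text
t 7.75 p [ 0.5809 -0.0626  0.1516] F [-1.1 -0.6  4.4] op 0.0434 jaw yaw 1.4066 tilt [ 0.004 -0.002 -1.   ] j [-0.2   0.05  1.89 -0.    1.2  -1.6 ]
```

View pics/c10.png

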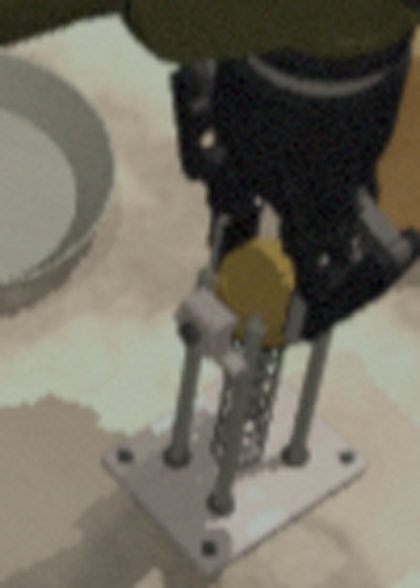

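View pics/w8.png

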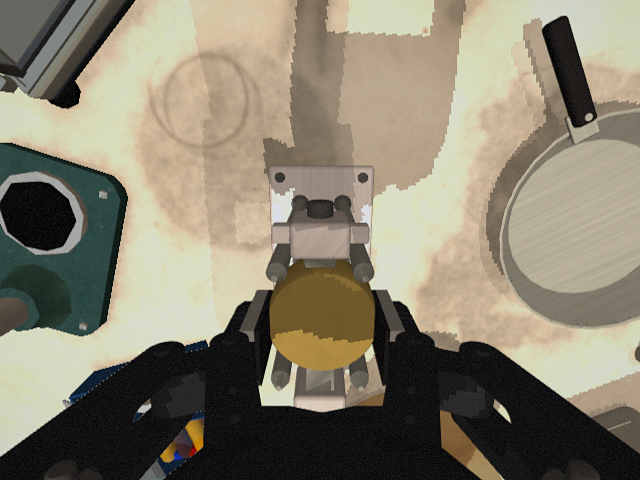

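Request:
{"api": "carry_out", "payload": {"series": [[[-0.05, 0, -0.5, 0, 0.002, 0, 1], [0, 0, -0.4, 0, 0, 0, 1], [0, 0, -0.2, 0, 0, 0, 1], [0, 0, 0, 0, 0, 0, 1]]]}}

```text
time_s: 8.35
tool_pos: [0.5809, -0.0626, 0.1399]
orientation: [0.257, 3.128, -0.003]
force: [-0.0, 0.1, 2.5]
opening: 0.0428
```

```bash
python3 -c "
from h import *
st(); C,im=snap('wrist','w9'); o=r.get_obs()
for dz in (.0172,.016,.014,.012,.010): print(dz,capfit(C,im,o['tool_pos'][:2],o['tool_pos'][2]-dz))
"
```

```text
t 8.35 p [ 0.5809 -0.0626  0.1399] F [-0.   0.1  2.5] op 0.0428 jaw yaw 1.4065 tilt [ 0.003 -0.002 -1.   ] j [-0.2   0.07  1.9  -0.    1.18 -1.6 ]
0.0172 (array([ 0.5814, -0.0623]), np.float64(0.777))
0.016 (array([ 0.5822, -0.0625]), np.float64(0.765))
0.014 (array([ 0.5814, -0.0626]), np.float64(0.744))
0.012 (array([ 0.581 , -0.0626]), np.float64(0.724))
0.01 (array([ 0.5804, -0.0627]), np.float64(0.702))
```

View pics/w9.png

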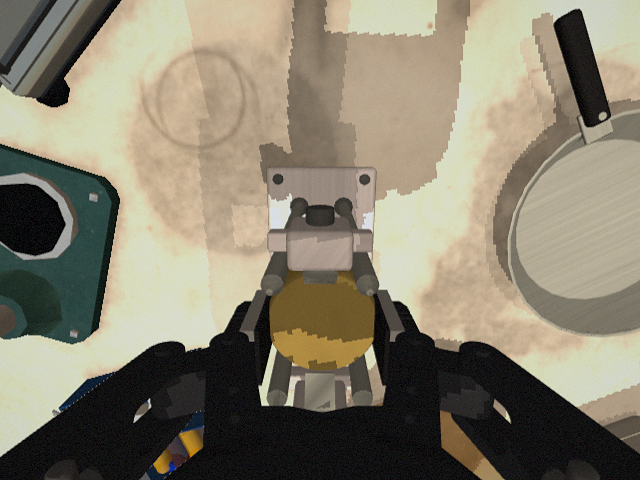

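Request:
{"api": "carry_out", "payload": {"series": [[[0, 0, 0, 0, 0, 0, -0.4], [0, 0, 0, 0, 0, 0, -0.4], [0, 0, 0, 0, 0, 0, -0.4], [0, 0, 4, 0, 0, 0, -0.4], [0, 0, 4, 0, 0, 0, -0.4], [0, 0, 3, 0, 0, 0, -0.4], [0, 0, 0, 0, 0, 0, -0.4]]]}}

```text
time_s: 9.28
tool_pos: [0.5775, -0.0622, 0.2488]
orientation: [-0.257, -3.126, 0.002]
force: [0.7, 0.2, 0.5]
opening: 0.0598
```

```bash
python3 -c "
from h import *
st(); C,im=snap('wrist','w10'); o=r.get_obs();
for n in ['top','scene']:
    D,im=snap(n,n+'4')
    print(n,capfit(D,im,(.436,.373),.003),capfit(D,im,(.487,.346),.003),capfit(D,im,(.645,.292),0))
"
```

```text
t 9.28 p [ 0.5775 -0.0622  0.2488] F [0.7 0.2 0.5] op 0.0598 jaw yaw 1.4066 tilt [-0.005 -0.001 -1.   ] j [-0.2  -0.03  1.8  -0.    1.37 -1.6 ]
top (array([0.4361, 0.3715]), np.float64(0.888)) (array([0.4868, 0.346 ]), np.float64(0.886)) (array([0.6641, 0.2813]), np.float64(0.092))
scene (array([0.4365, 0.3764]), np.float64(0.797)) (array([0.4858, 0.3439]), np.float64(0.809)) (array([0.6688, 0.2752]), np.float64(0.051))
```

View pics/w10.png

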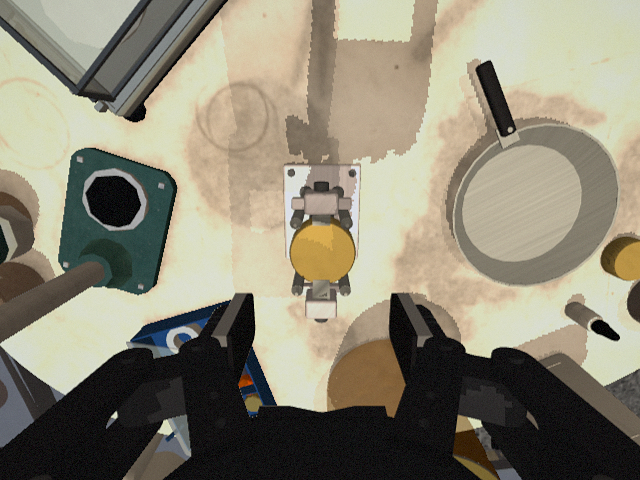

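View pics/top4.png

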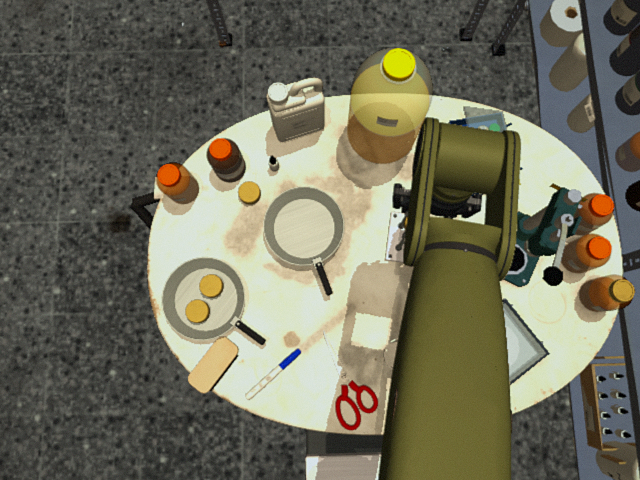

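```bash
python3 -c "
from h import *
im=cv2.imread('pics/w10.png')
cv2.imwrite('pics/c11.png',cv2.resize(im[170:330,270:380],None,fx=3.7,fy=3.7,interpolation=cv2.INTER_CUBIC))
C=cam('wrist')
for z in (.126,.128,.13,.14,.147): print(z,capfit(C,im,(.579,-.0625),z))
for n in ['top','scene']:
    D=cam(n);im=cv2.imread(f'pics/{n}4.png')
    print(capfit(D,im,(.687,.262),0))
D=cam('top')
print([onz(D,p,z).round(3) for p,z in [((172,174),.118),((220,147),.118),((273,158),.05)]])
"
```

```text
0.126 (array([ 0.576 , -0.0616]), np.float64(0.844))
0.128 (array([ 0.5768, -0.0609]), np.float64(0.829))
0.13 (array([ 0.5758, -0.0617]), np.float64(0.816))
0.14 (array([ 0.5742, -0.0602]), np.float64(0.749))
0.147 (array([ 0.573 , -0.0608]), np.float64(0.705))
(array([0.6857, 0.2675]), np.float64(0.832))
(array([0.6851, 0.2676]), np.float64(0.782))
[array([[0.693, 0.403, 0.118]]), array([[0.747, 0.31 , 0.118]]), array([[0.745, 0.212, 0.05 ]])]
```

View pics/c11.png

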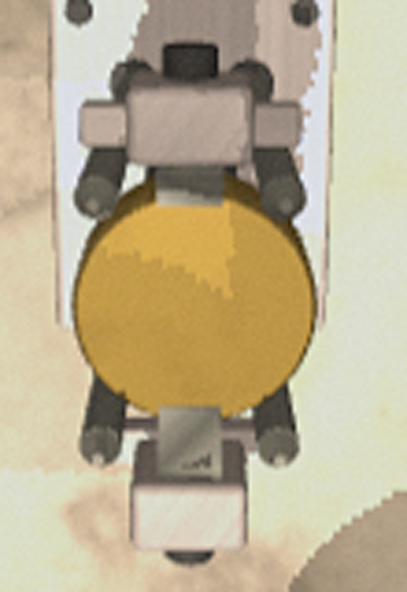

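Request:
{"api": "carry_out", "payload": {"series": [[[1.2, 4.5, 0, 0, 0, 0.12, -0.4], [1.2, 5, 0, 0, 0, 0.13, -0.4], [1.2, 5, 0, 0, 0, 0.13, -0.4], [1.2, 5, 0, 0, 0, 0.13, -0.4], [1.2, 5, 0, 0, 0, 0.13, -0.4], [1, 4, -1, 0, 0.004, 0.12, -0.4], [0.5, 2.5, -2, 0, 0, 0, -0.4], [0, 0, -1, 0, 0, 0, -0.4], [0, 0, 0, 0, 0, 0, -0.4], [0, 0, 0, 0, 0, 0, -0.4]]], "force": 60}}

```text
time_s: 10.68
tool_pos: [0.6429, 0.2545, 0.1802]
orientation: [0.941, -2.948, 0.012]
force: [-0.2, 0.5, 0.3]
opening: 0.0595
```

```bash
python3 -c "
from h import *
st(); C,im=snap('wrist','w11'); print(capfit(C,im,(.685,.2675),0))
"
```

```text
t 10.68 p [0.6429 0.2545 0.1802] F [-0.2  0.5  0.3] op 0.0595 jaw yaw 2.1886 tilt [-0.043 -0.022 -0.999] j [ 0.3   0.28  1.58 -0.01  1.33 -1.88]
(array([0.6849, 0.2685]), np.float64(0.93))
```

View pics/w11.png

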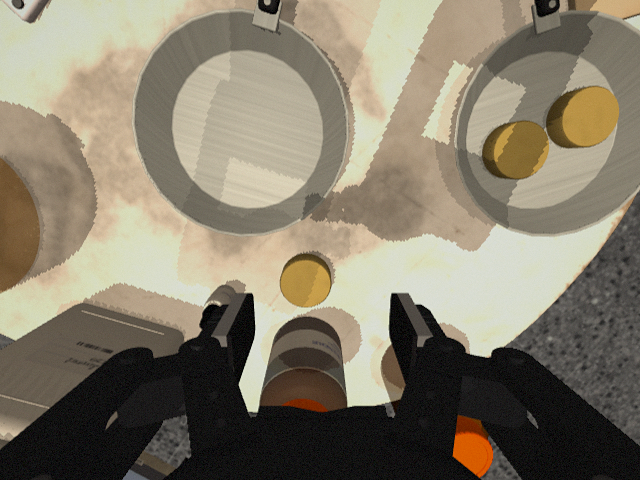

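```bash
python3 -c "
from h import *
C=cam('wrist'); print(onz(C,[(307,318),(307,322),(307,327)],0).round(4))
c=np.array([.6849,.2685]);
for p in onz(C,[(307,318),(262,410),(346,410)],0): print(np.linalg.norm(p[:2]-c))
im=cv2.imread('pics/w11.png');cv2.imwrite('pics/c12.png',cv2.resize(im[240:420,230:390],None,fx=3.3,fy=3.3))
"
```

```text
[[0.7205 0.2941 0.    ]
 [0.724  0.2966 0.    ]
 [0.7284 0.2997 0.    ]]
0.043817197856625495
0.15710429110104934
0.15535710630463795
```

View pics/c12.png

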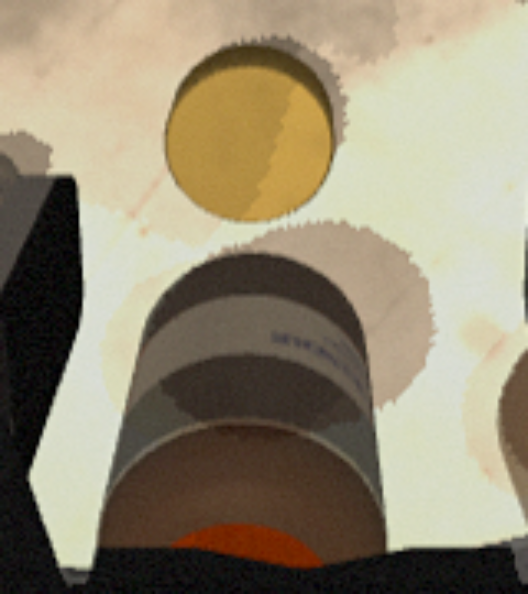

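Request:
{"api": "carry_out", "payload": {"series": [[[1.2, 0.4, -2, 0.022, -0.043, 0, -0.4], [1.2, 0.3, -3.5, 0, 0, 0, -0.4], [0.8, 0.2, -3.5, 0, 0, 0, -0.4], [0, 0, -2, 0, 0, 0, -0.4], [0, 0, 0, 0, 0, 0, -0.4], [0, 0, 0, 0, 0, 0, -0.4]]]}}

```text
time_s: 11.48
tool_pos: [0.6799, 0.2598, 0.0768]
orientation: [-0.942, 2.981, -0.001]
force: [-0.2, 0.4, 0.3]
opening: 0.0601
```

```bash
python3 -c "
from h import *
st(); C,im=snap('wrist','w12'); print(capfit(C,im,(.685,.2675),0))
"
```

```text
t 11.47 p [0.6799 0.2598 0.0768] F [-0.2  0.4  0.3] op 0.0601 jaw yaw 2.1827 tilt [ 0.015  0.004 -1.   ] j [ 0.29  0.42  1.59 -0.    1.12 -1.89]
(array([0.6853, 0.269 ]), np.float64(0.94))
```

Request:
{"api": "carry_out", "payload": {"series": [[[-0.1, 0.4, -2.5, -0.004, 0.015, 0, -0.4], [0, 0, -2, 0, 0, 0, -0.4], [0, 0, -1, 0, 0, 0, -0.4], [0, 0, 0, 0, 0, 0, -0.4]]]}}

```text
time_s: 12.02
tool_pos: [0.6788, 0.2645, 0.0193]
orientation: [0.947, -2.995, -0.0]
force: [0.4, -0.5, 0.2]
opening: 0.0598
```

```bash
python3 -c "
from h import *
st(); C,im=snap('wrist','w13'); print(capfit(C,im,(.685,.2675),0))
"
```

```text
t 12.03 p [0.6788 0.2645 0.0193] F [ 0.4 -0.5  0.2] op 0.0598 jaw yaw 2.1832 tilt [-0.  0. -1.] j [ 0.3   0.5   1.59  0.    1.05 -1.89]
(array([0.6858, 0.2684]), np.float64(0.947))
```

View pics/w13.png

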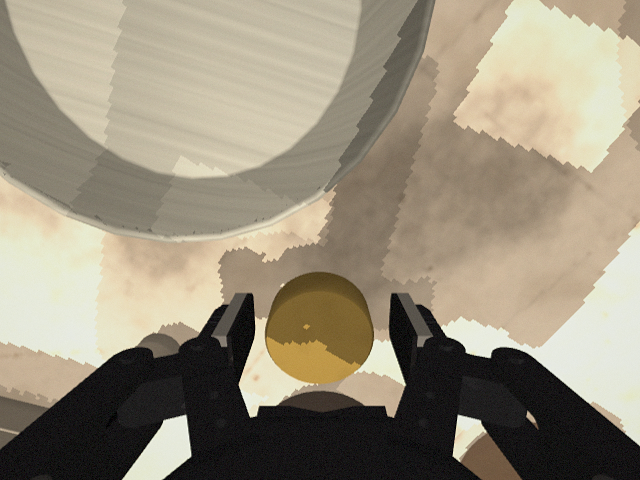

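Request:
{"api": "carry_out", "payload": {"series": [[[0, 0, -0.2, 0, 0, 0, -0.4], [0, 0, 0, 0, 0, 0, 1], [0, 0, 0, 0, 0, 0, 1], [0, 0, 0, 0, 0, 0, 1], [0, 0, 0, 0, 0, 0, 1], [-1, 0.6, 0.3, 0, 0, 0, 1], [-1, 0.7, 0, 0, 0, 0, 1], [-1, 0.7, 0, 0, 0, 0, 1], [0, 0, 0, 0, 0, 0, 1]]], "force": 50}}

```text
time_s: 13.2
tool_pos: [0.6476, 0.2868, 0.0235]
orientation: [-0.947, 2.991, 0.001]
force: [-0.1, -0.5, -0.3]
opening: 0.0443
```

```bash
python3 -c "
from h import *
st(); C,im=snap('wrist','w14'); print(capfit(C,im,(.656,.288),0.001))
"
```

```text
t 13.2 p [0.6476 0.2868 0.0235] F [-0.1 -0.5 -0.3] op 0.0443 jaw yaw 2.1837 tilt [ 0.004  0.002 -1.   ] j [ 0.34  0.45  1.65  0.    1.04 -1.84]
(array([0.6546, 0.2922]), np.float64(0.983))
```

View pics/w14.png

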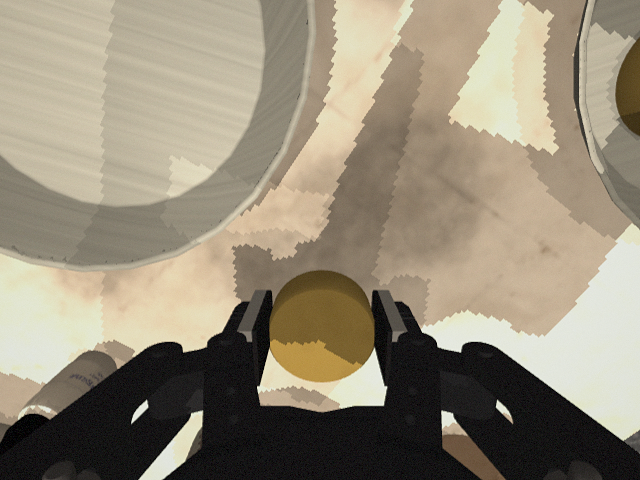

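Request:
{"api": "carry_out", "payload": {"series": [[[0, 0, -0.6, 0, 0.004, 0, 1], [0, 0, 0, 0, 0, 0, -0.4], [0, 0, 0, 0, 0, 0, -0.4], [0.7, 0.5, 0, 0, 0, 0, -0.4], [0, 0, 0, 0, 0, 0, -0.4], [0, 0, 0, 0, 0, 0, -0.4]]]}}

```text
time_s: 14.0
tool_pos: [0.657, 0.2914, 0.0177]
orientation: [-0.945, 2.995, 0.002]
force: [0.4, 0.8, -0.1]
opening: 0.0601
```

```bash
python3 -c "
from h import *
st(); C,im=snap('wrist','w15'); print(capfit(C,im,(.656,.288),0.00))
"
```

```text
t 14.0 p [0.657  0.2914 0.0177] F [ 0.4  0.8 -0.1] op 0.0601 jaw yaw 2.1825 tilt [ 0.001  0.002 -1.   ] j [ 0.34  0.48  1.62  0.    1.04 -1.84]
(array([0.6544, 0.2913]), np.float64(0.95))
```

Request:
{"api": "carry_out", "payload": {"series": [[[-0.25, 0, -0.05, 0, 0, 0, -0.4], [0, 0, 0, 0, 0, 0, -0.4], [0, 0, 0, 0, 0, 0, 1], [0, 0, 0, 0, 0, 0, 1], [0, 0, 0, 0, 0, 0, 1], [0, 0, 0, 0, 0, 0, 1]]], "force": 60}}

```text
time_s: 14.8
tool_pos: [0.6541, 0.2915, 0.0177]
orientation: [-0.945, 2.994, 0.002]
force: [-0.7, 0.1, 0.3]
opening: 0.0445
```

```bash
python3 -c "
from h import *
st(); C,im=snap('wrist','w16'); print(capfit(C,im,(.6545,.291),0.00))
"
```

```text
t 14.8 p [0.6541 0.2915 0.0177] F [-0.7  0.1  0.3] op 0.0445 jaw yaw 2.1825 tilt [ 0.001  0.002 -1.   ] j [ 0.34  0.47  1.63  0.    1.04 -1.84]
(array([0.6539, 0.2916]), np.float64(0.94))
```

Request:
{"api": "carry_out", "payload": {"series": [[[0, 0, 3, 0, 0, 0, 1], [0, 0, 4.5, 0, 0, 0, 1], [0, 0, 5, 0, 0, 0, 1], [-1, -3, 4, 0, 0, -0.12, 1], [-1, -5, 3, 0, 0, -0.13, 1], [-1, -5, 1, 0, 0, -0.13, 1], [-1, -5, 0, 0, 0, -0.13, 1], [-1, -5, 0, 0, 0, -0.13, 1], [-1, -5, 0, 0, 0, -0.12, 1], [-0.8, -4, 0, 0, 0, 0, 1], [0, 0, 0, 0, 0, 0, 1], [0, 0, 0, 0, 0, 0, 1]]]}}

```text
time_s: 16.35
tool_pos: [0.5805, -0.0381, 0.2279]
orientation: [0.27, 3.127, 0.005]
force: [-0.7, -0.6, 0.4]
opening: 0.0441
```

```bash
python3 -c "
from h import *
st()
"
```

```text
t 16.35 p [ 0.5805 -0.0381  0.2279] F [-0.7 -0.6  0.4] op 0.0441 jaw yaw 1.3982 tilt [ 0.003  0.003 -1.   ] j [-0.16 -0.02  1.83  0.    1.33 -1.56]
```

Request:
{"api": "carry_out", "payload": {"series": [[[-0.05, -2.4, -1, 0, 0.003, 0.009, 1], [0, 0, -1.5, 0, 0, 0, 1], [0, 0, 0, 0, 0, 0, 1], [0, 0, 0, 0, 0, 0, 1]]]}}

```text
time_s: 16.85
tool_pos: [0.5809, -0.0577, 0.2018]
orientation: [-0.247, -3.132, -0.008]
force: [0.5, -0.7, -0.0]
opening: 0.0447
```

```bash
python3 -c "
from h import *
st(); C,im=snap('wrist','w17');o=r.get_obs();print(capfit(C,im,o['tool_pos'][:2],o['tool_pos'][2]-.0177))
cv2.imwrite('pics/c8b.png',cv2.resize(im[180:270,270:370],None,fx=6,fy=6,interpolation=cv2.INTER_CUBIC))
for l in [(-.024,-.0165),(-.024,.0165)]:
  c,s=np.cos(-.165),np.sin(-.165); print(proj(C,[.5795+c*l[0]-s*l[1],-.0624+s*l[0]+c*l[1],.164]))"
```

```text
t 16.85 p [ 0.5809 -0.0577  0.2018] F [ 0.5 -0.7 -0. ] op 0.0447 jaw yaw 1.4131 tilt [ 0.     0.005 -1.   ] j [-0.19  0.01  1.84  0.    1.29 -1.61]
(array([ 0.5795, -0.0574]), np.float64(0.859))
[[278.87246967 240.8047554 ]]
[[344.39480725 241.2303564 ]]
```

View pics/c8b.png

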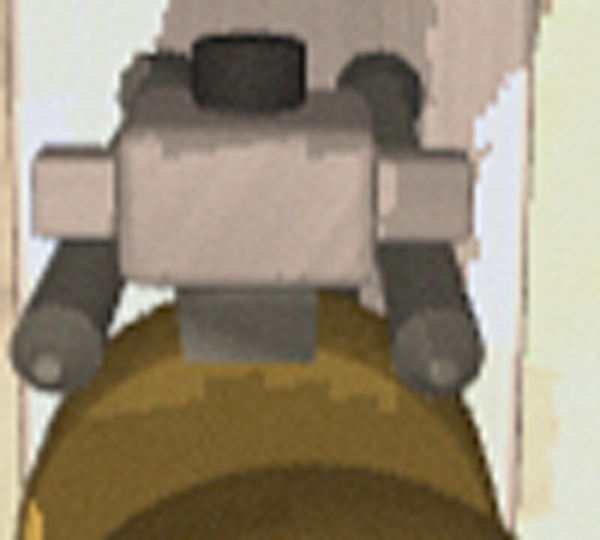

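Request:
{"api": "carry_out", "payload": {"series": [[[-0.05, -0.5, -0.6, -0.005, 0, -0.007, 1], [0, 0, 0, 0, 0, 0, 1], [0, 0, 0, 0, 0, 0, 1]]], "force": 90}}

```text
time_s: 17.27
tool_pos: [0.5806, -0.0624, 0.1961]
orientation: [0.258, 3.13, -0.001]
force: [0.2, -0.3, -0.3]
opening: 0.0435
```

```bash
python3 -c "
from h import *
st()"
```

```text
t 17.27 p [ 0.5806 -0.0624  0.1961] F [ 0.2 -0.3 -0.3] op 0.0435 jaw yaw 1.4066 tilt [ 0.001 -0.001 -1.   ] j [-0.2   0.01  1.85 -0.    1.28 -1.61]
```

Request:
{"api": "carry_out", "payload": {"series": [[[0, -0.03, -1.2, 0, 0, 0, 1], [0, 0, -1.2, 0, 0, 0, 1], [-0.05, 0, -0.6, 0, 0.002, 0, 1], [0, 0, -0.5, 0, 0, 0, 1], [0, 0, 0, 0, 0, 0, 1]]]}}

```text
time_s: 17.9
tool_pos: [0.5806, -0.0629, 0.1601]
orientation: [0.258, 3.13, -0.001]
force: [-0.6, 0.5, 1.4]
opening: 0.0433
```

```bash
python3 -c "
from h import *
st()"
```

```text
t 17.9 p [ 0.5806 -0.0629  0.1601] F [-0.6  0.5  1.4] op 0.0433 jaw yaw 1.4062 tilt [ 0.001 -0.001 -1.   ] j [-0.2   0.05  1.88 -0.    1.21 -1.61]
```

Request:
{"api": "carry_out", "payload": {"series": [[[-0.05, 0, -0.6, 0, 0, 0, 1], [0, 0, -0.6, 0, 0, 0, 1], [0, 0, -0.4, 0, 0, 0, 1], [0, 0, -0.2, 0, 0, 0, 1], [0, 0, 0, 0, 0, 0, 1]]]}}

```text
time_s: 18.52
tool_pos: [0.5809, -0.063, 0.1422]
orientation: [0.258, 3.128, -0.001]
force: [-0.5, 0.6, 3.9]
opening: 0.0434
```

```bash
python3 -c "
from h import *
st(); C,im=snap('wrist','w18')"
```

```text
t 18.52 p [ 0.5809 -0.063   0.1422] F [-0.5  0.6  3.9] op 0.0434 jaw yaw 1.4062 tilt [ 0.003 -0.001 -1.   ] j [-0.2   0.07  1.89 -0.    1.18 -1.61]
```

View pics/w18.png

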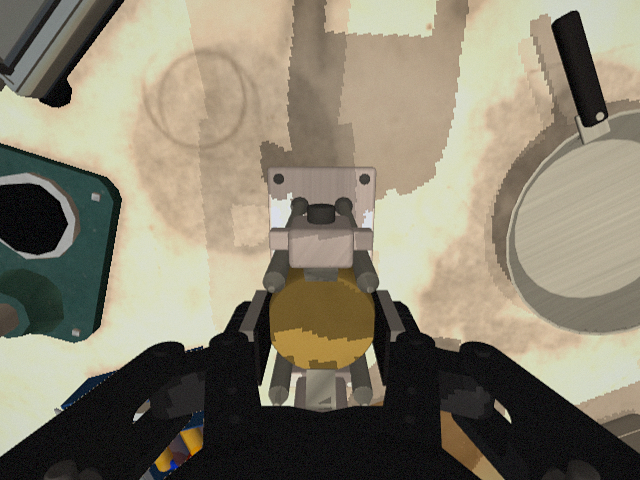

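Request:
{"api": "carry_out", "payload": {"series": [[[0, 0, -0.3, 0, 0, 0, 1], [0, 0, 0, 0, 0, 0, 1], [0, 0, 0, 0, 0, 0, -0.4], [0, 0, 0, 0, 0, 0, -0.4], [0, 0, 0, 0, 0, 0, -0.4], [0, 0, 4, 0, 0, 0, -0.4], [0, 0, 4, 0, 0, 0, -0.4], [0, 0, 3, 0, 0, 0, -0.4], [0, 0, 0, 0, 0, 0, -0.4]]]}}

```text
time_s: 19.7
tool_pos: [0.578, -0.0625, 0.2477]
orientation: [-0.258, -3.127, 0.0]
force: [0.6, -0.1, -0.9]
opening: 0.0599
```

```bash
python3 -c "
from h import *
st(); C,im=snap('wrist','w19');cv2.imwrite('pics/c13.png',cv2.resize(im[170:330,270:380],None,fx=3.7,fy=3.7,interpolation=cv2.INTER_CUBIC))"
```

```text
t 19.7 p [ 0.578  -0.0625  0.2477] F [ 0.6 -0.1 -0.9] op 0.0599 jaw yaw 1.4062 tilt [-0.004  0.    -1.   ] j [-0.2  -0.03  1.8  -0.    1.37 -1.61]
```

View pics/c13.png

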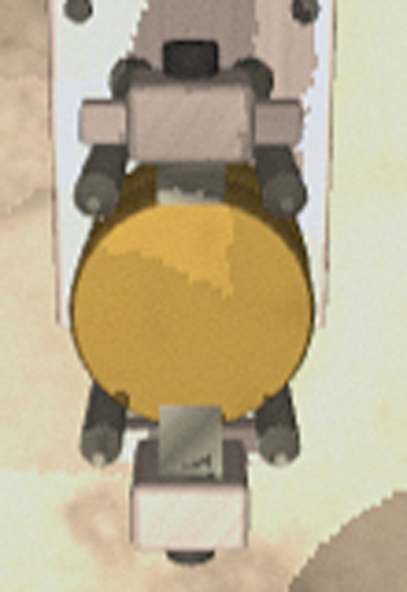

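```bash
python3 -c "
from h import *
a=cv2.imread('pics/w10.png')[170:330,270:380];b=cv2.imread('pics/w19.png')[170:330,270:380]
cv2.imwrite('pics/c14.png',cv2.resize(np.hstack([a,b]),None,fx=3.6,fy=3.6,interpolation=cv2.INTER_CUBIC))
C=cam('wrist');
v=b.copy();v=cv2.resize(v,None,fx=3.7,fy=3.7,interpolation=cv2.INTER_CUBIC)
for z,col in((.128,(255,0,0)),(.147,(0,0,255)),(.153,(0,255,0)),(.166,(255,0,255))):
    P=np.c_[.5797+.0235*np.cos(TH),-.063+.0235*np.sin(TH),np.full(60,z)]
    cv2.polylines(v,[((proj(C,P)-[269.5,169.5])*3.7).astype(int)],True,col,1)
cv2.imwrite('pics/c15.png',v)
D,im=snap('scene','s5');cv2.imwrite('pics/c16.png',cv2.resize(im[230:340,340:430],None,fx=5,fy=5,interpolation=cv2.INTER_CUBIC))
"
```

```text
(no output)
```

View pics/c14.png

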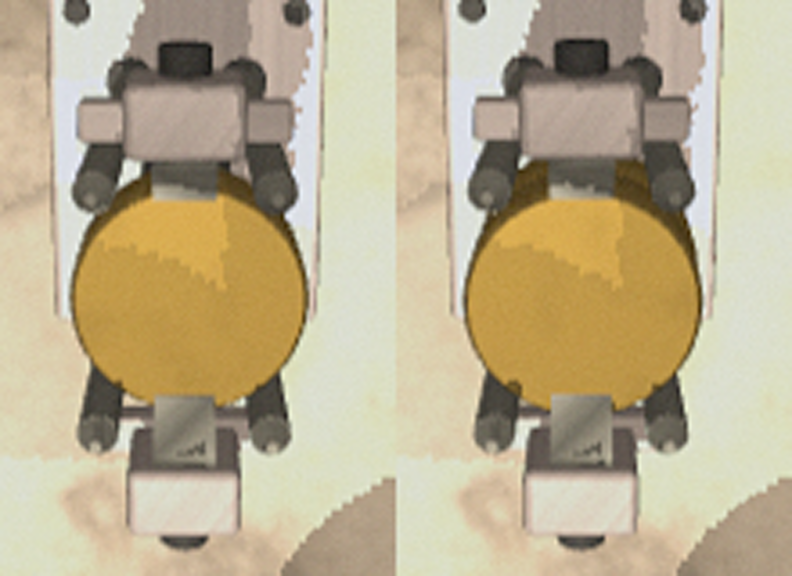

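View pics/c15.png

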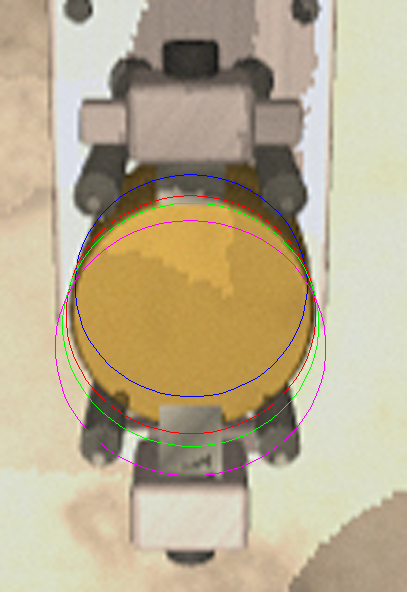

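View pics/c16.png

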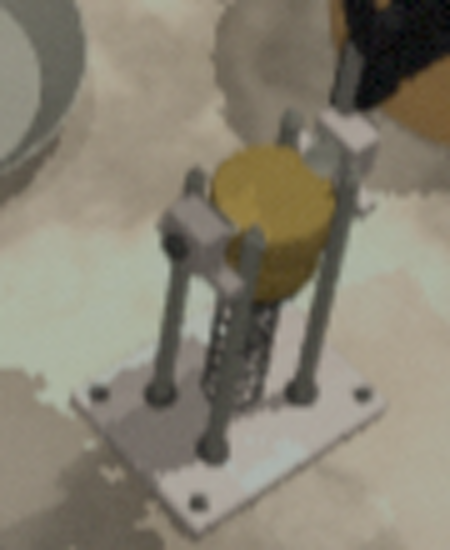

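Request:
{"api": "carry_out", "payload": {"series": [[[-1, 4.5, 0, 0, -0.004, 0, -0.4], [-1.1, 5, 0, 0, 0, -0.08, -0.4], [-1.1, 5, 0, 0, 0, -0.08, -0.4], [-1.1, 5, 0, 0, 0, -0.08, -0.4], [-1.1, 5, 0, 0, 0, -0.08, -0.4], [-1.1, 5, -1, 0, 0, 0, -0.4], [-1.1, 5, -2, 0, 0, 0, -0.4], [-0.8, 3, -2, 0, 0, 0, -0.4], [0, 0, -1, 0, 0, 0, -0.4], [0, 0, 0, 0, 0, 0, -0.4], [0, 0, 0, 0, 0, 0, -0.4]]], "force": 60}}

```text
time_s: 21.18
tool_pos: [0.4784, 0.3189, 0.1578]
orientation: [-0.768, -3.009, 0.02]
force: [-0.1, 0.2, 0.6]
opening: 0.06
```

```bash
python3 -c "
from h import *
st(); C,im=snap('wrist','w20');print(capfit(C,im,(.436,.373),.003),capfit(C,im,(.487,.346),.003))
"
```

```text
t 21.18 p [0.4784 0.3189 0.1578] F [-0.1  0.2  0.6] op 0.06 jaw yaw 1.0716 tilt [-0.038 -0.004 -0.999] j [ 0.49  0.05  1.88  0.02  1.25 -0.59]
(array([0.4374, 0.3732]), np.float64(0.946)) (array([0.4877, 0.3456]), np.float64(0.934))
```

View pics/w20.png

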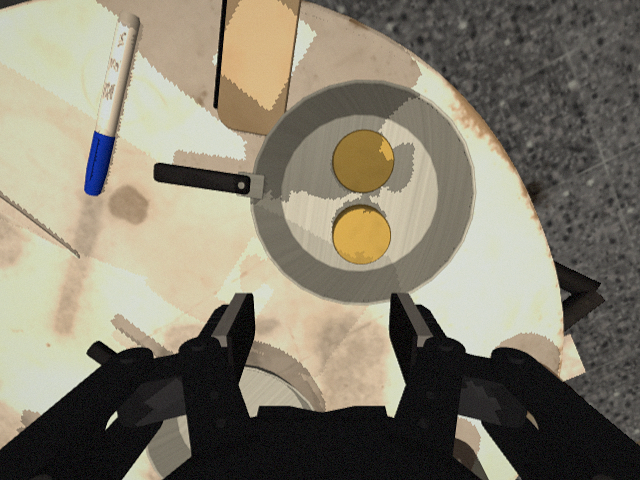

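Request:
{"api": "carry_out", "payload": {"series": [[[0.5, 1.3, -3, 0.004, -0.038, 0, -0.4], [0.4, 1.2, -3.5, 0, 0, 0, -0.4], [0, 0, -2.5, 0, 0, 0, -0.4], [0, 0, 0, 0, 0, 0, -0.4], [0, 0, 0, 0, 0, 0, -0.4]]]}}

```text
time_s: 21.85
tool_pos: [0.4937, 0.3422, 0.0728]
orientation: [0.785, 3.031, 0.014]
force: [0.1, -0.4, 0.8]
opening: 0.06
```

```bash
python3 -c "
from h import *
st(); C,im=snap('wrist','w21');print(capfit(C,im,(.436,.373),.003),capfit(C,im,(.487,.346),.003))
"
```

```text
t 21.85 p [0.4937 0.3422 0.0728] F [ 0.1 -0.4  0.8] op 0.06 jaw yaw 1.0639 tilt [ 0.012  0.006 -1.   ] j [ 0.52  0.18  1.9  -0.    1.05 -0.55]
(array([0.4374, 0.3733]), np.float64(0.954)) (array([0.4879, 0.346 ]), np.float64(0.944))
```

View pics/w21.png

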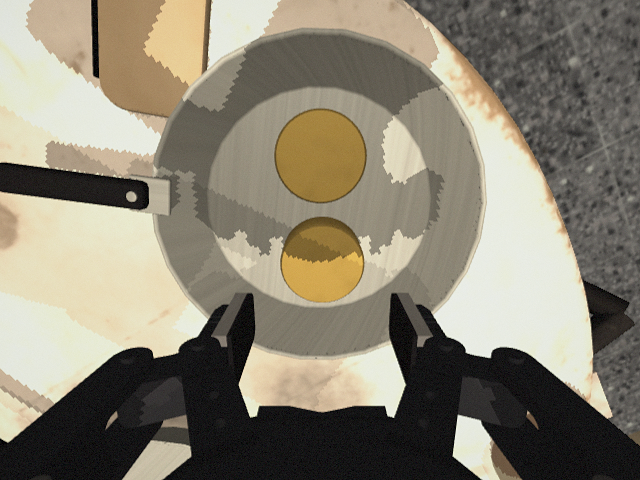

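Request:
{"api": "carry_out", "payload": {"series": [[[-0.55, 0.4, -1.5, -0.006, 0.012, 0, -0.3], [0, 0, -1, 0, 0, 0, -0.3], [0, 0, 0, 0, 0, 0, -0.3], [0, 0, 0, 0, 0, 0, -0.3]]]}}

```text
time_s: 22.4
tool_pos: [0.4889, 0.347, 0.0485]
orientation: [0.787, 3.039, 0.003]
force: [0.8, -0.9, 0.9]
opening: 0.0556
```

```bash
python3 -c "
from h import *
st(); C,im=snap('wrist','w22');print(capfit(C,im,(.436,.373),.003),capfit(C,im,(.487,.346),.003))
"
```

```text
t 22.4 p [0.4889 0.347  0.0485] F [ 0.8 -0.9  0.9] op 0.0556 jaw yaw 1.0638 tilt [ 0.003  0.002 -1.   ] j [ 0.53  0.21  1.91 -0.    1.02 -0.54]
(array([0.4373, 0.3735]), np.float64(0.956)) (array([0.4878, 0.3459]), np.float64(0.947))
```

View pics/w22.png

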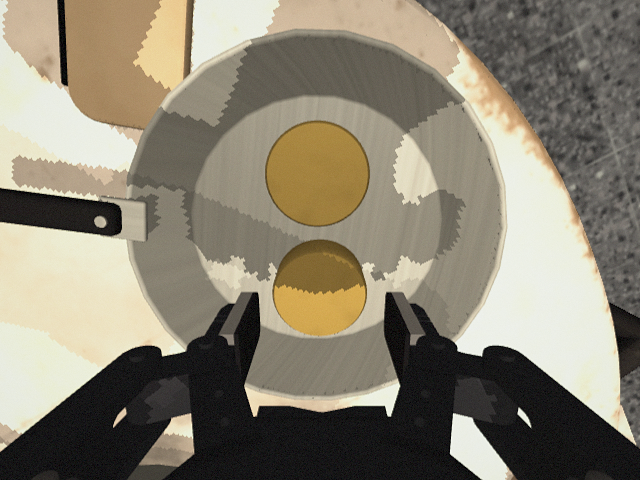

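Request:
{"api": "carry_out", "payload": {"series": [[[-0.1, -0.1, -1.2, 0, 0.003, 0, -0.3], [0, 0, -1, 0, 0, 0, -0.3], [0, 0, 0, 0, 0, 0, -0.3], [0, 0, 0, 0, 0, 0, -0.3]]]}}

```text
time_s: 22.95
tool_pos: [0.4877, 0.3457, 0.0247]
orientation: [-0.788, -3.04, -0.002]
force: [0.2, -1.0, -0.5]
opening: 0.0555
```

```bash
python3 -c "
from h import *
st(); C,im=snap('wrist','w23');print(capfit(C,im,(.436,.373),.003),capfit(C,im,(.487,.346),.003))
"
```

```text
t 22.95 p [0.4877 0.3457 0.0247] F [ 0.2 -1.  -0.5] op 0.0555 jaw yaw 1.0636 tilt [-0.001  0.001 -1.   ] j [ 0.53  0.24  1.92  0.    0.98 -0.54]
(array([0.4373, 0.3734]), np.float64(0.956)) (array([0.4886, 0.3458]), np.float64(0.943))
```

View pics/w23.png

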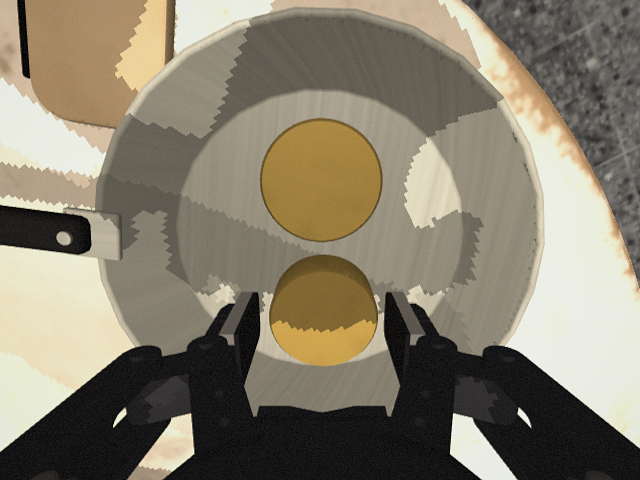

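Request:
{"api": "carry_out", "payload": {"series": [[[0, 0, -0.4, 0, 0, 0, -0.3], [0, 0, 0, 0, 0, 0, -0.3], [0, 0, 0, 0, 0, 0, 1], [0, 0, 0, 0, 0, 0, 1], [0, 0, 0, 0, 0, 0, 1], [0, 0, 0, 0, 0, 0, 1]]], "force": 60}}

```text
time_s: 23.75
tool_pos: [0.4885, 0.3462, 0.022]
orientation: [0.788, 3.041, 0.004]
force: [-0.2, -0.1, -0.7]
opening: 0.0439
```

```bash
python3 -c "
from h import *
st(); C,im=snap('wrist','w24');print(capfit(C,im,(.436,.373),.003),capfit(C,im,(.487,.346),.003))
"
```

```text
t 23.75 p [0.4885 0.3462 0.022 ] F [-0.2 -0.1 -0.7] op 0.0439 jaw yaw 1.0637 tilt [ 0.001  0.002 -1.   ] j [ 0.53  0.25  1.92  0.    0.97 -0.54]
(array([0.4374, 0.3734]), np.float64(0.957)) (array([0.4887, 0.3459]), np.float64(0.939))
```

Request:
{"api": "carry_out", "payload": {"series": [[[0, 0, 3, 0, 0, 0, 1], [0, 0, 4.5, 0, 0, 0, 1], [0, 0, 5, 0, 0, 0, 1], [0.6, -3, 4, 0, 0, 0.05, 1], [1.2, -5, 3, 0, 0, 0.07, 1], [1.2, -5.2, 1, 0, 0, 0.07, 1], [1.2, -5.2, 0, 0, 0, 0.07, 1], [1.2, -5.2, 0, 0, 0, 0.06, 1], [1.2, -5.2, 0, 0, 0, 0, 1], [1.2, -5.2, 0, 0, 0, 0, 1], [0.8, -4, 0, 0, 0, 0, 1], [0, 0, 0, 0, 0, 0, 1], [0, 0, 0, 0, 0, 0, 1]]]}}

```text
time_s: 25.42
tool_pos: [0.5727, -0.0467, 0.2328]
orientation: [0.273, 3.126, -0.002]
force: [-0.0, -0.2, -0.3]
opening: 0.0438
```

```bash
python3 -c "
from h import *
st()
"
```

```text
t 25.43 p [ 0.5727 -0.0467  0.2328] F [-0.  -0.2 -0.3] op 0.0438 jaw yaw 1.3968 tilt [ 0.004 -0.002 -1.   ] j [-0.17 -0.04  1.84 -0.    1.34 -1.57]
```

Request:
{"api": "carry_out", "payload": {"series": [[[0.75, -1.6, -1.5, 0, 0.004, 0.01, 1], [0, 0, -1.5, 0, 0, 0, 1], [0, 0, 0, 0, 0, 0, 1], [0, 0, 0, 0, 0, 0, 1]]], "force": 90}}

```text
time_s: 25.92
tool_pos: [0.5798, -0.0607, 0.1992]
orientation: [-0.25, -3.129, 0.001]
force: [-0.1, 0.8, -0.9]
opening: 0.0427
```

```bash
python3 -c "
from h import *
st(); C,im=snap('wrist','w25');o=r.get_obs();print(capfit(C,im,o['tool_pos'][:2],o['tool_pos'][2]-.019))
cv2.imwrite('pics/c17.png',cv2.resize(im[180:270,270:370],None,fx=6,fy=6,interpolation=cv2.INTER_CUBIC))"
```

```text
t 25.93 p [ 0.5798 -0.0607  0.1992] F [-0.1  0.8 -0.9] op 0.0427 jaw yaw 1.4116 tilt [-0.003 -0.001 -1.   ] j [-0.2   0.01  1.85 -0.    1.29 -1.61]
(array([ 0.5784, -0.0605]), np.float64(0.881))
```

View pics/c17.png

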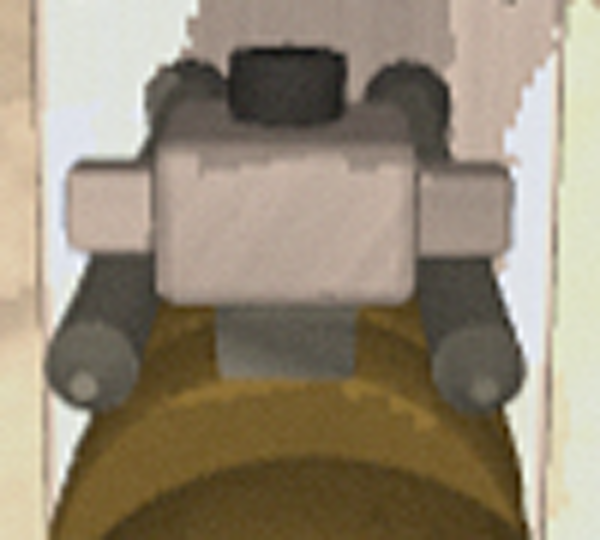

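Aligned well; small correction, then down and press.

Request:
{"api": "carry_out", "payload": {"series": [[[0.05, -0.2, -0.6, 0, -0.003, -0.005, 1], [0, 0, -0.3, 0, 0, 0, 1], [0, 0, 0, 0, 0, 0, 1]]]}}

```text
time_s: 26.35
tool_pos: [0.5805, -0.0625, 0.1903]
orientation: [0.257, 3.13, -0.001]
force: [0.2, -0.6, -1.1]
opening: 0.0428
```

```bash
python3 -c "
from h import *
st()"
```

```text
t 26.35 p [ 0.5805 -0.0625  0.1903] F [ 0.2 -0.6 -1.1] op 0.0428 jaw yaw 1.4069 tilt [ 0.001 -0.001 -1.   ] j [-0.2   0.02  1.86 -0.    1.27 -1.61]
```

Request:
{"api": "carry_out", "payload": {"series": [[[0, 0, -1.2, 0, 0, 0, 1], [-0.05, 0, -0.8, 0, 0, 0, 1], [0, 0, -0.6, 0, 0.002, 0, 1], [0, 0, -0.5, 0, 0, 0, 1], [0, 0, 0, 0, 0, 0, 1]]]}}

```text
time_s: 26.98
tool_pos: [0.5805, -0.0626, 0.1592]
orientation: [0.257, 3.13, -0.001]
force: [-1.7, -0.1, 2.1]
opening: 0.0429
```

```bash
python3 -c "
from h import *
st()"
```

```text
t 26.98 p [ 0.5805 -0.0626  0.1592] F [-1.7 -0.1  2.1] op 0.0429 jaw yaw 1.4067 tilt [ 0.001 -0.001 -1.   ] j [-0.2   0.05  1.88 -0.    1.21 -1.61]
```

Request:
{"api": "carry_out", "payload": {"series": [[[-0.05, 0, -0.6, 0, 0, 0, 1], [0, 0, -0.6, 0, 0, 0, 1], [0, 0, -0.4, 0, 0, 0, 1], [0, 0, -0.3, 0, 0, 0, 1], [0, 0, 0, 0, 0, 0, 1]]]}}

```text
time_s: 27.6
tool_pos: [0.5809, -0.0627, 0.1416]
orientation: [0.257, 3.128, -0.002]
force: [-1.1, 0.8, 3.9]
opening: 0.0424
```

```bash
python3 -c "
from h import *
st(); C,im=snap('wrist','w26')"
```

```text
t 27.6 p [ 0.5809 -0.0627  0.1416] F [-1.1  0.8  3.9] op 0.0424 jaw yaw 1.4068 tilt [ 0.003 -0.001 -1.   ] j [-0.2   0.07  1.89 -0.    1.18 -1.61]
```

View pics/w26.png

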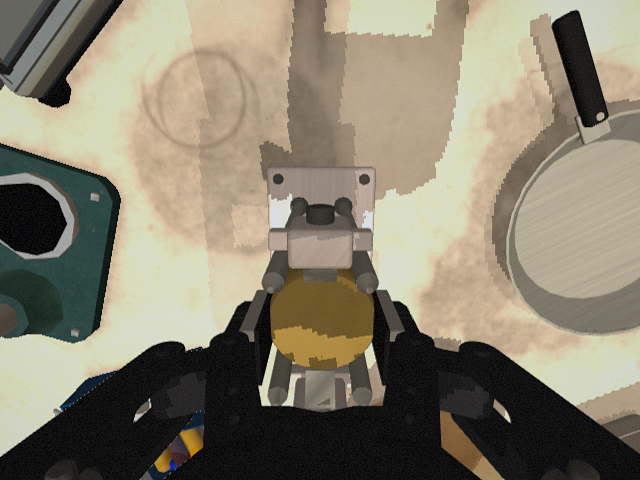

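Request:
{"api": "carry_out", "payload": {"series": [[[0, 0, -0.3, 0, 0, 0, 1], [0, 0, 0, 0, 0, 0, 1], [0, 0, 0, 0, 0, 0, -0.4], [0, 0, 0, 0, 0, 0, -0.4], [0, 0, 0, 0, 0, 0, -0.4], [0, 0, 4, 0, 0, 0, -0.4], [0, 0, 4, 0, 0, 0, -0.4], [0, 0, 3, 0, 0, 0, -0.4], [0, 0, 0, 0, 0, 0, -0.4]]]}}

```text
time_s: 28.78
tool_pos: [0.5791, -0.0624, 0.248]
orientation: [-0.257, -3.13, 0.001]
force: [0.1, 0.5, -0.7]
opening: 0.06
```

```bash
python3 -c "
from h import *
st(); C,im=snap('wrist','w27');cv2.imwrite('pics/c18.png',cv2.resize(im[170:330,270:380],None,fx=3.7,fy=3.7,interpolation=cv2.INTER_CUBIC))
D,im=snap('scene','s6');cv2.imwrite('pics/c19.png',cv2.resize(im[180:340,140:430],None,fx=2.7,fy=2.7,interpolation=cv2.INTER_CUBIC))
"
```

```text
t 28.77 p [ 0.5791 -0.0624  0.248 ] F [ 0.1  0.5 -0.7] op 0.06 jaw yaw 1.4068 tilt [-0.001 -0.001 -1.   ] j [-0.2  -0.03  1.8  -0.    1.37 -1.61]
```

View pics/c18.png

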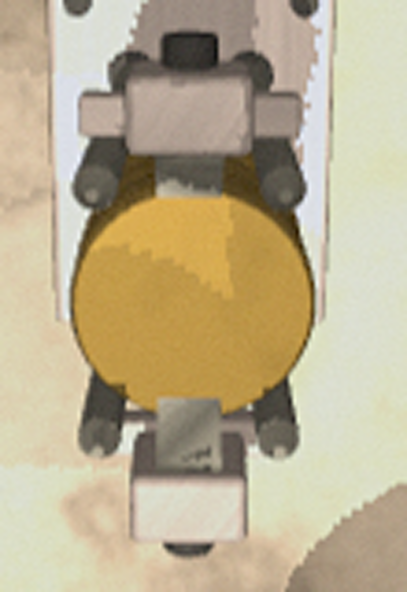

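View pics/c19.png

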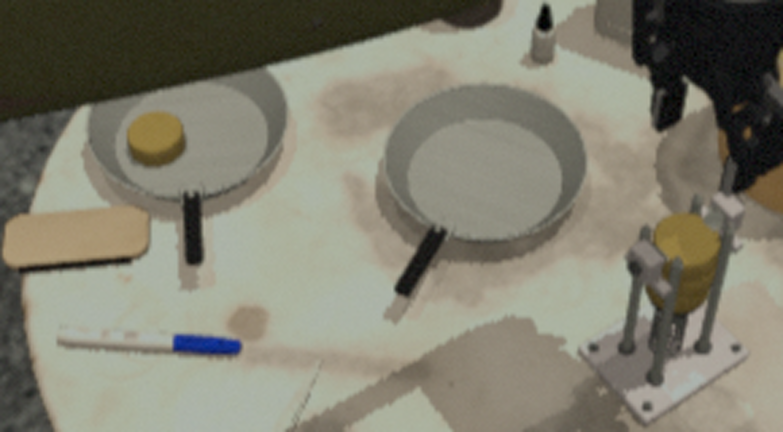

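Request:
{"api": "carry_out", "payload": {"series": [[[-1.2, 4.5, 0, 0, -0.001, 0, -0.3], [-1.7, 5, 0, 0, 0, -0.08, -0.3], [-1.7, 5, 0, 0, 0, -0.08, -0.3], [-1.7, 5, 0, 0, 0, -0.08, -0.3], [-1.7, 5, 0, 0, 0, -0.08, -0.3], [-1.7, 5, -1, 0, 0, 0, -0.3], [-1.7, 5, -2, 0, 0, 0, -0.3], [-1.2, 4.5, -3, 0, 0, 0, -0.3], [-0.8, 2.5, -3, 0, 0, 0, -0.3], [0, 0, -2, 0, 0, 0, -0.3], [0, 0, 0, 0, 0, 0, -0.3], [0, 0, 0, 0, 0, 0, -0.3]]], "force": 60}}

```text
time_s: 30.38
tool_pos: [0.4249, 0.3601, 0.1039]
orientation: [-0.764, -3.008, 0.026]
force: [0.0, 2.0, 0.2]
opening: 0.0555
```

```bash
python3 -c "
from h import *
st(); C,im=snap('wrist','w28');print(capfit(C,im,(.437,.373),.003))
"
```

```text
t 30.38 p [0.4249 0.3601 0.1039] F [0.  2.  0.2] op 0.0555 jaw yaw 1.074 tilt [-0.041 -0.007 -0.999] j [ 0.6   0.07  1.96  0.02  1.15 -0.48]
(array([0.4372, 0.3735]), np.float64(0.942))
```

View pics/w28.png

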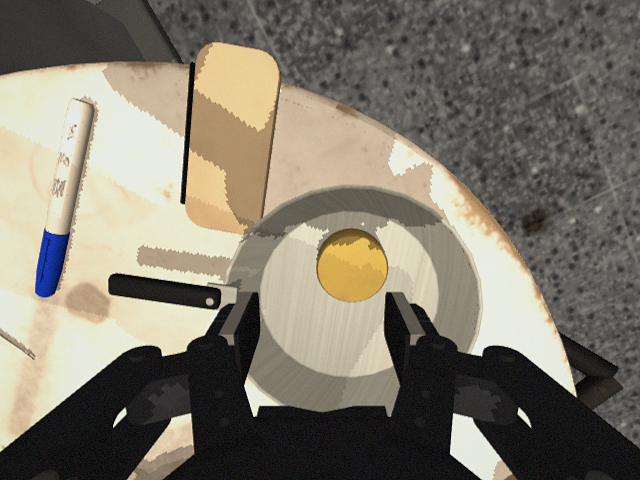

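Request:
{"api": "carry_out", "payload": {"series": [[[1, 1.2, -1.5, 0.007, -0.041, 0, -0.3], [0, 0, -2, 0, 0, 0, -0.3], [0, 0, -1, 0, 0, 0, -0.3], [0, 0, 0, 0, 0, 0, -0.3], [0, 0, 0, 0, 0, 0, -0.3]]]}}

```text
time_s: 31.05
tool_pos: [0.4372, 0.3712, 0.0603]
orientation: [0.777, 3.04, 0.006]
force: [0.1, -0.6, 0.0]
opening: 0.0553
```

```bash
python3 -c "
from h import *
st(); C,im=snap('wrist','w29');print(capfit(C,im,(.437,.373),.003))
"
```

```text
t 31.05 p [0.4372 0.3712 0.0603] F [ 0.1 -0.6  0. ] op 0.0553 jaw yaw 1.0705 tilt [ 0.004  0.003 -1.   ] j [ 0.61  0.14  1.96 -0.    1.03 -0.46]
(array([0.4368, 0.3733]), np.float64(0.944))
```

Request:
{"api": "carry_out", "payload": {"series": [[[-0.05, 0.2, -1.8, -0.003, 0.004, 0, -0.3], [0, 0, -1.6, 0, 0, 0, -0.3], [0, 0, -0.5, 0, 0, 0, -0.3], [0, 0, 0, 0, 0, 0, -0.3], [0, 0, 0, 0, 0, 0, -0.3]]]}}

```text
time_s: 31.72
tool_pos: [0.4365, 0.3733, 0.0186]
orientation: [0.777, 3.044, -0.001]
force: [-0.2, -0.6, 0.8]
opening: 0.0555
```

```bash
python3 -c "
from h import *
st(); C,im=snap('wrist','w30');print(capfit(C,im,(.437,.373),.003))
"
```

```text
t 31.73 p [0.4365 0.3733 0.0186] F [-0.2 -0.6  0.8] op 0.0555 jaw yaw 1.0707 tilt [-0.    -0.001 -1.   ] j [ 0.61  0.21  1.97 -0.    0.96 -0.46]
(array([0.4374, 0.3732]), np.float64(0.949))
```

Request:
{"api": "carry_out", "payload": {"series": [[[0.07, 0, 0.2, 0, 0, 0, -0.3], [0, 0, 0, 0, 0, 0, -0.3], [0, 0, 0, 0, 0, 0, 1], [0, 0, 0, 0, 0, 0, 1], [0, 0, 0, 0, 0, 0, 1], [0, 0, 0, 0, 0, 0, 1]]]}}

```text
time_s: 32.52
tool_pos: [0.4384, 0.374, 0.0228]
orientation: [0.777, 3.042, 0.003]
force: [-0.8, 0.3, -1.4]
opening: 0.0434
```

```bash
python3 -c "
from h import *
st(); C,im=snap('wrist','w31');print(capfit(C,im,(.437,.373),.003))
"
```

```text
t 32.52 p [0.4384 0.374  0.0228] F [-0.8  0.3 -1.4] op 0.0434 jaw yaw 1.0705 tilt [ 0.002  0.001 -1.   ] j [ 0.61  0.2   1.97 -0.    0.97 -0.46]
(array([0.4383, 0.3739]), np.float64(0.938))
```

Request:
{"api": "carry_out", "payload": {"series": [[[0, 0, 3, 0, 0, 0, 1], [0, 0, 4.5, 0, 0, 0, 1], [0, 0, 5, 0, 0, 0, 1], [1, -3, 4, 0, 0, 0.05, 1], [1.8, -5.2, 3, 0, 0, 0.07, 1], [1.8, -5.4, 1, 0, 0, 0.07, 1], [1.8, -5.4, 0, 0, 0, 0.07, 1], [1.8, -5.4, 0, 0, 0, 0.07, 1], [1.8, -5.4, 0, 0, 0, 0, 1], [1.8, -5.4, 0, 0, 0, 0, 1], [1.6, -5, 0, 0, 0, 0, 1], [0.7, -2.5, 0, 0, 0, 0, 1], [0, 0, 0, 0, 0, 0, 1], [0, 0, 0, 0, 0, 0, 1]]]}}

```text
time_s: 34.33
tool_pos: [0.5783, -0.0677, 0.2323]
orientation: [0.245, 3.127, -0.003]
force: [-0.1, -0.4, -0.7]
opening: 0.0434
```

```bash
python3 -c "
from h import *
st()
"
```

```text
t 34.33 p [ 0.5783 -0.0677  0.2323] F [-0.1 -0.4 -0.7] op 0.0434 jaw yaw 1.4141 tilt [ 0.005 -0.002 -1.   ] j [-0.21 -0.02  1.82 -0.    1.33 -1.62]
```

Request:
{"api": "carry_out", "payload": {"series": [[[0.2, 0.5, -1.5, 0.002, 0.005, -0.008, 1], [0, 0, -2, 0, 0, 0, 1], [0, 0, 0, 0, 0, 0, 1], [0, 0, 0, 0, 0, 0, 1]]], "force": 90}}

```text
time_s: 34.83
tool_pos: [0.5791, -0.0588, 0.1933]
orientation: [-0.252, -3.128, -0.001]
force: [0.6, -0.6, -0.2]
opening: 0.0425
```

```bash
python3 -c "
from h import *
st()
"
```

```text
t 34.83 p [ 0.5791 -0.0588  0.1933] F [ 0.6 -0.6 -0.2] op 0.0425 jaw yaw 1.4101 tilt [-0.003  0.001 -1.   ] j [-0.19  0.02  1.85  0.    1.28 -1.6 ]
```

Request:
{"api": "carry_out", "payload": {"series": [[[0.1, -0.38, 0, -0.001, -0.003, -0.003, 1], [0, 0, 0, 0, 0, 0, 1], [0, 0, 0, 0, 0, 0, 1]]]}}

```text
time_s: 35.2
tool_pos: [0.5807, -0.063, 0.1945]
orientation: [0.257, 3.129, -0.001]
force: [0.7, -0.7, -0.4]
opening: 0.042
```

```bash
python3 -c "
from h import *
st(); C,im=snap('wrist','w32');o=r.get_obs();print(capfit(C,im,o['tool_pos'][:2],o['tool_pos'][2]-.0198))
"
```

```text
t 35.2 p [ 0.5807 -0.063   0.1945] F [ 0.7 -0.7 -0.4] op 0.042 jaw yaw 1.407 tilt [ 0.002 -0.    -1.   ] j [-0.2   0.02  1.85 -0.    1.27 -1.61]
(array([ 0.5786, -0.0623]), np.float64(0.886))
```

View pics/w32.png

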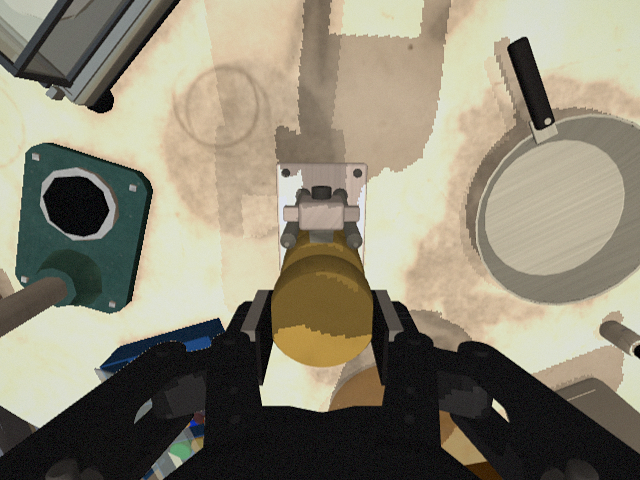

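Request:
{"api": "carry_out", "payload": {"series": [[[-0.02, 0.02, -1.2, 0, 0, 0, 1], [-0.05, 0, -1, 0, 0, 0, 1], [0, 0, -0.8, 0, 0.002, 0, 1], [0, 0, -0.5, 0, 0, 0, 1], [0, 0, 0, 0, 0, 0, 1]]]}}

```text
time_s: 35.88
tool_pos: [0.5806, -0.063, 0.159]
orientation: [0.257, 3.13, -0.001]
force: [-1.2, -0.3, 3.4]
opening: 0.0424
```

```bash
python3 -c "
from h import *
st()
"
```

```text
t 35.88 p [ 0.5806 -0.063   0.159 ] F [-1.2 -0.3  3.4] op 0.0424 jaw yaw 1.4067 tilt [ 0.001 -0.001 -1.   ] j [-0.2   0.05  1.88 -0.    1.21 -1.61]
```

Request:
{"api": "carry_out", "payload": {"series": [[[-0.05, 0, -0.6, 0, 0, 0, 1], [0, 0, -0.6, 0, 0, 0, 1], [0, 0, -0.5, 0, 0, 0, 1], [0, 0, -0.3, 0, 0, 0, 1], [0, 0, -0.2, 0, 0, 0, 1], [0, 0, 0, 0, 0, 0, 1]]]}}

```text
time_s: 36.62
tool_pos: [0.5809, -0.063, 0.1402]
orientation: [0.257, 3.128, -0.001]
force: [-3.5, 0.2, 5.0]
opening: 0.0422
```

```bash
python3 -c "
from h import *
st(); C,im=snap('wrist','w33')
"
```

```text
t 36.62 p [ 0.5809 -0.063   0.1402] F [-3.5  0.2  5. ] op 0.0422 jaw yaw 1.407 tilt [ 0.003 -0.001 -1.   ] j [-0.2   0.07  1.89 -0.    1.18 -1.61]
```

View pics/w33.png

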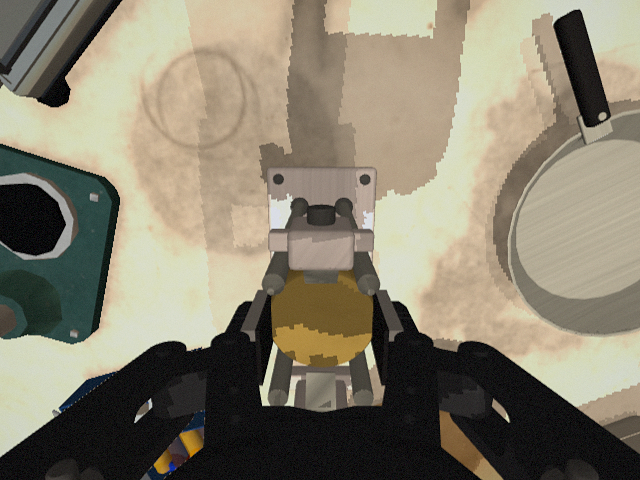

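Request:
{"api": "carry_out", "payload": {"series": [[[0, 0, 0, 0, 0, 0, -0.4], [0, 0, 0, 0, 0, 0, -0.4], [0, 0, 0, 0, 0, 0, -0.4], [0, 0, 4, 0, 0, 0, -0.4], [0, 0, 4, 0, 0, 0, -0.4], [0, 0, 3, 0, 0, 0, -0.4], [0, 0, 0, 0, 0, 0, -0.4]]]}}

```text
time_s: 37.55
tool_pos: [0.5791, -0.0626, 0.2488]
orientation: [-0.257, -3.13, 0.0]
force: [0.3, -0.9, -0.4]
opening: 0.0598
```

```bash
python3 -c "
from h import *
st(); C,im=snap('wrist','w34');cv2.imwrite('pics/c20.png',cv2.resize(im[170:330,270:380],None,fx=3.7,fy=3.7,interpolation=cv2.INTER_CUBIC))
D,im=snap('scene','s7');snap('top','t7')
"
```

```text
t 37.55 p [ 0.5791 -0.0626  0.2488] F [ 0.3 -0.9 -0.4] op 0.0598 jaw yaw 1.4069 tilt [-0.001 -0.    -1.   ] j [-0.2  -0.03  1.8  -0.    1.37 -1.61]
```

View pics/c20.png

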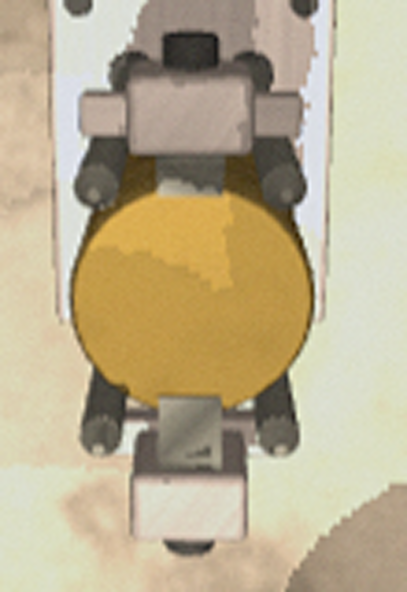

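View pics/s7.png

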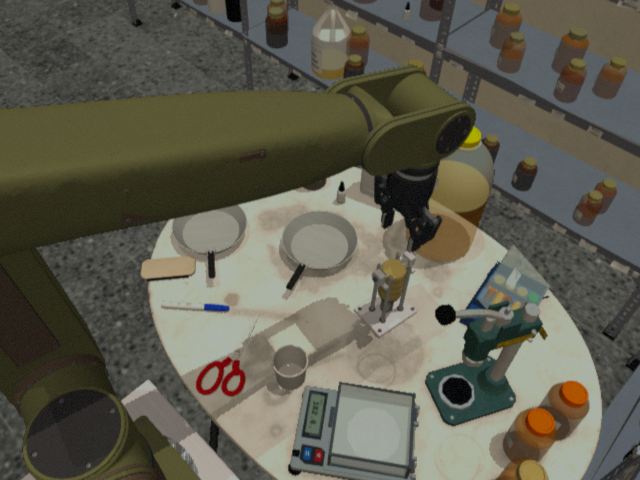

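View pics/t7.png

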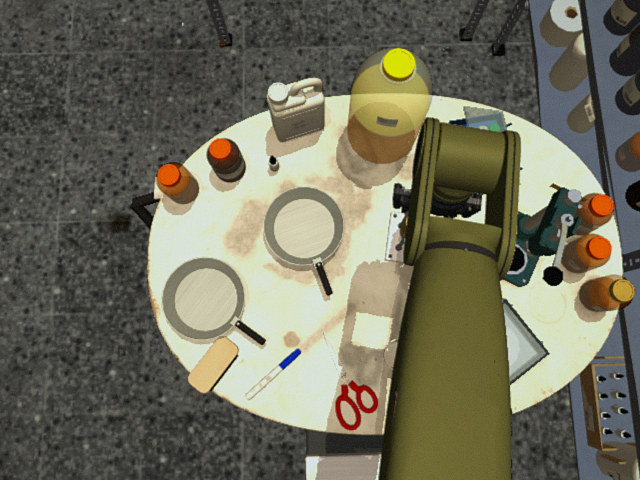

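```bash
cat >> h.py <<'E'
def pandraw(v,C,x,y,a,s,off,z0=0):
    # a = handle direction angle
    for rad,z,col in((.085,.03,(0,0,255)),(.063,.003,(255,0,0))):
        P=np.c_[x+rad*np.cos(TH),y+rad*np.sin(TH),np.full(60,z+z0)]
        cv2.polylines(v,[((proj(C,P)-off)*s).astype(int)],True,col,1)
    d=np.array([np.cos(a),np.sin(a)]);n=np.array([-d[1],d[0]])
    P=[np.r_[np.array([x,y])+d*l+n*w,.038+z0] for l,w in((.084,.007),(.154,.007),(.154,-.007),(.084,-.007))]
    cv2.polylines(v,[((proj(C,np.array(P))-off)*s).astype(int)],True,(0,160,0),1)
E
python3 - <<'E'
from h import *
T=cam('top')
pt=lambda x,y:(150+x/3.5-.4,180+y/3.5-.4)
L=onz(T,pt(187.5,414.5),.03)[0];R=onz(T,pt(538,161),.03)[0]
hl=onz(T,[pt(302,492),pt(396,570)],.038);hr=onz(T,[pt(590,287),pt(629,400)],.038)
al=np.arctan2(*(hl[1]-L)[[1,0]]);ar=np.arctan2(*(hr[1]-R)[[1,0]])
print(L,R,al,ar, hl.round(3),hr.round(3), np.linalg.norm((hl[1]-L)[:2]),np.linalg.norm((hr[1]-R)[:2]))
for n,off,s in(('top',(150,180),3.5),('scene',(140,180),3.4)):
    C=cam(n);im=cv2.imread('pics/t7.png' if n=='top' else 'pics/s7.png')
    v=cv2.resize(im[off[1]:off[1]+170,off[0]:off[0]+230],None,fx=s,fy=s,interpolation=cv2.INTER_CUBIC)
    for c,a in((L,al),(R,ar)): pandraw(v,C,c[0],c[1],a,s,np.array(off)-.5)
    cv2.imwrite(f'pics/pan_{n}.png',v)
E
```

```text
[0.45962883 0.35619874 0.03      ] [0.60423596 0.15203911 0.03      ] -2.2186663041502706 -2.8061182817790575 [[0.413 0.289 0.038]
 [0.368 0.236 0.038]] [[0.527 0.123 0.038]
 [0.461 0.102 0.038]] 0.1510946500124491 0.15180936982934787
```

View pics/pan_top.png

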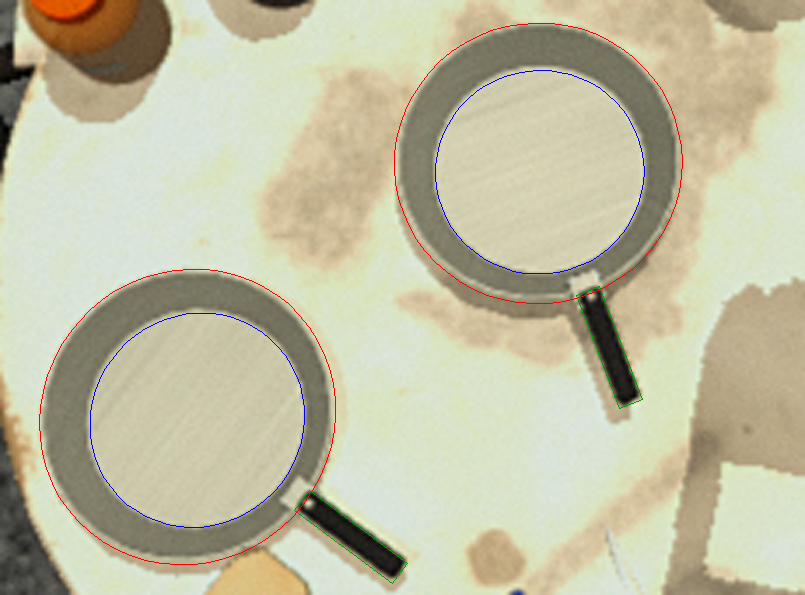

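View pics/pan_scene.png

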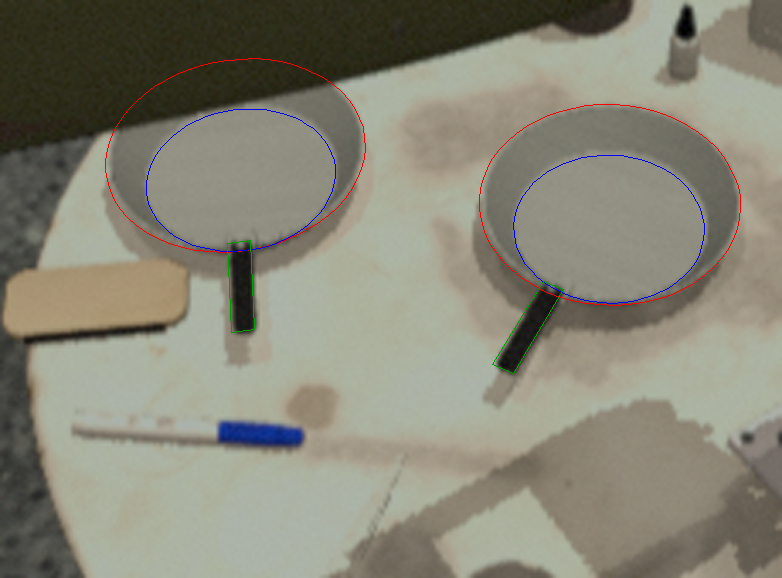

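Request:
{"api": "carry_out", "payload": {"series": [[[-1.6, 2.7, 0, 0, 0, -0.15, 0.3], [-1.6, 2.7, 0, 0, 0, -0.17, 0.3], [-1.6, 2.7, 0, 0, 0, -0.17, 0.3], [-1.6, 2.7, 0, 0, 0, -0.17, 0.3], [-1.6, 2.7, 0, 0, 0, -0.17, 0.3], [-1.6, 2.7, 0, 0, 0, -0.17, 0.3], [-1.6, 2.7, 0, 0, 0, -0.17, 0.3], [-1.6, 2.7, 0, 0, 0, -0.17, 0.3], [-1.6, 2.7, -1, 0, 0, -0.17, 0.3], [-1.6, 2.7, -1, 0, 0, -0.17, 0.3], [-1.6, 2.7, -1, 0, 0, -0.17, 0.3], [-1.5, 2.5, -1, 0, 0, -0.15, 0.3], [0, 0, -1, 0, 0, 0, 0.3], [0, 0, 0, 0, 0, 0, 0.3], [0, 0, 0, 0, 0, 0, 0.3]]], "force": 60}}

```text
time_s: 39.58
tool_pos: [0.366, 0.2645, 0.1605]
orientation: [-2.793, -1.368, 0.009]
force: [0.2, -1.3, -0.4]
opening: 0.0299
```

Run:
```python
from h import *
st(); C,im=snap('wrist','w35')
v=im.copy(); pandraw(v,C,.4596,.3562,-2.219,1,np.zeros(2)); pandraw(v,C,.604,.152,-2.806,1,np.zeros(2)); cv2.imwrite('pics/w35v.png',v)
```

```text
t 39.58 p [0.366  0.2645 0.1605] F [ 0.2 -1.3 -0.4] op 0.0299 jaw yaw -0.6599 tilt [-0.019  0.026 -0.999] j [ 0.49 -0.26  2.16  0.03  1.25  1.14]
```

View pics/w35v.png

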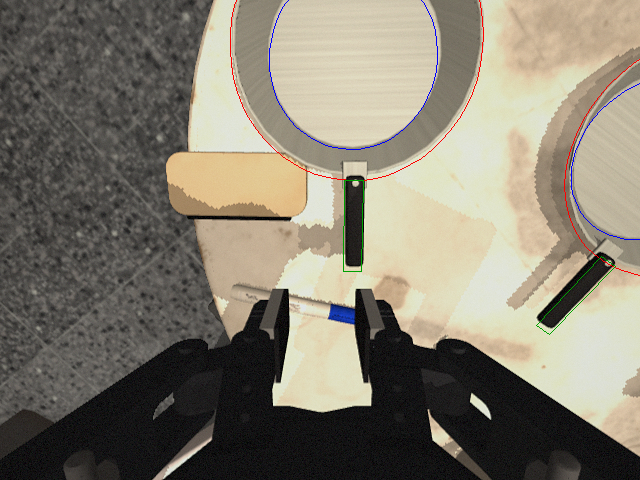

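Request:
{"api": "carry_out", "payload": {"series": [[[1.1, -0.1, -3, -0.026, -0.019, 0.012, 0.3], [1.1, -0.1, -3.5, 0, 0, 0, 0.3], [0, 0, -2, 0, 0, 0, 0.3], [0, 0, 0, 0, 0, 0, 0.3], [0, 0, 0, 0, 0, 0, 0.3]]]}}

```text
time_s: 40.25
tool_pos: [0.3936, 0.2612, 0.0778]
orientation: [2.814, 1.394, 0.014]
force: [0.3, -0.5, 0.1]
opening: 0.0297
```

Run:
```python
from h import *
st(); C,im=snap('wrist','w36')
v=im.copy(); pandraw(v,C,.4596,.3562,-2.219,1,np.zeros(2)); cv2.imwrite('pics/w36v.png',v)
```

```text
t 40.25 p [0.3936 0.2612 0.0778] F [ 0.3 -0.5  0.1] op 0.0297 jaw yaw -0.6509 tilt [ 0.008  0.003 -1.   ] j [ 0.47 -0.11  2.18 -0.    1.06  1.12]
```

View pics/w36v.png

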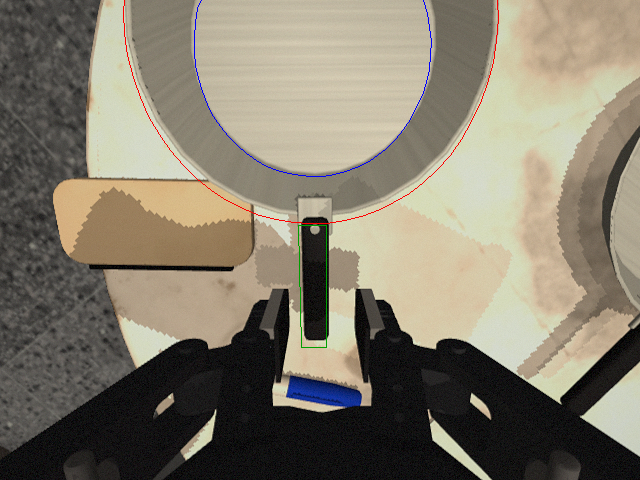

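Request:
{"api": "carry_out", "payload": {"series": [[[-0.35, 0.2, -1.5, -0.003, 0.008, 0.003, 0.3], [0, 0, -2, 0, 0, 0, 0.3], [0, 0, -1, 0, 0, 0, 0.3], [0, 0, 0, 0, 0, 0, 0.3], [0, 0, 0, 0, 0, 0, 0.3]]]}}

```text
time_s: 40.92
tool_pos: [0.3912, 0.2645, 0.0334]
orientation: [-2.812, -1.4, -0.008]
force: [0.4, 0.5, -0.1]
opening: 0.0299
```

Run:
```python
from h import *
st(); C,im=snap('wrist','w37')
```

```text
t 40.92 p [0.3912 0.2645 0.0334] F [ 0.4  0.5 -0.1] op 0.0299 jaw yaw -0.6468 tilt [ 0.004  0.003 -1.   ] j [ 0.48 -0.03  2.2   0.    0.97  1.13]
```

View pics/w37.png

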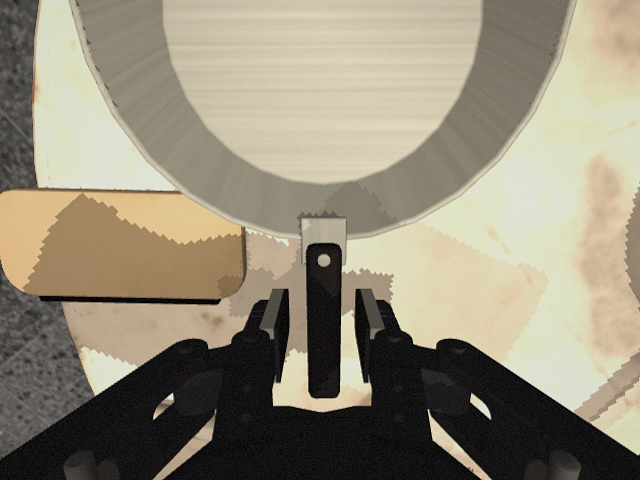

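Request:
{"api": "carry_out", "payload": {"series": [[[0, 0, -0.3, -0.003, 0.004, 0, 0.3], [0, 0, 0, 0, 0, 0, 0.3], [0, 0, 0, 0, 0, 0, 1], [0, 0, 0, 0, 0, 0, 1], [0, 0, 0, 0, 0, 0, 1], [0, 0, 0, 0, 0, 0, 1]]], "force": 120}}

```text
time_s: 41.72
tool_pos: [0.3921, 0.265, 0.0318]
orientation: [2.812, 1.4, 0.003]
force: [-1.1, -0.5, -0.3]
opening: 0.0111
```

Run:
```python
from h import *
st()
```

```text
t 41.73 p [0.3921 0.265  0.0318] F [-1.1 -0.5 -0.3] op 0.0111 jaw yaw -0.6468 tilt [ 0.002  0.001 -1.   ] j [ 0.48 -0.03  2.2  -0.    0.97  1.13]
```

Gripped (opening 11 mm reads about 3 mm short, as with the caps). Test lift.

Request:
{"api": "carry_out", "payload": {"series": [[[0, 0, 0.5, 0, 0, 0, 1], [0, 0, 1.5, 0, 0, 0, 1], [0, 0, 2.5, 0, 0, 0, 1], [0, 0, 3, 0, 0, 0, 1], [0, 0, 0, 0, 0, 0, 1], [0, 0, 0, 0, 0, 0, 1]]]}}

```text
time_s: 42.48
tool_pos: [0.3908, 0.2642, 0.1099]
orientation: [2.811, 1.4, 0.001]
force: [-0.2, 0.6, -1.9]
opening: 0.011
```

Run:
```python
from h import *
st(); C,im=snap('wrist','w38'); D,im=snap('scene','s8')
o=r.get_obs();g=o['tool_pos'];a=-2.217
for col in [1]:
  v=im[150:350,120:380].copy();v=cv2.resize(v,None,fx=3,fy=3)
  # pan assumed level: z0 = TCPz - .0318
  pandraw(v,D,.4596+g[0]-.3921,.3562+g[1]-.265,a,3,np.array([120,150])-.5,g[2]-.0318)
  cv2.imwrite('pics/s8v.png',v)
```

```text
t 42.48 p [0.3908 0.2642 0.1099] F [-0.2  0.6 -1.9] op 0.011 jaw yaw -0.6467 tilt [ 0.001 -0.001 -1.   ] j [ 0.48 -0.15  2.16 -0.    1.13  1.13]
```

View pics/w38.png

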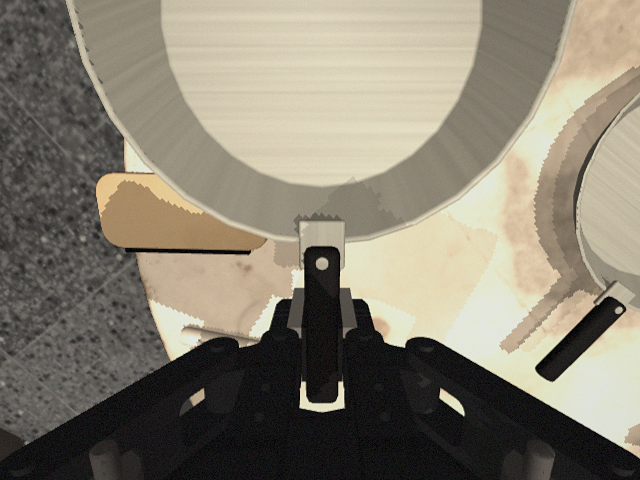

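View pics/s8v.png

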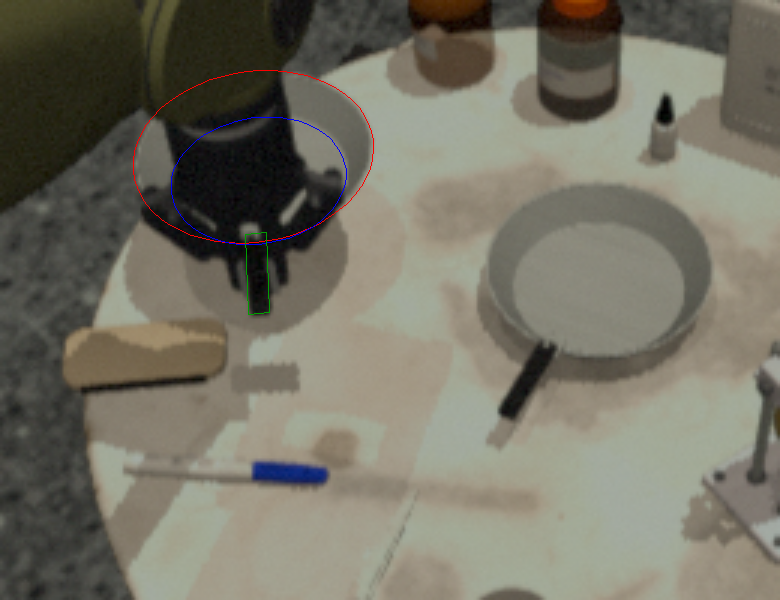

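Request:
{"api": "carry_out", "payload": {"series": [[[1, -0.8, 1, 0, 0, 0.06, 1], [2.4, -1.9, 1, 0, 0, 0.11, 1], [2.7, -2.1, 1, 0, 0, 0.12, 1], [2.7, -2.1, 0.5, 0, 0, 0.12, 1], [2.7, -2.1, 0, 0, 0, 0.12, 1], [2.7, -2.1, 0, 0, 0, 0.12, 1], [2.7, -2.1, 0, 0, 0, 0.12, 1], [2.7, -2.1, 0, 0, 0, 0.12, 1], [2.7, -2.1, 0, 0, 0, 0.12, 1], [2.2, -1.7, 0, 0, 0, 0.11, 1], [1, -0.7, 0, 0, 0, 0.05, 1], [0, 0, 0, 0, 0, 0, 1], [0, 0, 0, 0, 0, 0, 1]]]}}

```text
time_s: 44.2
tool_pos: [0.6446, 0.0568, 0.1244]
orientation: [-1.513, -2.744, 0.037]
force: [-0.1, 0.0, -0.9]
opening: 0.0112
```

Run:
```python
from h import *
st(); C,im=snap('wrist','w39'); D,im=snap('scene','s9')
```

```text
t 44.2 p [0.6446 0.0568 0.1244] F [-0.1  0.  -0.9] op 0.0112 jaw yaw 0.5631 tilt [-0.018 -0.017 -1.   ] j [ 0.01  0.23  1.74 -0.02  1.19 -0.54]
```

View pics/w39.png

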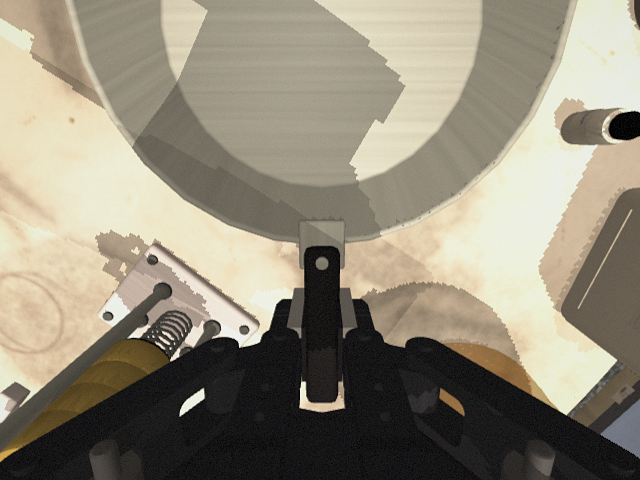

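View pics/s9.png

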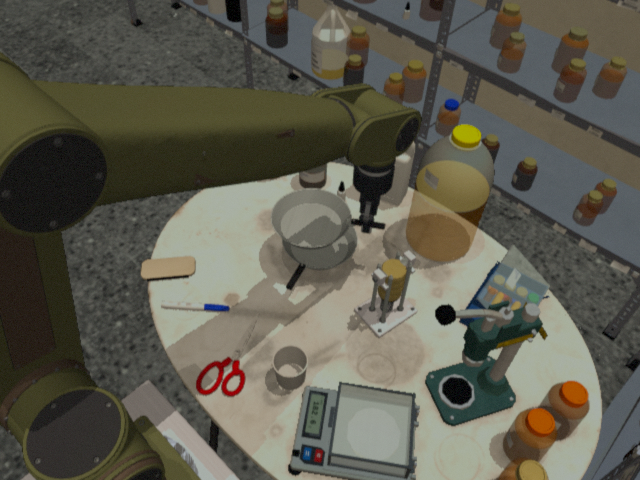

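Request:
{"api": "carry_out", "payload": {"series": [[[1.1, 0, 0, 0.017, -0.018, 0, 1], [1, 0, -1, 0, 0, 0, 1], [0, 0, -2, 0, 0, 0, 1], [0, 0, -1.5, 0, 0, 0, 1], [0, 0, 0, 0, 0, 0, 1], [0, 0, 0, 0, 0, 0, 1]]]}}

```text
time_s: 45.05
tool_pos: [0.6654, 0.058, 0.0751]
orientation: [-1.514, -2.751, -0.001]
force: [-0.2, -0.3, -1.1]
opening: 0.011
```

Run:
```python
from h import *
st(); C,im=snap('wrist','w40')
o=r.get_obs();g=o['tool_pos'];M=Ro.from_rotvec(o['orientation']).as_matrix();psi=np.arctan2(M[1,1],M[0,1])
d=.9337+psi+.6468; pc=g[:2]+.1135*np.array([np.cos(d),np.sin(d)]); print('pan centre',pc,'handle',d+np.pi-2*np.pi)
for n,off in(('scene',(240,150)),('top',(230,150))):
    D,im=snap(n,n+'10')
    v=cv2.resize(im[off[1]:off[1]+150,off[0]:off[0]+200],None,fx=4,fy=4,interpolation=cv2.INTER_CUBIC)
    pandraw(v,D,.604,.152,-2.806,4,np.array(off)-.5)
    pandraw(v,D,pc[0],pc[1],-2.219+psi+.6468,4,np.array(off)-.5,g[2]-.0318)
    cv2.imwrite(f'pics/{n}10v.png',v)
```

```text
t 45.05 p [0.6654 0.058  0.0751] F [-0.2 -0.3 -1.1] op 0.011 jaw yaw 0.5645 tilt [-0.001  0.001 -1.   ] j [ 0.01  0.31  1.73  0.    1.1  -0.56]
pan centre [0.60359549 0.15325112] handle -0.996553845572941
```

View pics/scene10v.png

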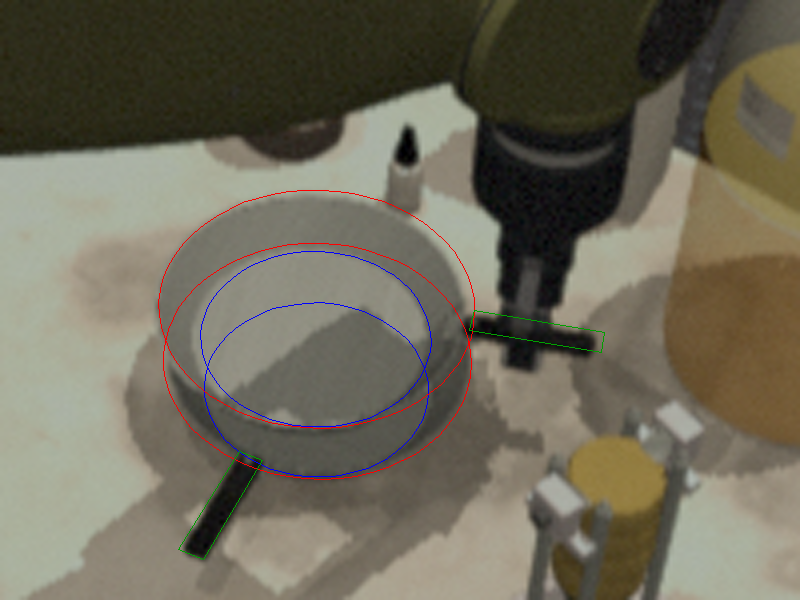

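View pics/top10v.png

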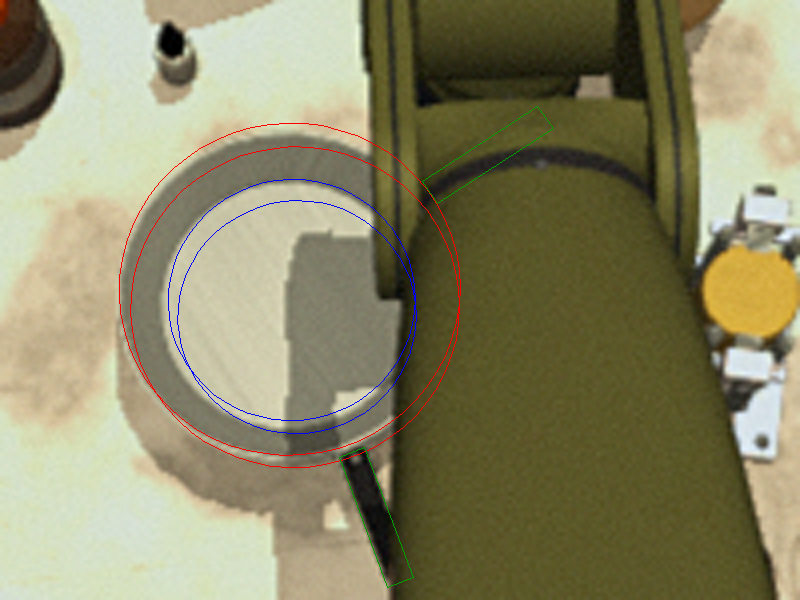

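Request:
{"api": "carry_out", "payload": {"series": [[[0, -0.1, -1, 0, 0, 0, 1], [0, 0, -1, 0, 0, 0, 1], [0, 0, -0.5, 0, 0, 0, 1], [0, 0, 0, 0, 0, 0, 1]]]}}

```text
time_s: 45.7
tool_pos: [0.6661, 0.0569, 0.0499]
orientation: [1.515, 2.751, 0.003]
force: [0.9, 0.6, -1.7]
opening: 0.0109
```

Run:
```python
from h import *
st(); print(r.get_obs()['ft_torque'].round(2))
```

```text
t 45.7 p [0.6661 0.0569 0.0499] F [ 0.9  0.6 -1.7] op 0.0109 jaw yaw 0.5644 tilt [ 0.002  0.001 -1.   ] j [ 0.    0.34  1.74  0.    1.06 -0.56]
[-0.15 -0.02 -0.03]
```

Request:
{"api": "carry_out", "payload": {"series": [[[0, 0, -0.4, 0, 0.002, 0, 1], [0, 0, -0.3, 0, 0, 0, 1], [0, 0, 0, 0, 0, 0, 1]]]}}

```text
time_s: 46.08
tool_pos: [0.6676, 0.0566, 0.0442]
orientation: [1.515, 2.75, 0.004]
force: [1.1, -0.3, -0.1]
opening: 0.011
```

Run:
```python
from h import *
st(); print(r.get_obs()['ft_torque'].round(2))
```

```text
t 46.08 p [0.6676 0.0566 0.0442] F [ 1.1 -0.3 -0.1] op 0.011 jaw yaw 0.5639 tilt [ 0.003  0.002 -1.   ] j [ 0.    0.35  1.74  0.    1.05 -0.56]
[-0.04  0.01 -0.02]
```

Run:
```python
from h import *
off=(240,150)
D,im=snap('scene','s11'); cv2.imwrite('pics/s11v.png',cv2.resize(im[150:290,250:420],None,fx=4.2,fy=4.2,interpolation=cv2.INTER_CUBIC))
```

```text
(no output)
```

View pics/s11v.png

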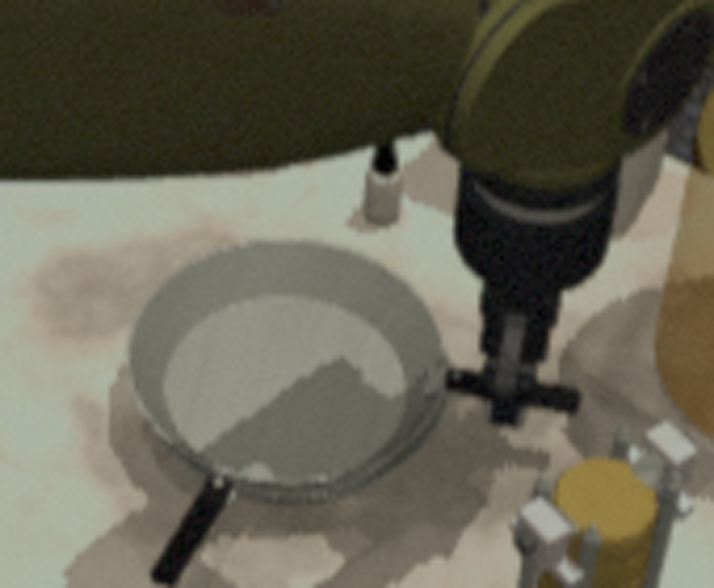

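Request:
{"api": "carry_out", "payload": {"series": [[[0, 0, -0.3, 0, 0.003, 0, 1], [0, 0, -0.2, 0, 0, 0, 1], [0, 0, 0, 0, 0, 0, 1]]]}}

```text
time_s: 46.5
tool_pos: [0.6686, 0.0564, 0.0404]
orientation: [1.515, 2.751, 0.004]
force: [1.2, -1.4, 2.2]
opening: 0.0106
```

Run:
```python
from h import *
st(); print(r.get_obs()['ft_torque'].round(2))
```

```text
t 46.5 p [0.6686 0.0564 0.0404] F [ 1.2 -1.4  2.2] op 0.0106 jaw yaw 0.5638 tilt [ 0.002  0.001 -1.   ] j [ 0.    0.36  1.74  0.    1.04 -0.56]
[0.08 0.09 0.01]
```

Request:
{"api": "carry_out", "payload": {"series": [[[-0.15, 0, -0.2, 0, 0.002, 0, 1], [0, 0, -0.1, 0, 0, 0, 1], [0, 0, 0, 0, 0, 0, 1]]]}}

```text
time_s: 46.88
tool_pos: [0.668, 0.0565, 0.0383]
orientation: [1.516, 2.751, 0.004]
force: [1.3, -2.1, 2.5]
opening: 0.0111
```

Run:
```python
from h import *
st(); print(r.get_obs()['ft_torque'].round(2)); snap('wrist','w41')
```

```text
t 46.88 p [0.668  0.0565 0.0383] F [ 1.3 -2.1  2.5] op 0.0111 jaw yaw 0.5631 tilt [ 0.002  0.002 -1.   ] j [ 0.    0.36  1.74  0.    1.04 -0.56]
[ 0.17  0.07 -0.09]
```

View pics/w41.png

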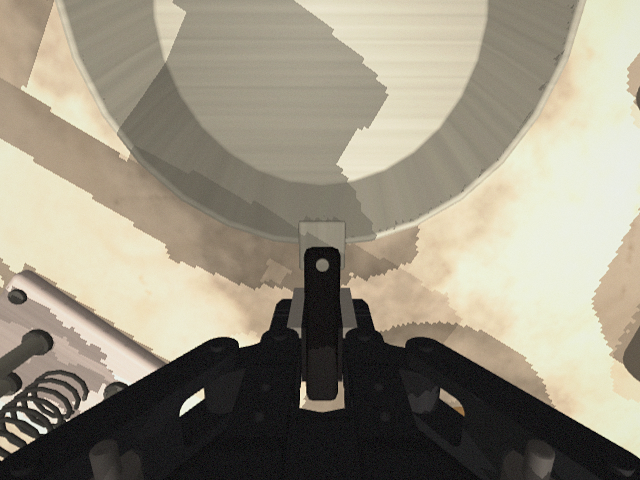

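Request:
{"api": "carry_out", "payload": {"series": [[[0, 0, 0.1, 0, 0, 0, 0.3], [0, 0, 0, 0, 0, 0, 0.3], [0, 0, 0, 0, 0, 0, 0.3], [0, 0, 1.5, 0, 0, 0, 0.3], [0, 0, 3, 0, 0, 0, 0.3], [0, 0, 4, 0, 0, 0, 0.3], [0, 0, 4, 0, 0, 0, 0.3], [0, 0, 0, 0, 0, 0, 0.3], [0, 0, 0, 0, 0, 0, 0.3]]], "force": 40}}

```text
time_s: 48.05
tool_pos: [0.6647, 0.0572, 0.1689]
orientation: [-1.513, -2.75, -0.001]
force: [-0.8, -0.2, -0.5]
opening: 0.0297
```

Run:
```python
from h import *
st(); snap('wrist','w42')
D,im=snap('scene','s12'); cv2.imwrite('pics/s12v.png',cv2.resize(im[150:290,250:420],None,fx=4.2,fy=4.2,interpolation=cv2.INTER_CUBIC))
```

```text
t 48.05 p [0.6647 0.0572 0.1689] F [-0.8 -0.2 -0.5] op 0.0297 jaw yaw 0.5647 tilt [-0.002  0.002 -1.   ] j [ 0.    0.22  1.68  0.    1.25 -0.56]
```

View pics/w42.png

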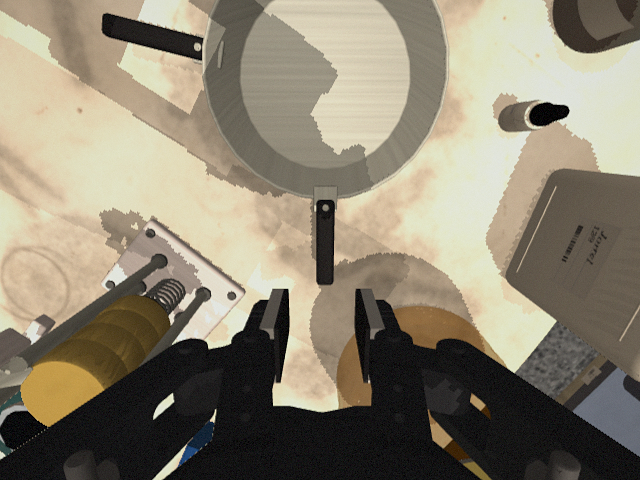

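View pics/s12v.png

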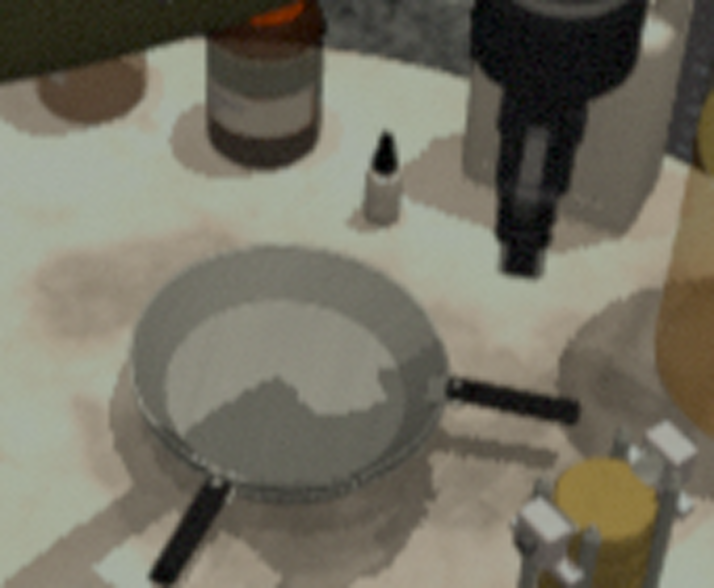

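Request:
{"api": "carry_out", "payload": {"series": [[[-2, 3.2, 0, -0.002, -0.002, 0, 1], [-2, 3.2, -1, 0, 0, 0, 1], [-2, 3.1, -3, 0, 0, 0, 1], [0, 0, -3.5, 0, 0, 0, 1], [0, 0, -2.5, 0, 0, 0, 1], [0, 0, 0, 0, 0, 0, 1], [0, 0, 0, 0, 0, 0, 1]]]}}

```text
time_s: 49.02
tool_pos: [0.5975, 0.154, 0.0572]
orientation: [-1.51, -2.742, 0.014]
force: [1.1, 0.1, 0.7]
opening: 0.0001
```

Run:
```python
from h import *
st(); snap('wrist','w43')
```

```text
t 49.02 p [0.5975 0.154  0.0572] F [1.1 0.1 0.7] op 0.0001 jaw yaw 0.5641 tilt [-0.014 -0.002 -1.   ] j [ 0.17  0.24  1.85  0.    1.06 -0.4 ]
```

View pics/w43.png

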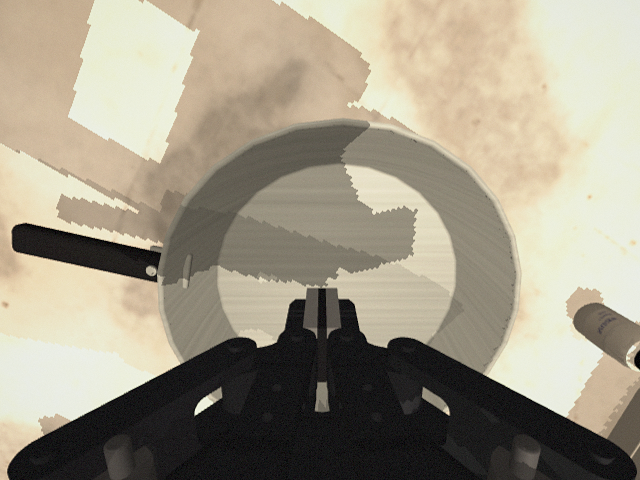

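Request:
{"api": "carry_out", "payload": {"series": [[[0.65, -0.2, -1.2, 0.002, -0.014, 0, 1], [0, 0, -1, 0, 0, 0, 1], [0, 0, 0, 0, 0, 0, 1], [0, 0, 0, 0, 0, 0, 1]]]}}

```text
time_s: 49.58
tool_pos: [0.6062, 0.1515, 0.0361]
orientation: [1.515, 2.748, 0.004]
force: [0.6, 0.6, -0.3]
opening: -0.0003
```

Run:
```python
from h import *
st()
```

```text
t 49.58 p [0.6062 0.1515 0.0361] F [ 0.6  0.6 -0.3] op -0.0003 jaw yaw 0.5632 tilt [ 0.005  0.001 -1.   ] j [ 0.16  0.28  1.85 -0.    1.01 -0.4 ]
```

Request:
{"api": "carry_out", "payload": {"series": [[[-0.2, 0, -0.5, 0, 0.005, 0, 1], [0, 0, -0.3, 0, 0, 0, 1], [0, 0, 0, 0, 0, 0, 1]]]}}

```text
time_s: 49.95
tool_pos: [0.6043, 0.1517, 0.0281]
orientation: [-1.516, -2.751, -0.001]
force: [0.2, -0.7, 0.8]
opening: 0.0
```

Run:
```python
from h import *
st()
```

```text
t 49.95 p [0.6043 0.1517 0.0281] F [ 0.2 -0.7  0.8] op 0.0 jaw yaw 0.5632 tilt [-0.     0.001 -1.   ] j [ 0.16  0.29  1.86  0.    1.   -0.4 ]
```

Request:
{"api": "carry_out", "payload": {"series": [[[0, 0, -0.3, 0, 0, 0, 1], [0, 0, -0.2, 0, 0, 0, 1]]]}}

```text
time_s: 50.2
tool_pos: [0.6051, 0.1518, 0.0259]
orientation: [-1.516, -2.751, -0.001]
force: [-7.7, -1.9, 15.8]
opening: 0.0002
```

Run:
```python
from h import *
st()
```

```text
t 50.2 p [0.6051 0.1518 0.0259] F [-7.7 -1.9 15.8] op 0.0002 jaw yaw 0.5636 tilt [-0.  0. -1.] j [ 0.16  0.29  1.85  0.    1.   -0.4 ]
```

Request:
{"api": "carry_out", "payload": {"series": [[[0, 0, 0.3, 0, 0, 0, 1], [0, 0, 2, 0, 0, 0, 1], [0, 0, 4, 0, 0, 0, 1], [0, 0, 5, 0, 0, 0, 1], [0, 0, 5, 0, 0, 0, 1], [-4, 0, 5, 0, 0, 0, 1], [-6, 0, 4, 0, 0, 0, 1], [-6, 0, 2, 0, 0, 0, 1], [-4, -1, 0, 0, 0, 0, 1], [0, 0, 0, 0, 0, 0, 1], [0, 0, 0, 0, 0, 0, 1]]]}}

```text
time_s: 51.58
tool_pos: [0.4125, 0.1415, 0.3097]
orientation: [1.51, 2.74, 0.02]
force: [-0.3, -0.7, -0.0]
opening: 0.0003
```

Run:
```python
from h import *
st(); snap('wrist','w44')
D,im=snap('scene','s13'); cv2.imwrite('pics/s13v.png',cv2.resize(im[150:330,250:430],None,fx=3.3,fy=3.3,interpolation=cv2.INTER_CUBIC))
snap('top','t13')
```

```text
t 51.58 p [0.4125 0.1415 0.3097] F [-0.3 -0.7 -0. ] op 0.0003 jaw yaw 0.5634 tilt [ 0.018  0.005 -1.   ] j [ 0.21 -0.42  2.03  0.    1.51 -0.36]
```

View pics/w44.png

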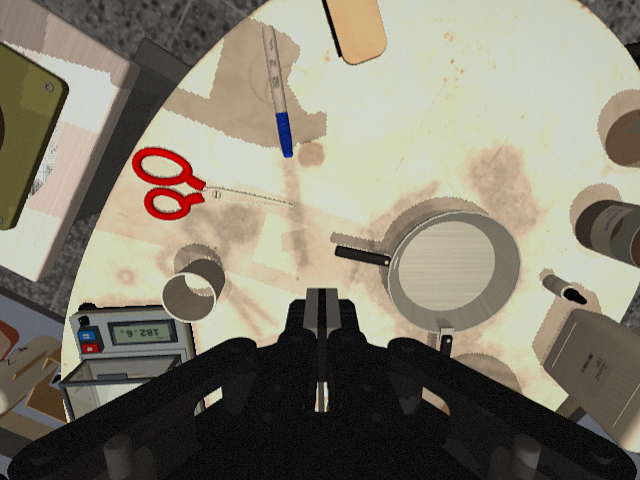

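View pics/s13v.png

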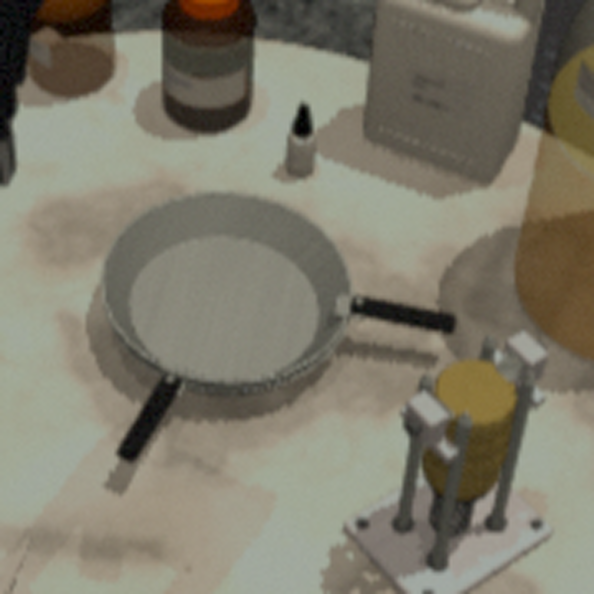

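View pics/t13.png

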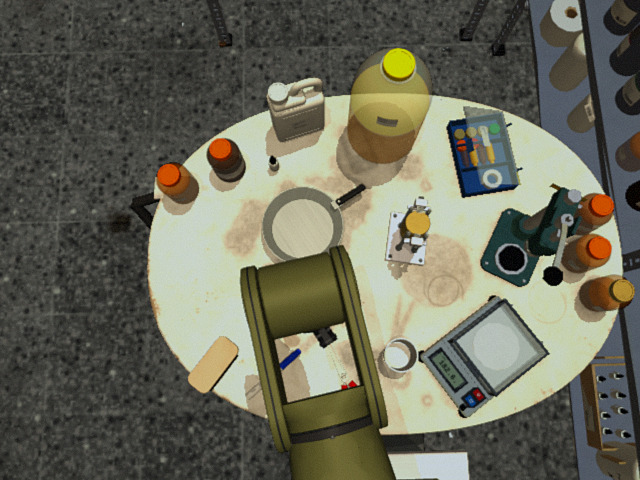

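Run:
```python
from h import *
D=cam('scene'); im=cv2.imread('pics/s13.png'); off=(250,170)
v=cv2.resize(im[170:310,250:400],None,fx=5,fy=4.28*1.168,interpolation=cv2.INTER_CUBIC)[:600]
pandraw(v,D,.604,.153,-.99,5,np.array(off)-.5,.008)
pandraw(v,D,.604,.152,-2.806,5,np.array(off)-.5,0)
cv2.imwrite('pics/s13o.png',v)
T=cam('top'); im=cv2.imread('pics/t13.png'); off=(240,160)
v=cv2.resize(im[160:280,240:380],None,fx=5,fy=5,interpolation=cv2.INTER_CUBIC)
pandraw(v,T,.604,.153,-.99,5,np.array(off)-.5,.008)
cv2.imwrite('pics/t13o.png',v)
```

```text
(no output)
```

View pics/s13o.png

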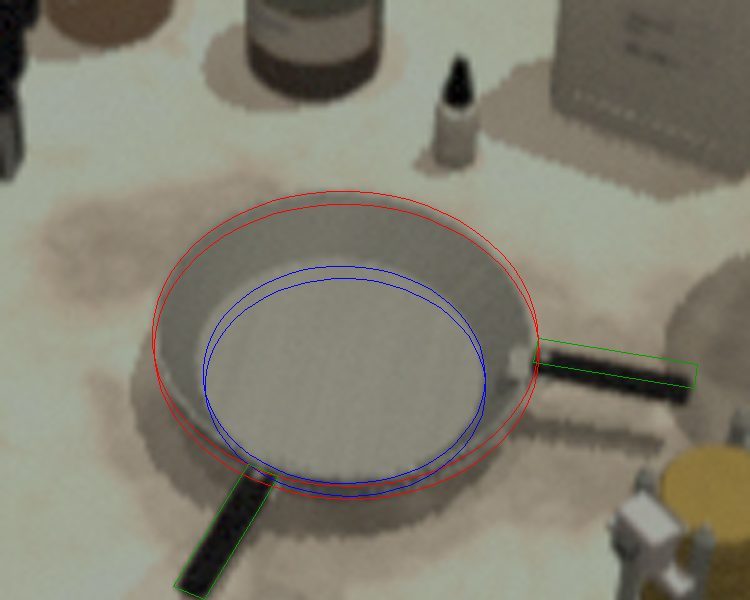

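View pics/t13o.png

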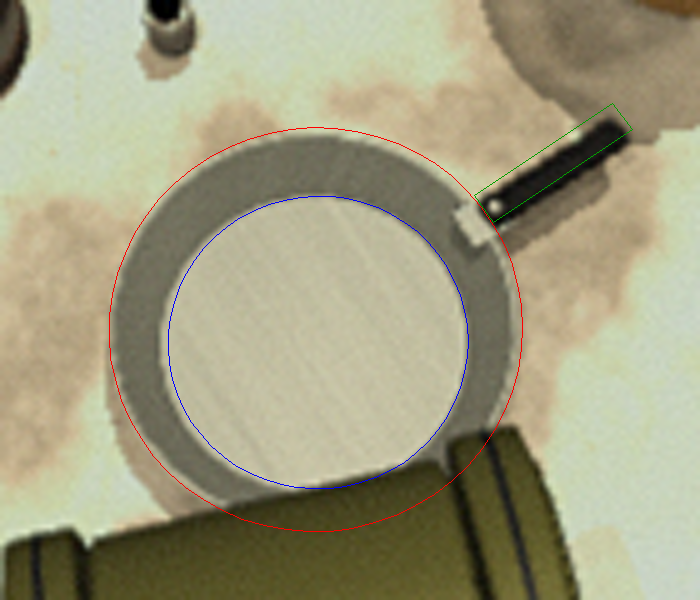

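Run:
```python
from h import *
T=cam('top');S=cam('scene')
def tri(a,b):
    c1,d1=ray(T,a);c2,d2=ray(S,b);d1=d1[0]/np.linalg.norm(d1);d2=d2[0]/np.linalg.norm(d2)
    s=np.linalg.lstsq(np.c_[d1,-d2],c2-c1,rcond=None)[0];p=c1+s[0]*d1;q=c2+s[1]*d2;return ((p+q)/2).round(4),np.linalg.norm(p-q).round(4)
print('outer',tri((363.5,185.9),(387.1,245.5)));print('inner',tri((337.5,200.9),(357.5,241.9)))
# floor segmentation ellipse: bright low-sat floor
for n,C in(('top',T),('scene',S)):
    im=cv2.imread('pics/t13.png' if n=='top' else 'pics/s13.png')
    from scipy.optimize import least_squares
    g=cv2.GaussianBlur(cv2.cvtColor(im,cv2.COLOR_BGR2GRAY).astype(np.float32),(0,0),.8)
    # radial edge search about floor centre on plane z
    for z in (.009,.011,.014):
        pts=[];ths=[]
        for a in np.linspace(0,2*np.pi,72,endpoint=False):
            rr=np.linspace(.052,.074,45)
            P=np.c_[.604+rr*np.cos(a),.153+rr*np.sin(a),np.full(45,z)]
            uv=proj(C,P).astype(np.float32); pr=cv2.remap(g,uv[:,:1],uv[:,1:],cv2.INTER_LINEAR)[:,0]
            gr=np.gradient(pr);k=gr.argmin()
            if gr[k]<-1: pts.append(P[k,:2])
        pts=np.array(pts)
        f=lambda p:np.hypot(pts[:,0]-p[0],pts[:,1]-p[1])-p[2]
        q=least_squares(f,[.604,.153,.063],loss='soft_l1',f_scale=.001);print(n,z,len(pts),q.x.round(4),'rms',np.median(abs(f(q.x))).round(4))
```

```text
outer (array([0.6822, 0.0251, 0.0478]), np.float64(0.0021))
inner (array([0.6523, 0.0805, 0.0387]), np.float64(0.0016))
top 0.009 72 [0.6039 0.1549 0.0639] rms 0.0005
top 0.011 72 [0.6033 0.155  0.0639] rms 0.0004
top 0.014 72 [0.6027 0.1548 0.0637] rms 0.0005
scene 0.009 72 [0.6051 0.158  0.0648] rms 0.0007
scene 0.011 72 [0.6041 0.1569 0.0647] rms 0.0009
scene 0.014 72 [0.6024 0.1549 0.0643] rms 0.0009
```

Run:
```python
from h import *
from scipy.optimize import least_squares
T=cam('top');S=cam('scene')
def edges(C,im,c,z):
    g=cv2.GaussianBlur(cv2.cvtColor(im,cv2.COLOR_BGR2GRAY).astype(np.float32),(0,0),.8);out=[]
    for a in np.linspace(0,2*np.pi,72,endpoint=False):
        rr=np.linspace(.052,.074,60);P=np.c_[c[0]+rr*np.cos(a),c[1]+rr*np.sin(a),np.full(60,z)]
        uv=proj(C,P).astype(np.float32);pr=cv2.remap(g,uv[:,:1],uv[:,1:],cv2.INTER_LINEAR)[:,0];gr=np.gradient(pr);k=gr.argmin()
        if gr[k]<-1: out.append(uv[k])
    return np.array(out)
def fit(ft,fs,c,z):
    E=[(T,edges(T,cv2.imread(ft),c,z)),(S,edges(S,cv2.imread(fs),c,z))]
    def f(p):
        res=[]
        n=np.array([p[3],p[4],1.]);n/=np.linalg.norm(n)
        for i,(C,uv) in enumerate(E):
            o,d=ray(C,uv);P0=np.array([p[0],p[1],p[2]]);s=((P0-o)@n)/(d@n);P=o+d*s[:,None]
            res.append(np.linalg.norm(P-P0,axis=1)-p[5])
        return np.concatenate(res)*1000
    q=least_squares(f,[c[0],c[1],z,0,0,.063],x_scale=[.01,.01,.01,.1,.1,.01],loss='soft_l1');print(q.x.round(4),np.median(abs(f(q.x))).round(2))
fit('pics/top0.png','pics/scene0.png',(.604,.152),.003)
fit('pics/top0.png','pics/scene0.png',(.604,.152),.003)
fit('pics/t13.png','pics/s13.png',(.6035,.155),.011)
```

```text
[ 0.6051  0.1518  0.0057 -0.0201 -0.0171  0.0638] 0.41
[ 0.6051  0.1518  0.0057 -0.0201 -0.0171  0.0638] 0.41
[ 0.6027  0.1547  0.0141  0.0173 -0.0389  0.0638] 0.47
```

Request:
{"api": "carry_out", "payload": {"series": [[[-1.5, 4, 0, -0.005, 0.018, 0, 1], [-2, 4.8, 0, 0, 0, 0, 1], [-2, 4.8, 0, 0, 0, 0, 1], [-2, 4.8, 0, 0, 0, 0, 1], [-2, 4.8, 0, 0, 0, 0, 1], [-2.2, 4.8, 0, 0, 0, 0, 1], [-2.4, 4.8, 0, 0, 0, 0, 1], [-2.6, 4.8, 0, 0, 0, 0, 1], [-2.6, 4.6, 0, 0, 0, 0, 1], [-2.6, 4, 0, 0, 0, 0, 1], [0, 0, 0, 0, 0, 0, 1]]]}}

```text
time_s: 53.1
tool_pos: [0.1909, 0.6216, 0.2965]
orientation: [-1.524, -2.742, 0.032]
force: [-0.2, -0.1, 0.3]
opening: -0.0004
```

```bash
cat > fitpan.py <<'E'
from h import *
from scipy.optimize import least_squares
import sys
T=cam('top');S=cam('scene')
def edges(C,im,c,z,r0,r1,sgn):
    g=cv2.GaussianBlur(cv2.cvtColor(im,cv2.COLOR_BGR2GRAY).astype(np.float32),(0,0),.8);out=[]
    for a in np.linspace(0,2*np.pi,72,endpoint=False):
        rr=np.linspace(r0,r1,60);P=np.c_[c[0]+rr*np.cos(a),c[1]+rr*np.sin(a),np.full(60,z)]
        uv=proj(C,P).astype(np.float32);pr=cv2.remap(g,uv[:,:1],uv[:,1:],cv2.INTER_LINEAR)[:,0];gr=sgn*np.gradient(pr);k=gr.argmax()
        if gr[k]>1: out.append(uv[k])
    return np.array(out)
def fit(ft,fs,c,z):
    E=[(T,edges(T,cv2.imread(ft),c,z,.052,.074,-1)),(S,edges(S,cv2.imread(fs),c,z,.052,.074,-1))]
    def f(p):
        res=[]
        n=np.array([p[3],p[4],1.]);n/=np.linalg.norm(n)
        for i,(C,uv) in enumerate(E):
            o,d=ray(C,uv);P0=np.array([p[0],p[1],p[2]]);s=((P0-o)@n)/(d@n);P=o+d*s[:,None]
            res.append(np.linalg.norm(P-P0,axis=1)-p[5])
        return np.concatenate(res)*1000
    q=least_squares(f,[c[0],c[1],z,0,0,.063],x_scale=[.01,.01,.01,.1,.1,.01],loss='soft_l1',f_scale=.7);print(q.x.round(4),np.median(abs(f(q.x))).round(2))
if __name__=='__main__':
    st(); snap('top','t14');snap('scene','s14')
    fit('pics/top0.png','pics/scene0.png',(.604,.152),.003)
    fit('pics/top0.png','pics/scene0.png',(.4596,.356),.003)
    fit('pics/t14.png','pics/s14.png',(.6035,.155),.011)
    fit('pics/t14.png','pics/s14.png',(.6035,.155),.014)
E
python3 fitpan.py; python3 -c "
import cv2
im=cv2.imread('pics/s14.png');cv2.imwrite('pics/s14v.png',cv2.resize(im[170:310,250:410],None,fx=4.9,fy=4.2,interpolation=cv2.INTER_CUBIC))"
```

```text
t 53.1 p [0.1909 0.6216 0.2965] F [-0.2 -0.1  0.3] op -0.0004 jaw yaw 0.556 tilt [-0.014 -0.016 -1.   ] j [1.19 0.11 1.58 0.01 1.47 0.63]
[ 0.6051  0.1518  0.0058 -0.0193 -0.0166  0.0638] 0.43
[ 0.4601  0.356   0.0073 -0.0032 -0.0042  0.0638] 0.38
[ 0.6027  0.1546  0.014   0.0178 -0.036   0.0639] 0.44
[ 0.6027  0.1547  0.014   0.0129 -0.0331  0.0638] 0.42
```

View pics/t14.png

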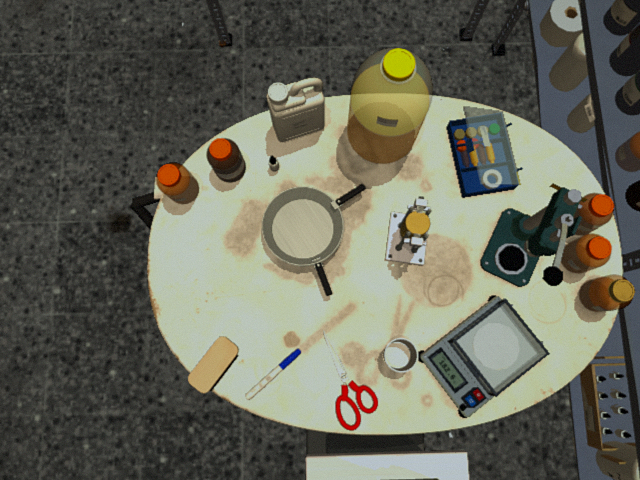

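Request:
{"api": "carry_out", "payload": {"series": [[[4, -4.5, 0, 0.016, -0.014, 0, 1], [4.4, -5, -0.5, 0, 0, 0, 1], [4.4, -5, -0.5, 0, 0, 0, 1], [4.4, -5, -0.5, 0, 0, 0, 1], [4.4, -5, -0.5, 0, 0, 0, 1], [4.4, -5, -0.5, 0, 0, 0, 1], [4.4, -5, -0.5, 0, 0, 0, 1], [4.4, -5, -0.5, 0, 0, 0, 1], [4, -4.5, -0.5, 0, 0, 0, 1], [3, -3.5, 0, 0, 0, 0, 1], [1, -1, 0, 0, 0, 0, 1], [0, 0, 0, 0, 0, 0, 1], [0, 0, 0, 0, 0, 0, 1]]]}}

```text
time_s: 54.82
tool_pos: [0.6022, 0.1412, 0.2581]
orientation: [1.556, 2.725, -0.0]
force: [-0.7, 0.2, -0.1]
opening: -0.0
```

```bash
python3 -c "
from h import *
st(); snap('wrist','w45')"
```

```text
t 54.83 p [0.6022 0.1412 0.2581] F [-0.7  0.2 -0.1] op -0.0 jaw yaw 0.5333 tilt [ 0.003 -0.002 -1.   ] j [ 0.14  0.05  1.71 -0.    1.38 -0.39]
```

View pics/w45.png

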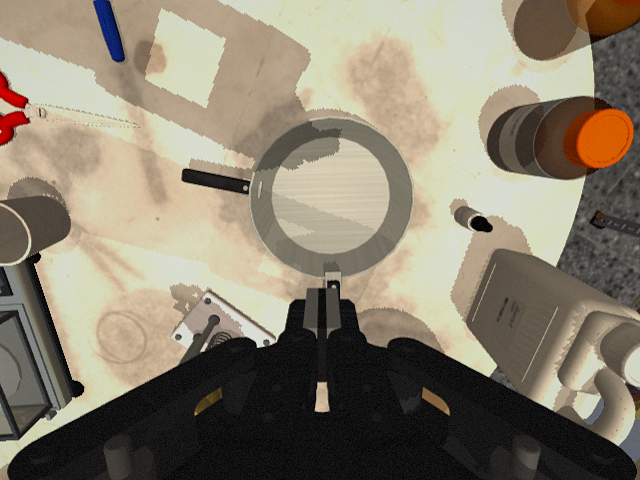

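Request:
{"api": "carry_out", "payload": {"series": [[[-1, 2.4, -3, 0.002, 0.003, 0, 1], [-1, 2.3, -4.5, 0, 0, 0, 1], [0, 0, -4.5, 0, 0, 0, 1], [0, 0, -4.5, 0, 0, 0, 1], [0, 0, -3, 0, 0, 0, 1], [0, 0, 0, 0, 0, 0, 1], [0, 0, 0, 0, 0, 0, 1]]]}}

```text
time_s: 55.75
tool_pos: [0.5771, 0.1988, 0.0634]
orientation: [1.536, 2.734, 0.01]
force: [0.2, -0.2, 0.7]
opening: -0.0001
```

```bash
python3 -c "
from h import *
st()"
```

```text
t 55.75 p [0.5771 0.1988 0.0634] F [ 0.2 -0.2  0.7] op -0.0001 jaw yaw 0.5471 tilt [ 0.008  0.003 -1.   ] j [ 0.24  0.21  1.88  0.    1.04 -0.3 ]
```

Request:
{"api": "carry_out", "payload": {"series": [[[0.5, -1, -1.5, -0.003, 0.008, -0.014, 1], [0, 0, -1, 0, 0, 0, 1], [0, 0, -0.4, 0, 0, 0, 1], [0, 0, 0, 0, 0, 0, 1], [0, 0, 0, 0, 0, 0, 1]]]}}

```text
time_s: 56.38
tool_pos: [0.5852, 0.1887, 0.0368]
orientation: [1.557, 2.723, 0.007]
force: [-0.3, -0.1, -0.3]
opening: -0.0003
```

```bash
python3 -c "
from h import *
st()"
```

```text
t 56.38 p [0.5852 0.1887 0.0368] F [-0.3 -0.1 -0.3] op -0.0003 jaw yaw 0.5319 tilt [ 0.006  0.001 -1.   ] j [ 0.22  0.26  1.88 -0.    1.   -0.31]
```

Request:
{"api": "carry_out", "payload": {"series": [[[-0.2, 0, -0.4, 0, 0.006, 0, 1], [0, 0, -0.2, 0, 0, 0, 1], [0, 0, 0, 0, 0, 0, 1]]]}}

```text
time_s: 56.75
tool_pos: [0.5832, 0.1888, 0.0309]
orientation: [-1.559, -2.727, -0.002]
force: [0.4, 0.7, 0.2]
opening: 0.0001
```

```bash
python3 -c "
from h import *
st()"
```

```text
t 56.75 p [0.5832 0.1888 0.0309] F [0.4 0.7 0.2] op 0.0001 jaw yaw 0.5321 tilt [ 0.001  0.001 -1.   ] j [ 0.23  0.26  1.88  0.    1.   -0.31]
```

Request:
{"api": "carry_out", "payload": {"series": [[[0, 0, -0.15, 0, 0, 0, 1]]]}}

```text
time_s: 56.88
tool_pos: [0.5834, 0.1889, 0.0295]
orientation: [1.559, 2.727, 0.003]
force: [-0.2, -0.4, 0.5]
opening: -0.0003
```

Request:
{"api": "carry_out", "payload": {"series": [[[0, 0, -0.1, 0, 0, 0, 1]]]}}

```text
time_s: 57.0
tool_pos: [0.5833, 0.1889, 0.0284]
orientation: [-1.559, -2.727, -0.003]
force: [-0.3, 0.1, 0.7]
opening: 0.0001
```

Request:
{"api": "carry_out", "payload": {"series": [[[0, 0, -0.1, 0, 0, 0, 1]]]}}

```text
time_s: 57.12
tool_pos: [0.5835, 0.1889, 0.0279]
orientation: [1.559, 2.727, 0.003]
force: [-2.0, -1.8, 5.6]
opening: -0.0003
```

Request:
{"api": "carry_out", "payload": {"series": [[[0, 0, 1, 0, 0, 0, 1], [1.3, -2.3, 0.3, 0, 0, 0, 1], [1.3, -2.3, 0, 0, 0, 0, 1], [1.2, -2, 0, 0, 0, 0, 1], [0, 0, 0, 0, 0, 0, 1], [0, 0, 0, 0, 0, 0, 1]]]}}

```text
time_s: 57.88
tool_pos: [0.6234, 0.1217, 0.0437]
orientation: [1.557, 2.726, 0.006]
force: [0.7, 0.0, 0.1]
opening: 0.0
```

```bash
python3 -c "
from h import *
st()"
```

```text
t 57.88 p [0.6234 0.1217 0.0437] F [0.7 0.  0.1] op 0.0 jaw yaw 0.533 tilt [ 0.004  0.003 -1.   ] j [ 0.11  0.29  1.82  0.    1.03 -0.43]
```

Request:
{"api": "carry_out", "payload": {"series": [[[0, -0.1, -0.8, -0.003, 0.004, 0, 1], [0, 0, -0.4, 0, 0, 0, 1], [0, 0, 0, 0, 0, 0, 1]]]}}

```text
time_s: 58.25
tool_pos: [0.622, 0.1221, 0.0301]
orientation: [-1.554, -2.728, 0.003]
force: [0.2, -0.0, 0.4]
opening: -0.0001
```

Request:
{"api": "carry_out", "payload": {"series": [[[0, 0, -0.15, 0, 0, 0, 1]]]}}

```text
time_s: 58.38
tool_pos: [0.6219, 0.1223, 0.0285]
orientation: [-1.554, -2.728, 0.003]
force: [-0.7, 0.8, 0.6]
opening: -0.0001
```

Request:
{"api": "carry_out", "payload": {"series": [[[0, 0, -0.1, 0, 0, 0, 1]]]}}

```text
time_s: 58.5
tool_pos: [0.6219, 0.1225, 0.0274]
orientation: [-1.554, -2.728, 0.003]
force: [-0.2, 0.0, -0.5]
opening: 0.0001
```

Request:
{"api": "carry_out", "payload": {"series": [[[0, 0, -0.1, 0, 0, 0, 1]]]}}

```text
time_s: 58.62
tool_pos: [0.6219, 0.1225, 0.0264]
orientation: [-1.554, -2.728, 0.003]
force: [0.1, 0.4, -0.4]
opening: -0.0001
```

Request:
{"api": "carry_out", "payload": {"series": [[[0, 0, -0.1, 0, 0, 0, 1]]]}}

```text
time_s: 58.75
tool_pos: [0.622, 0.1225, 0.0255]
orientation: [-1.554, -2.729, 0.002]
force: [0.8, 0.1, 0.2]
opening: 0.0
```

Request:
{"api": "carry_out", "payload": {"series": [[[0, 0, -0.1, 0, 0, 0, 1]]]}}

```text
time_s: 58.88
tool_pos: [0.6221, 0.1225, 0.0249]
orientation: [-1.554, -2.728, 0.002]
force: [-2.3, 0.5, 5.4]
opening: -0.0001
```

Request:
{"api": "carry_out", "payload": {"series": [[[0, 0, -0.1, 0, 0, 0, 1]]]}}

```text
time_s: 59.0
tool_pos: [0.6222, 0.1225, 0.0248]
orientation: [-1.554, -2.728, 0.003]
force: [-4.1, -0.1, 7.3]
opening: 0.0001
```

Request:
{"api": "carry_out", "payload": {"series": [[[0, 0, 1.2, 0, 0, 0, 1], [-1.3, 2.3, 0.2, 0, 0, 0, 1], [-1.3, 2.3, 0, 0, 0, 0, 1], [-1.3, 2.1, 0, 0, 0, 0, 1], [0, 0, 0, 0, 0, 0, 1], [0, 0, 0, 0, 0, 0, 1]]]}}

```text
time_s: 59.75
tool_pos: [0.5849, 0.1907, 0.0431]
orientation: [1.555, 2.726, 0.004]
force: [0.7, -0.0, -0.8]
opening: -0.0002
```

```bash
python3 -c "
from h import *
st()"
```

```text
t 59.75 p [0.5849 0.1907 0.0431] F [ 0.7 -0.  -0.8] op -0.0002 jaw yaw 0.5342 tilt [ 0.004  0.    -1.   ] j [ 0.23  0.25  1.87 -0.    1.02 -0.31]
```

Request:
{"api": "carry_out", "payload": {"series": [[[-0.2, 0.1, -0.8, 0, 0.004, 0, 1], [0, 0, -0.5, 0, 0, 0, 1], [0, 0, -0.15, 0, 0, 0, 1], [0, 0, -0.2, 0, 0, 0, 1]]]}}

```text
time_s: 60.25
tool_pos: [0.5846, 0.1896, 0.0268]
orientation: [1.559, 2.726, -0.0]
force: [-2.3, -3.9, 10.6]
opening: -0.0002
```

Request:
{"api": "carry_out", "payload": {"series": [[[0, 0, -0.4, 0, 0, 0, 1]]]}}

```text
time_s: 60.38
tool_pos: [0.5859, 0.1889, 0.0256]
orientation: [1.558, 2.725, -0.002]
force: [-8.6, -5.4, 23.5]
opening: 0.0002
```

Request:
{"api": "carry_out", "payload": {"series": [[[0.1, -0.2, -0.5, 0, 0, 0, 1]]]}}

```text
time_s: 60.5
tool_pos: [0.5879, 0.187, 0.0242]
orientation: [1.558, 2.725, -0.002]
force: [-11.6, 0.7, 24.0]
opening: -0.0002
```

Request:
{"api": "carry_out", "payload": {"series": [[[0, 0, 0.8, 0, 0, 0, 1], [0, 0, 0, 0, 0, 0, 1], [0, 0, 0, 0, 0, 0, 1]]]}}

```text
time_s: 60.88
tool_pos: [0.5886, 0.1868, 0.0329]
orientation: [1.558, 2.724, -0.0]
force: [-0.3, 0.6, 0.2]
opening: 0.0001
```

```bash
python3 -c "
from h import *
st();snap('top','t15');snap('scene','s15')
from fitpan import fit
fit('pics/t15.png','pics/s15.png',(.6035,.155),.011)"
```

```text
t 60.88 p [0.5886 0.1868 0.0329] F [-0.3  0.6  0.2] op 0.0001 jaw yaw 0.5315 tilt [ 0.003 -0.002 -1.   ] j [ 0.22  0.27  1.87 -0.    1.   -0.31]
[ 0.6064  0.1512  0.0145 -0.0145  0.013   0.0644] 0.66
```

Request:
{"api": "carry_out", "payload": {"series": [[[-0.3, 0.2, -0.3, 0, 0.003, 0, 1], [0, 0, -0.2, 0, 0, 0, 1], [0, 0, 0, 0, 0, 0, 1]]]}}

```text
time_s: 61.35
tool_pos: [0.5844, 0.1888, 0.0261]
orientation: [-1.559, -2.726, 0.005]
force: [-0.2, -0.7, -0.8]
opening: -0.0001
```

Request:
{"api": "carry_out", "payload": {"series": [[[0, 0, -0.1, 0, 0, 0, 1]]]}}

```text
time_s: 61.48
tool_pos: [0.5844, 0.1889, 0.0251]
orientation: [-1.559, -2.726, 0.005]
force: [-0.4, -0.4, -0.5]
opening: -0.0
```

Request:
{"api": "carry_out", "payload": {"series": [[[0, 0, -0.1, 0, 0, 0, 1]]]}}

```text
time_s: 61.6
tool_pos: [0.5846, 0.1888, 0.0246]
orientation: [-1.559, -2.726, 0.005]
force: [-2.5, -0.3, 6.2]
opening: 0.0
```

Request:
{"api": "carry_out", "payload": {"series": [[[0, 0, -0.1, 0, 0, 0, 1]]]}}

```text
time_s: 61.72
tool_pos: [0.5846, 0.1888, 0.0245]
orientation: [-1.559, -2.726, 0.006]
force: [-4.4, -1.3, 7.5]
opening: -0.0001
```

Request:
{"api": "carry_out", "payload": {"series": [[[0, 0, -0.1, 0, 0, 0, 1]]]}}

```text
time_s: 61.85
tool_pos: [0.5846, 0.1888, 0.0245]
orientation: [-1.559, -2.725, 0.007]
force: [-3.8, -0.6, 6.8]
opening: -0.0
```

Request:
{"api": "carry_out", "payload": {"series": [[[0, 0, 1.2, 0, 0.004, 0, 1], [1.3, -2.3, 0.2, 0, 0, 0, 1], [1.3, -2.3, 0, 0, 0, 0, 1], [1.2, -2.1, 0, 0, 0, 0, 1], [0, 0, 0, 0, 0, 0, 1], [0, 0, -0.8, 0, 0, 0, 1], [0, 0, -0.4, 0, 0, 0, 1], [0, 0, 0, 0, 0, 0, 1]]]}}

```text
time_s: 62.85
tool_pos: [0.6245, 0.1213, 0.0286]
orientation: [-1.555, -2.725, 0.006]
force: [0.4, -0.5, 2.0]
opening: 0.0003
```

Request:
{"api": "carry_out", "payload": {"series": [[[0, 0, -0.15, 0, 0, 0, 1]]]}}

```text
time_s: 62.98
tool_pos: [0.6245, 0.1218, 0.0277]
orientation: [-1.555, -2.726, 0.006]
force: [-4.0, 0.3, 9.5]
opening: -0.0001
```

Request:
{"api": "carry_out", "payload": {"series": [[[0, 0, -0.1, 0, 0, 0, 1]]]}}

```text
time_s: 63.1
tool_pos: [0.6245, 0.1221, 0.0276]
orientation: [-1.554, -2.726, 0.007]
force: [-3.3, -0.9, 5.4]
opening: -0.0002
```

Request:
{"api": "carry_out", "payload": {"series": [[[0, 0, -0.1, 0, 0, 0, 1]]]}}

```text
time_s: 63.22
tool_pos: [0.6244, 0.1224, 0.0274]
orientation: [-1.553, -2.726, 0.007]
force: [-1.8, -1.3, 4.9]
opening: 0.0002
```

Request:
{"api": "carry_out", "payload": {"series": [[[0, 0, 2, 0, 0.006, 0, 1], [-0.7, 1.1, 3, 0, 0, 0, 1], [-0.7, 1.1, 1, 0, 0, 0, -0.7], [-0.7, 1, 0, 0, 0, 0, -0.7], [0, 0, 0, 0, 0, 0, -0.7], [0, 0, 0, 0, 0, 0, -0.7], [0, 0, 0, 0, 0, 0, -0.7]]]}}

```text
time_s: 64.1
tool_pos: [0.5994, 0.1562, 0.0837]
orientation: [-1.546, -2.718, 0.017]
force: [-0.2, 0.2, 0.5]
opening: 0.0726
```

```bash
python3 -c "
from h import *
st();snap('wrist','w46')"
```

```text
t 64.1 p [0.5994 0.1562 0.0837] F [-0.2  0.2  0.5] op 0.0726 jaw yaw 0.5365 tilt [-0.018 -0.002 -1.   ] j [ 0.17  0.22  1.83  0.    1.11 -0.37]
```

View pics/w46.png

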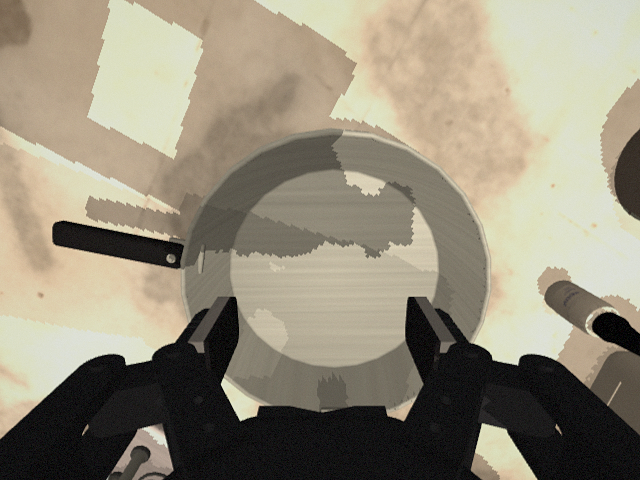

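Request:
{"api": "carry_out", "payload": {"series": [[[0.4, -0.15, 0, 0.002, -0.018, -0.1, -0.7], [0, 0, 0, 0, 0, -0.17, -0.7], [0, 0, 0, 0, 0, -0.18, -0.7], [0, 0, 0, 0, 0, -0.18, -0.7], [0, 0, 0, 0, 0, -0.18, -0.7], [0, 0, 0, 0, 0, -0.18, -0.7], [0, 0, 0, 0, 0, -0.18, -0.7], [0, 0, 0, 0, 0, -0.18, -0.7], [0, 0, 0, 0, 0, -0.12, -0.7], [0, 0, 0, 0, 0, 0, -0.7], [0, 0, 0, 0, 0, 0, -0.7]]]}}

```text
time_s: 65.53
tool_pos: [0.6039, 0.1508, 0.0797]
orientation: [-3.006, -0.906, 0.005]
force: [0.6, -0.6, 0.3]
opening: 0.0727
```

```bash
python3 -c "
from h import *
st();snap('wrist','w47')"
```

```text
t 65.53 p [0.6039 0.1508 0.0797] F [ 0.6 -0.6  0.3] op 0.0727 jaw yaw -0.9851 tilt [-0.004  0.001 -1.   ] j [0.16 0.22 1.84 0.   1.09 1.14]
```

View pics/w47.png

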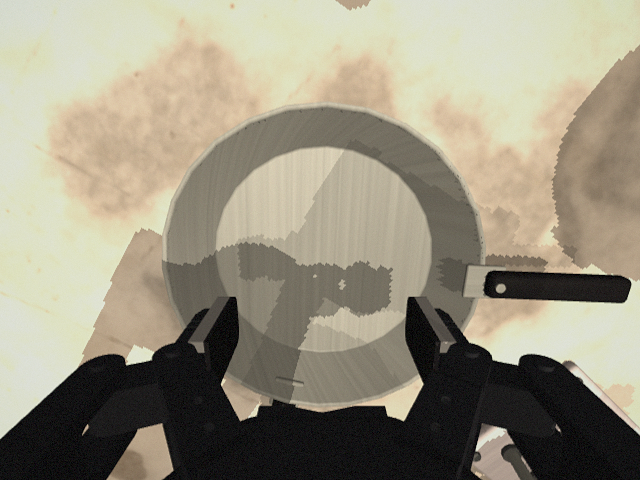

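```bash
cat >> fitpan.py <<'E'
def wfit(fn,c,z=.012):
    C=cam('wrist');im=cv2.imread(fn);uv=edges(C,im,c,z,.052,.074,-1)
    uv=uv[uv[:,1]<285]; P=onz(C,uv,z)[:,:2]
    f=lambda p:(np.hypot(P[:,0]-p[0],P[:,1]-p[1])-p[2])*1000
    q=least_squares(f,[c[0],c[1],.063],loss='soft_l1',x_scale=.01);print(len(uv),q.x.round(4),np.median(abs(f(q.x))).round(2))
E
python3 -c "
from fitpan import *
wfit('pics/w47.png',(.6035,.1535)); wfit('pics/w47.png',(.605,.153),.014)"
```

```text
41 [0.6072 0.1529 0.0648] 0.14
41 [0.6078 0.1533 0.0641] 0.15
```

Request:
{"api": "carry_out", "payload": {"series": [[[0.3, 0.2, -1.5, 0, -0.004, 0, -0.7], [0, 0, -2.5, 0, 0, 0, -0.7], [0, 0, -1, 0, 0, 0, -0.7], [0, 0, 0, 0, 0, 0, -0.7], [0, 0, 0, 0, 0, 0, -0.7]]]}}

```text
time_s: 66.2
tool_pos: [0.607, 0.1531, 0.0266]
orientation: [-3.006, -0.91, -0.002]
force: [-0.1, 0.1, 0.0]
opening: 0.0722
```

```bash
python3 -c "
from h import *
st()"
```

```text
t 66.2 p [0.607  0.1531 0.0266] F [-0.1  0.1  0. ] op 0.0722 jaw yaw -0.9829 tilt [ 0.001  0.001 -1.   ] j [0.16 0.29 1.85 0.   1.   1.14]
```

Request:
{"api": "carry_out", "payload": {"series": [[[0, 0, -0.5, -0.001, 0.001, 0, -0.7], [0, 0, -0.2, 0, 0, 0, -0.7]]]}}

```text
time_s: 66.45
tool_pos: [0.6081, 0.1533, 0.0208]
orientation: [-3.007, -0.91, -0.004]
force: [-0.2, 0.8, -0.8]
opening: 0.0723
```

Request:
{"api": "carry_out", "payload": {"series": [[[0, 0, -0.2, 0, 0, 0, -0.7]]]}}

```text
time_s: 66.58
tool_pos: [0.6084, 0.1533, 0.0191]
orientation: [3.007, 0.91, 0.005]
force: [1.3, -0.1, 1.1]
opening: 0.0723
```

Request:
{"api": "carry_out", "payload": {"series": [[[0, 0, -0.2, 0, 0, 0, -0.7]]]}}

```text
time_s: 66.7
tool_pos: [0.6086, 0.1535, 0.0184]
orientation: [-3.007, -0.91, -0.004]
force: [-7.2, 0.3, 13.0]
opening: 0.0726
```

Request:
{"api": "carry_out", "payload": {"series": [[[-0.1, 0, -0.3, 0, 0, 0, -0.7]]]}}

```text
time_s: 66.82
tool_pos: [0.6086, 0.1536, 0.0182]
orientation: [3.006, 0.91, 0.006]
force: [-7.4, -0.9, 18.3]
opening: 0.0725
```

Request:
{"api": "carry_out", "payload": {"series": [[[-0.1, 0, -0.3, 0, 0, 0, -0.7]]]}}

```text
time_s: 66.95
tool_pos: [0.6086, 0.1536, 0.0182]
orientation: [3.006, 0.909, 0.007]
force: [-6.7, -1.2, 15.3]
opening: 0.0723
```

```bash
python3 -c "
from h import *
st();print(r.get_obs()['ft_torque'].round(2))"
```

```text
t 66.95 p [0.6086 0.1536 0.0182] F [-6.7 -1.2 15.3] op 0.0723 jaw yaw -0.9834 tilt [ 0.005 -0.    -1.   ] j [ 0.16  0.31  1.85 -0.    0.98  1.15]
[-0.72  0.83 -0.22]
```

Request:
{"api": "carry_out", "payload": {"series": [[[0, 0, 1, 0, 0.005, 0, -0.7], [0, 0, 3, 0, 0, 0, -0.7], [0, 0, 2, 0, 0, 0.1, -0.7], [0, 0, 0, 0, 0, 0.18, -0.7], [0, 0, 0, 0, 0, 0.18, -0.7], [0, 0, 0, 0, 0, 0.18, -0.7], [0, 0, 0, 0, 0, 0.18, -0.7], [0, 0, 0, 0, 0, 0.18, -0.7], [0, 0, 0, 0, 0, 0.18, -0.7], [0, 0, 0, 0, 0, 0.18, -0.7], [0, 0, 0, 0, 0, 0.12, -0.7], [0, 0, 0, 0, 0, 0, -0.7], [0, 0, 0, 0, 0, 0, -0.7]]]}}

```text
time_s: 68.58
tool_pos: [0.611, 0.1538, 0.0848]
orientation: [1.544, 2.735, 0.01]
force: [0.1, -0.2, 0.3]
opening: 0.0723
```

```bash
python3 -c "
from fitpan import *
st();snap('wrist','w48');wfit('pics/w48.png',(.6075,.153))"
```

```text
t 68.58 p [0.611  0.1538 0.0848] F [ 0.1 -0.2  0.3] op 0.0723 jaw yaw 0.5431 tilt [ 0.004  0.005 -1.   ] j [ 0.16  0.22  1.82  0.    1.09 -0.39]
42 [0.608  0.1533 0.0647] 0.17
```

Request:
{"api": "carry_out", "payload": {"series": [[[-0.3, 0, -1.5, -0.005, 0.004, 0, -0.7], [0, 0, -2.5, 0, 0, 0, -0.7], [0, 0, -1.5, 0, 0, 0, -0.7], [0, 0, 0, 0, 0, 0, -0.7], [0, 0, 0, 0, 0, 0, -0.7]]]}}

```text
time_s: 69.25
tool_pos: [0.6068, 0.1538, 0.0261]
orientation: [-1.546, -2.733, 0.003]
force: [-0.3, 0.6, 0.0]
opening: 0.0728
```

```bash
python3 -c "
from fitpan import *
st()"
```

```text
t 69.25 p [0.6068 0.1538 0.0261] F [-0.3  0.6  0. ] op 0.0728 jaw yaw 0.5412 tilt [-0.002 -0.001 -1.   ] j [ 0.16  0.3   1.85 -0.    1.   -0.38]
```

Request:
{"api": "carry_out", "payload": {"series": [[[0.05, 0, -0.5, 0.001, -0.002, 0, -0.7], [0, 0, -0.2, 0, 0, 0, -0.7]]]}}

```text
time_s: 69.5
tool_pos: [0.6083, 0.154, 0.0202]
orientation: [1.546, 2.733, 0.003]
force: [-0.1, 0.2, 0.2]
opening: 0.0727
```

Request:
{"api": "carry_out", "payload": {"series": [[[0, 0, -0.2, 0, 0, 0, -0.7]]]}}

```text
time_s: 69.62
tool_pos: [0.6087, 0.154, 0.0186]
orientation: [1.546, 2.732, 0.004]
force: [-0.8, 0.5, 0.4]
opening: 0.0726
```

Request:
{"api": "carry_out", "payload": {"series": [[[-0.05, 0, -0.2, 0, 0, 0, -0.7]]]}}

```text
time_s: 69.75
tool_pos: [0.6089, 0.1541, 0.0179]
orientation: [1.545, 2.731, 0.005]
force: [-3.6, 0.1, 11.4]
opening: 0.0726
```

Request:
{"api": "carry_out", "payload": {"series": [[[-0.05, 0, -0.2, 0, 0, 0, -0.7]]]}}

```text
time_s: 69.88
tool_pos: [0.6089, 0.1541, 0.0178]
orientation: [1.545, 2.731, 0.005]
force: [-6.2, -2.2, 12.1]
opening: 0.0725
```

Request:
{"api": "carry_out", "payload": {"series": [[[0, 0, 1, 0, 0.005, 0, -0.7], [0, 0, 2.5, 0, 0, 0, 1], [-1, 1.6, 0, 0, 0, 0, 1], [-1, 1.6, 0, 0, 0, 0, 1], [0, 0, 0, 0, 0, 0, 1], [0, 0, 0, 0, 0, 0, 1], [0, 0, -1, 0, 0, 0, 1], [0, 0, 0, 0, 0, 0, 1]]]}}

```text
time_s: 70.88
tool_pos: [0.5853, 0.1886, 0.0403]
orientation: [-1.544, -2.732, 0.003]
force: [-0.3, 0.4, -0.1]
opening: 0.0001
```

```bash
python3 -c "
from fitpan import *
st()"
```

```text
t 70.88 p [0.5853 0.1886 0.0403] F [-0.3  0.4 -0.1] op 0.0001 jaw yaw 0.5421 tilt [-0.004  0.    -1.   ] j [ 0.22  0.26  1.87  0.    1.02 -0.32]
```

Request:
{"api": "carry_out", "payload": {"series": [[[0.1, -0.1, -0.7, 0, -0.004, 0, 1], [0, 0, -0.3, 0, 0, 0, 1], [0, 0, 0, 0, 0, 0, 1]]]}}

```text
time_s: 71.25
tool_pos: [0.5865, 0.1868, 0.0291]
orientation: [-1.547, -2.734, 0.001]
force: [0.7, 0.1, 0.4]
opening: 0.0001
```

Request:
{"api": "carry_out", "payload": {"series": [[[0, 0, -0.15, 0, 0, 0, 1]]]}}

```text
time_s: 71.38
tool_pos: [0.5868, 0.1868, 0.0277]
orientation: [-1.547, -2.734, 0.0]
force: [-0.4, -0.6, -0.4]
opening: -0.0002
```

Request:
{"api": "carry_out", "payload": {"series": [[[0, 0, -0.1, 0, 0, 0, 1]]]}}

```text
time_s: 71.5
tool_pos: [0.5869, 0.1868, 0.0267]
orientation: [-1.547, -2.734, 0.0]
force: [0.2, -0.2, -0.4]
opening: -0.0
```

Request:
{"api": "carry_out", "payload": {"series": [[[0, 0, -0.1, 0, 0, 0, 1]]]}}

```text
time_s: 71.62
tool_pos: [0.587, 0.1868, 0.0259]
orientation: [1.547, 2.734, 0.0]
force: [-0.2, -0.4, 1.8]
opening: 0.0002
```

Request:
{"api": "carry_out", "payload": {"series": [[[0, 0, 1, 0, 0, 0, 1], [1.4, -2.3, 0.3, 0, 0, 0, 1], [1.4, -2.3, 0, 0, 0, 0, 1], [1.3, -2.2, 0, 0, 0, 0, 1], [0, 0, 0, 0, 0, 0, 1], [0, 0, -0.8, 0, 0, 0, 1], [0, 0, -0.2, 0, 0, 0, 1], [0, 0, 0, 0, 0, 0, 1]]]}}

```text
time_s: 72.62
tool_pos: [0.6294, 0.1197, 0.0329]
orientation: [1.542, 2.734, 0.005]
force: [-0.1, -0.5, 0.6]
opening: 0.0001
```

```bash
python3 -c "
from fitpan import *
st()"
```

```text
t 72.62 p [0.6294 0.1197 0.0329] F [-0.1 -0.5  0.6] op 0.0001 jaw yaw 0.5439 tilt [ 0.004  0.001 -1.   ] j [ 0.1   0.31  1.81  0.    1.01 -0.44]
```

Request:
{"api": "carry_out", "payload": {"series": [[[-0.1, 0, -0.3, 0, 0.004, 0, 1], [0, 0, 0, 0, 0, 0, 1], [0, 0, -0.15, 0, 0, 0, 1]]]}}

```text
time_s: 73.0
tool_pos: [0.6279, 0.1205, 0.0281]
orientation: [-1.541, -2.736, -0.001]
force: [0.3, -0.2, 0.9]
opening: -0.0002
```

Request:
{"api": "carry_out", "payload": {"series": [[[0, 0, -0.1, 0, 0, 0, 1]]]}}

```text
time_s: 73.12
tool_pos: [0.6278, 0.1207, 0.0271]
orientation: [-1.541, -2.736, -0.001]
force: [-2.3, 0.1, 3.6]
opening: -0.0002
```

Request:
{"api": "carry_out", "payload": {"series": [[[0, 0, -0.1, 0, 0, 0, 1]]]}}

```text
time_s: 73.25
tool_pos: [0.6279, 0.1207, 0.0269]
orientation: [-1.541, -2.736, -0.001]
force: [-3.3, 1.1, 8.2]
opening: 0.0001
```

Request:
{"api": "carry_out", "payload": {"series": [[[0, 0, -0.1, 0, 0, 0, 1]]]}}

```text
time_s: 73.38
tool_pos: [0.6279, 0.1208, 0.0269]
orientation: [-1.54, -2.735, -0.001]
force: [-3.9, -0.7, 5.9]
opening: 0.0001
```

Request:
{"api": "carry_out", "payload": {"series": [[[0, 0, 1, 0, 0, 0, 1], [0, 0, 4, 0, 0, 0, 1], [0, 0, 5, 0, 0, 0, 1], [-2, 1, 5, 0, 0, 0, 1], [-4.4, 4.5, 4, 0, 0, 0, 1], [-4.6, 5, 3, 0, 0, 0, 1], [-4.6, 5, 1, 0, 0, 0, 1], [-4.6, 5, 0, 0, 0, 0, 1], [-4.6, 5, 0, 0, 0, 0, 1], [-4.6, 5, 0, 0, 0, 0, 1], [-4.6, 5, 0, 0, 0, 0, 1], [-4.6, 5, 0, 0, 0, 0, 1], [-4, 4.5, 0, 0, 0, 0, 1], [0, 0, 0, 0, 0, 0, 1]]]}}

```text
time_s: 75.12
tool_pos: [0.2327, 0.5343, 0.2593]
orientation: [1.545, 2.729, 0.033]
force: [1.7, -0.2, -0.8]
opening: 0.0004
```

```bash
python3 -c "
from fitpan import *
st();snap('top','t16');snap('scene','s16')
for z in(.011,.013):
  fit('pics/t14.png','pics/s14.png',(.6035,.1545),z)
  fit('pics/t16.png','pics/s16.png',(.606,.1525),z)
im=cv2.imread('pics/s16.png');cv2.imwrite('pics/s16v.png',cv2.resize(im[150:330,250:430],None,fx=3.3,fy=3.3,interpolation=cv2.INTER_CUBIC))
"
```

```text
t 75.12 p [0.2327 0.5343 0.2593] F [ 1.7 -0.2 -0.8] op 0.0004 jaw yaw 0.5403 tilt [ 0.015  0.015 -1.   ] j [ 1.07 -0.04  1.8  -0.01  1.36  0.53]
[ 0.6025  0.1547  0.0139  0.0154 -0.0306  0.0639] 0.43
[ 0.6058  0.1525  0.0147 -0.0318 -0.017   0.0639] 0.35
[ 0.6026  0.1547  0.0141  0.0203 -0.0308  0.0639] 0.51
[ 0.6059  0.1526  0.0146 -0.0234 -0.0129  0.0639] 0.43
```

View pics/s16v.png

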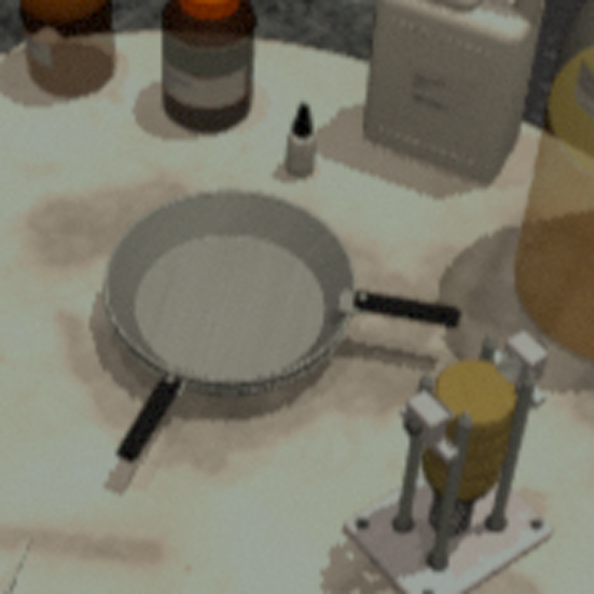

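View pics/t16.png

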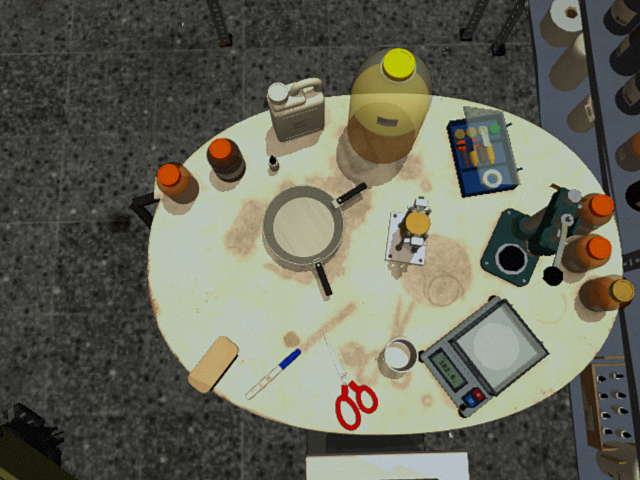

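```bash
python3 -c "
from h import *
st();print(workorder.finish_job())"
```

```text
t 75.22 p [0.2351 0.5324 0.2592] F [ 0.3 -0.9 -0.6] op -0.0001 jaw yaw 0.5366 tilt [ 0.016  0.014 -1.   ] j [ 1.07 -0.05  1.8  -0.01  1.37  0.53]
the job is handed in; nothing more can be done
None
```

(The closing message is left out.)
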